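# Put a tray of fresh castings into the fume enclosure and start the extractor

### The arm

A 6-joint arm with a two-finger parallel gripper is mounted at the origin on the work surface. World frame = base frame: x ahead of the robot, y to its left, z up, the work surface at z = 0. Lengths are in m, angles in rad, forces in N, time in s.
With the tool pointing down it reaches from about 0.3 to 0.75 m from the base axis. Payload 8.5 kg.
Tool frame: the origin (TCP) lies on the centre line of the jaws, within the pads' length; the fingertips stand 25 mm ahead of it and the grasp point (between the pads) lies 6 mm ahead of it; z points along the fingers, y is the direction in which the jaws open and shut (so a half turn about z gives the same grasp; the last joint's range is limited). The gripper opens to 88 mm and grips with 3 to 60 N. Pads are 18 mm wide; open, the fingers measure 123 mm over their backs; the gripper's body (75 mm by 187 mm) begins 45 mm behind the grasp point.
Start: joints at [1.064, 0.381, 1.297, -0, 1.464, -0.215], TCP at [0.158, 0.527, 0.264] pointing down, gripper open.
Joint ranges: [-3.11, 3.11], [-0.89, 2.33], [0.22, 2.48], [-1.42, 4.56], [0.17, 2.85], [-2.88, 2.88]. Speed limits (rad/s): [2.39, 2.39, 3.14, 3.14, 3.14, 3.14].

### API

Orientations are given as a unit quaternion [x, y, z, w].
In Python, from rig import bot, eyes gives the robot as it stands.
- The arm moves only by the tool servo_tool, never from a script. Its argument "plan" is a list of rows, each a list of 7 numbers: the turn, a rotation vector about the tool's x, y, z in degrees, then the shift along the tool's x, y, z in m, then the closure, from -1 (fully open) to 1 (shut). A call has 1 to 8 rows; each row is the pose to reach, as a shift and turn from the pose measured when the call began, along the tool's axes at that moment; what a row does not reach only later rows make up. A row lasts 1/12 s, in which the tool goes at most 41.7 mm and 7.16 degrees, less where a joint would pass 70% of its speed; a pose out of reach is approached as far as the arm can. A call with a gripper value outside its range is refused whole. The fingers move at their own pace and stop on an object; "grip_force" is the grip in N (left out, the last holds). Time passes only in rows, so rows that repeat a pose let the fingers close. It gives the time, the measured TCP pose, the force and the opening at its end, in the units of the state.
- bot.get_obs(): the state, without advancing time (a new reading comes with each control period).
- eyes.snapshot(name): name is "scene" or "top"; returns a dict with "image" (480x640x3 uint8, red, green, blue), "camera_matrix" (3x3 intrinsics, pixels), "T" (4x4, takes a point from camera to world coordinates). Camera axes: x right, y down, z forward; pixel columns grow to the right and rows downward; lengths in m; the calibration is good to about 2 mm. A picture is of the moment at which its call begins. There is no depth.
- bot.sign_off(): hands the job in, once; it reports no verdict.
The state is a dict: "t": time; "qpos": joint angles; "qd": joint speeds; "effort": joint torques, N m; "tool_pos": TCP position; "tcp_rot": TCP orientation; "wrist_force": force on the tool from outside, world axes, zero at the start; "ft_torque": the same for the moment, N m; "width": finger opening in m.
Only numpy, scipy, OpenCV 4.12 (cv2) and the standard library are available. Lean on these libraries where they do the work, as an engineer would, in place of code of your own. Each camera call takes 0.05 s, during which the arm holds its last target.

### The job

Raise the fume enclosure's sash all the way by its handle, carry the tray of castings level by its arched handle, set it down on the loading shelf in front of the opening and let go, then take it again by its front pull and slide it in, square and fully home against the back stop, with the sash still up. Pull the sash fully shut by its handle, and only then press the middle one of the three small round keys and after it the large square start key, one at a time, each right down and let up again. Both castings must stay lying in the tray; do not drop or tip it, press no other key, and leave the bottles, jar, cup, brush and spatula where they stand.

Things in the scene. Friction and masses are not known exactly. Their poses are not given: they have to be found in the camera images.
- enclosure: Clear-walled fume enclosure, 500 mm tall, on a white slab 400 (x) x 300 (y) x 25 mm, fixed. Origin on the table under the sash's middle; x points inwards, y left, z up. The slab's level top is the loading shelf (x -200 to 0 mm) and the chamber floor (0 to 163). Opening 255 mm wide between guides (x -8 to 32). Key console left of the shelf: 55 mm high, x -200 to 35, y 150 to 290. Fan pod on the right wall, y to -194.
- back_stop (a point): Middle of the top edge of the back stop's face: a bar 12 mm high, 200 mm wide across the chamber floor, its face 163 mm inside the sash's middle plane (axes as the enclosure). The tray is home when its far rim touches it.
- shelf (a point): Point on top of the loading shelf, 108 mm in front of the sash on the middle line (axes as the enclosure). With the tray's centre here the whole tray, pull included, stands on the shelf, and a hand on its arched handle clears the raised sash handle.
- sash (a joint): Height of the sash, m: 0 shut (lower edge on the slab), 0.220 raised against its upper stop. Clear pane in an aluminium frame, 254 wide, 235 tall, 8 mm thick, about 0.5 kg. It stays where it is left: guide friction about 8 N, so raising takes 12 to 15 N, lowering 1 to 5 N.
- sash_handle (a point): Black bow handle of the sash, 44 mm wide (y), 22 tall, its front 44 mm out from the sash's middle plane. This point in it is 26 mm out from that plane and 55 mm above the sash's lower edge, moves with the sash, axes as the enclosure. Pinch it across its two sides (along y), fingers slanting down and forward (about 25 degrees or more from straight down): the sash stands close behind it, above and below.
- tray_bar (a point): Middle of the black bar of the tray's arched handle, 85 mm above the tray's underside, over its centre. Bar along the tray's x, 110 mm long, 14 x 14 mm thick, posts 50 mm before and behind. Steel tray 120 (x) x 160 (y) mm, rim 12 mm high, 0.5 to 0.8 kg laden. Axes: x away from the front pull, z up. Home, this point lies at x = 103, z = 110 mm in the enclosure's frame.
- tray_pull (a point): Front pull of the tray: upright black block 20 (x) x 26 (y) mm, from 2 to 50 mm above the tray's underside. This point in it is 80 mm before the tray's centre, 34 mm above its underside, axes as the tray. Pinch it across y, fingers slanting down and forward, by the end of the slide 35 degrees or so from straight down to keep the hand clear of the raised sash. Home, its front face is 13 mm inside the sash's middle plane.
- coaster: Round casting, 62 mm across, 14 mm thick, loose in the tray left of the arched handle. Origin at its underside.
- plaque: Rectangular casting 80 x 58 x 14 mm, loose in the tray right of the arched handle. Origin at its underside.
- key1 (a joint): Press of the small round key nearest the robot, m: 0 up, 0.006 down. Not to be pressed.
- key2 (a joint): Press of the middle small round key, m: 0 up, 0.006 down (4.5 N right down, springs back). The keys face up in a row along the enclosure's x on the console: three round ones 22 mm across at x = -178, -136, -94 mm, the square start key at x = -36 mm, all at y = 240 mm.
- key2_top (a point): Middle of the top face of the middle round key (73 mm above the table when up).
- key3 (a joint): Press of the small round key farthest from the robot, m: 0 up, 0.006 down. Not to be pressed.
- start (a joint): Press of the square start key, 38 x 38 mm, m: 0 up, 0.006 down (4.5 N right down, springs back).
- start_top (a point): Middle of the top face of the square start key, farthest from the robot in the row (77 mm above the table when up).
- bottle_tall: Bystander: white resin bottle, 64 mm across, 190 mm tall. Origin at its underside.
- bottle_amber: Bystander: amber bottle, 70 mm across, 150 mm tall. Origin at its underside.
- jar: Bystander: white jar, 74 mm across, 100 mm tall. Origin at its underside.
- cup: Bystander: clear mixing cup, 72 mm across, 85 mm tall. Origin at its underside.
- brush: Bystander: brush lying flat, 200 mm long. Origin at its underside.
- scraper: Bystander: spatula lying flat, 200 mm long. Origin at its underside.
- tray: The tray itself; origin at the middle of its underside, axes as point tray_bar.
Mind the look-alikes: they are no part of the job. Of the things shaped like the coaster, the marble one is meant.

How it is judged:
On the way, in this order (a step that is already met when the one before it is completed fails the run):
1. the sash is raised all the way (at least 200 of 220 mm) (value of joint sash above 0.2 m), for 0.2 s.
2. the tray stands level on the loading shelf in front of the opening, let go, the sash still up (z of tray_bar in the frame of enclosure between 0.1 and 0.116 m and angle between tray_bar's own z axis and vertical below 0.08 rad and value of joint sash above 0.19 m and x of tray_bar in the frame of enclosure between -0.18 and -0.04 m and y of tray_bar in the frame of enclosure between -0.08 and 0.08 m and contact force between the fingers and tray below 0.05 N), for 0.2 s.
3. the tray is home: within 7 mm of the back stop, square within 7 degrees (x of tray_bar in the frame of enclosure above 0.096 m and y of tray_bar in the frame of enclosure between -0.045 and 0.045 m and angle between the x axis of tray_bar and the x axis of enclosure, either way round below 0.12 rad and z of tray_bar in the frame of enclosure between 0.1 and 0.116 m and angle between tray_bar's own z axis and vertical below 0.08 rad), for 0.1 s.
4. the sash is shut (within 4 mm) (value of joint sash below 0.004 m), for 0.2 s.
5. the middle round key is pressed (value of joint key2 above 0.0045 m).
6. the square start key is pressed (value of joint start above 0.0045 m).
At the end, for the whole second after the job is handed in: The tray stands flat in the enclosure within 7 mm of the back stop, within 45 mm of the middle line and square within 7 degrees, both castings lie flat in it at rest, the sash is shut within 4 mm, and the middle and start keys have been pressed (at least 4.5 mm) in that order and are up again (all of step 3 and horizontal distance between each of coaster, plaque and tray_bar below 0.085 m and z of each of coaster, plaque in the frame of tray_bar below -0.06 m and angle between each of coaster, plaque's own z axis and vertical below 0.15 rad and value of joint sash below 0.004 m and value of joint each of key2, start below 0.001 m and linear speed of each of coaster, plaque below 0.02 m/s); the robot touches nothing.
It fails at once if a wrong key is pressed, or the two keys are down at once (value of joint any of key1, key3 above 0.003 m or value of joint each of key2, start above 0.002 m).
It fails at once if a key is pressed while the sash is open (value of joint sash above 0.01 m and value of joint any of key2, start above 0.003 m).
It fails at once if the tray is tipped more than 20 degrees (angle between tray_bar's own z axis and vertical above 0.35 rad).
It fails at once if the tray is dropped or thrown (over 0.6 m/s while not held) (linear speed of tray above 0.6 m/s and contact force between the fingers and tray below 0.05 N).
It fails at once if a bystander is moved by more than 30 mm or knocked over (distance of any of bottle_tall, bottle_amber, jar, cup, brush, scraper from where it was at the start of the episode above 0.03 m or angle between any of bottle_tall, bottle_amber, jar, cup's own z axis and vertical above 0.5 rad).
It also fails if it takes over 72 s, if anything falls off the work surface, if the arm or the gripper's body presses on something with over 40 N, if the wrist force passes 120 N, or if a joint passes its speed limit or range.

## Working session

There is one attempt and no reset: what is moved stays moved. The work goes in short steps, Python scripts to look and compute and a tool call to move; the robot and the scene stay as the last step left them, time stands still between calls to the robot, and variables do not carry over. Pictures are saved under pics/ and viewed, and the job is handed in when it is done.

Besides the shell and the picture viewer there is one more tool, called as name(argument=value, ...) on one line, values as JSON. servo_tool: Moves the arm, as the interface text tells. Its arguments: {"type":"object","properties":{"plan":{"type":"array","items":{"type":"array","items":{"type":"number"}}},"grip_force":{"type":"number"}},"required":["plan"]}

```bash
ls; mkdir -p pics; python3 - <<'E'
from rig import bot, eyes
import cv2, numpy as np
np.set_printoptions(precision=4,suppress=True)
o=bot.get_obs(); print(o)
for n in ("scene","top"):
    s=eyes.snapshot(n); cv2.imwrite(f"pics/{n}0.png",s["image"][:,:,::-1]); print(n,s["camera_matrix"],s["T"])
E
```

```text
pics
{'t': 0.0, 'qpos': array([ 1.0637,  0.3812,  1.2982, -0.    ,  1.4636, -0.2153]), 'qd': array([ 0.001 ,  0.0014,  0.0015, -0.0004, -0.0009,  0.0008]), 'effort': array([ -0.0015, -43.7918, -22.4558,   0.0713,   0.0352,  -0.0001]), 'tool_pos': array([0.1581, 0.5265, 0.2631]), 'tcp_rot': array([ 0.1454,  0.9894, -0.0007, -0.0002]), 'wrist_force': array([ 0.0473, -0.7772,  0.8134]), 'ft_torque': array([-0.0205,  0.0006,  0.0306]), 'width': 0.08829232513033614}
scene [[468.9515   0.     320.8548]
 [  0.     468.9515 242.9242]
 [  0.       0.       1.    ]] [[-0.9934 -0.0986  0.0583  0.4499]
 [-0.1133  0.7683 -0.6299  0.6961]
 [ 0.0173 -0.6324 -0.7745  0.9751]
 [ 0.      0.      0.      1.    ]]
top [[515.2885   0.     319.9819]
 [  0.     515.2885 243.1931]
 [  0.       0.       1.    ]] [[-0.0125 -0.9849  0.1727  0.3147]
 [-0.9999  0.012  -0.0044 -0.0285]
 [ 0.0022 -0.1728 -0.985   1.2801]
 [ 0.      0.      0.      1.    ]]
```

View pics/scene0.png

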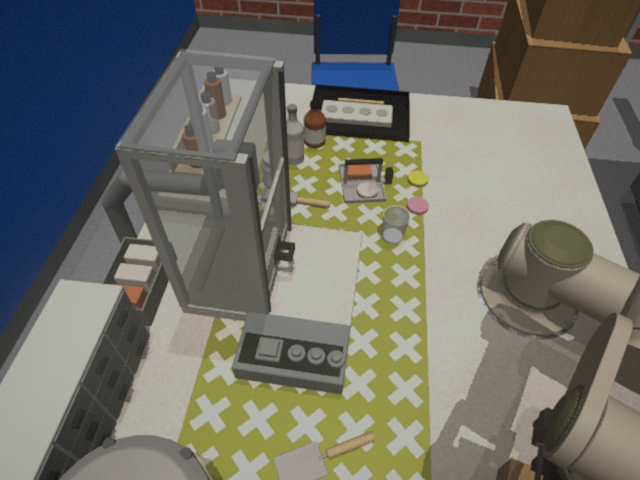

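View pics/top0.png

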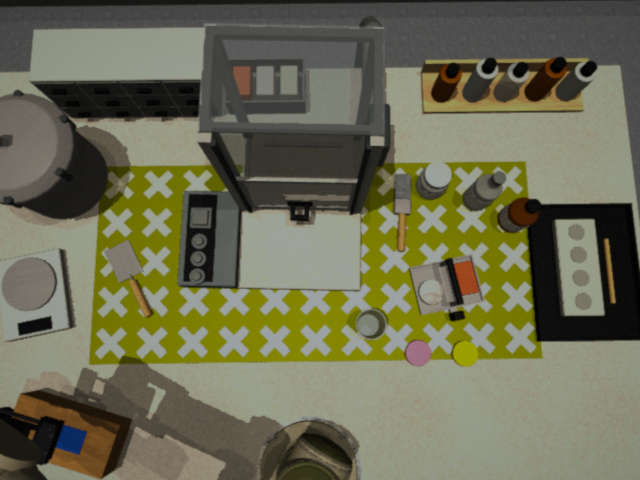

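The scene view shows the enclosure with its sash shut (handle at about 286,252), the tray (362,182), the console keys and the bystanders. In the top view the sash handle is near (301,212), the tray at (447,285), the keys at x≈199 and the shelf at (300,250).

Look-alikes, by top pixel:
- **Coaster:** the marble disc in the tray (431,292), against the pink (418,353) and yellow (465,353) discs on the table.
- **Tray:** the one with the arched handle (447,285), against the black tray at right (585,270).
- **Keys:** round ones at (199,241), (197,258) and (196,276), and the square one at (201,217).

Next I'll crop close and measure.

```bash
cat > h.py <<'E'
from rig import bot, eyes
import cv2, numpy as np
from scipy.spatial.transform import Rotation as R
np.set_printoptions(precision=4,suppress=True)
def snap(n,f=None):
    s=eyes.snapshot(n)
    if f: cv2.imwrite(f"pics/{f}.png",s["image"][:,:,::-1])
    return s
def ray(s,uv):
    K,T=s["camera_matrix"],s["T"]
    d=T[:3,:3]@np.linalg.inv(K)@np.array([uv[0],uv[1],1.]); return T[:3,3],d
def onz(s,uv,z):
    o,d=ray(s,uv); return o+d*(z-o[2])/d[2]
def proj(s,p):
    K,T=s["camera_matrix"],s["T"]
    c=T[:3,:3].T@(np.asarray(p)-T[:3,3]); q=K@c; return q[:2]/q[2]
def crop(s,x0,y0,x1,y1,f,k=4):
    c=s["image"][y0:y1,x0:x1,::-1]; cv2.imwrite(f"pics/{f}.png",cv2.resize(c,None,fx=k,fy=k,interpolation=cv2.INTER_CUBIC))
E
python3 - <<'E'
from h import *
t=snap("top");s=snap("scene")
crop(t,400,245,500,330,"tt",7)
crop(t,170,170,370,300,"te",4)
crop(s,325,145,425,220,"ts",8)
crop(s,220,220,370,390,"se",4)
E
```

```text
(no output)
```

View pics/tt.png

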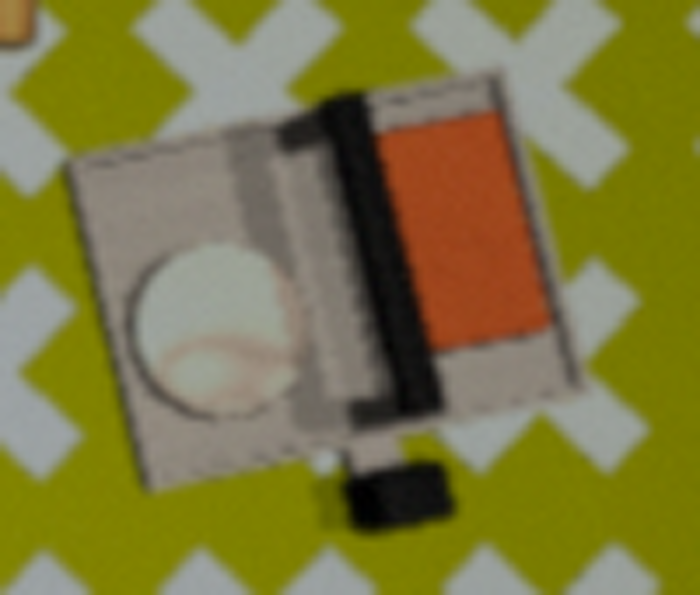

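View pics/te.png

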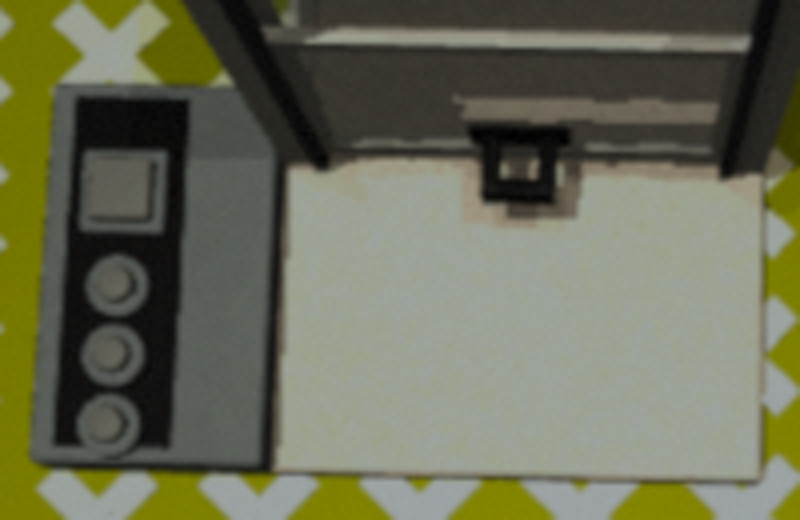

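View pics/ts.png

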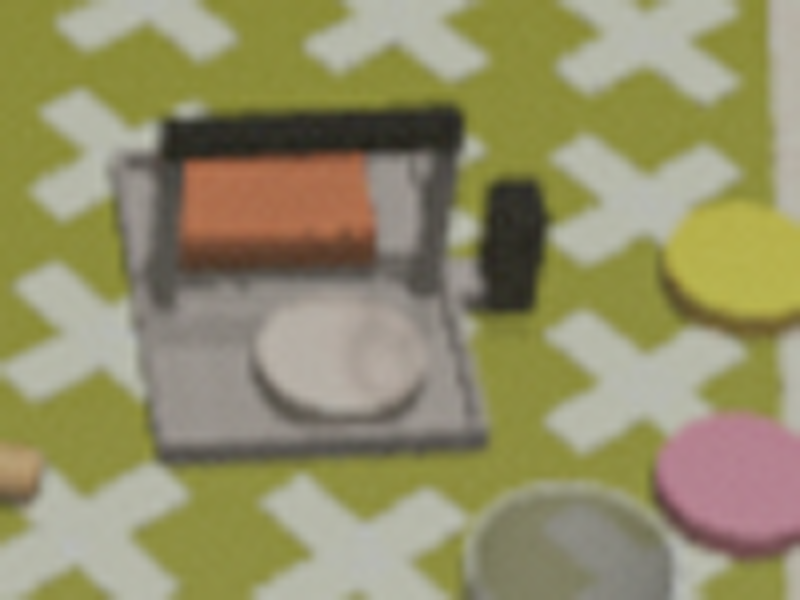

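View pics/se.png

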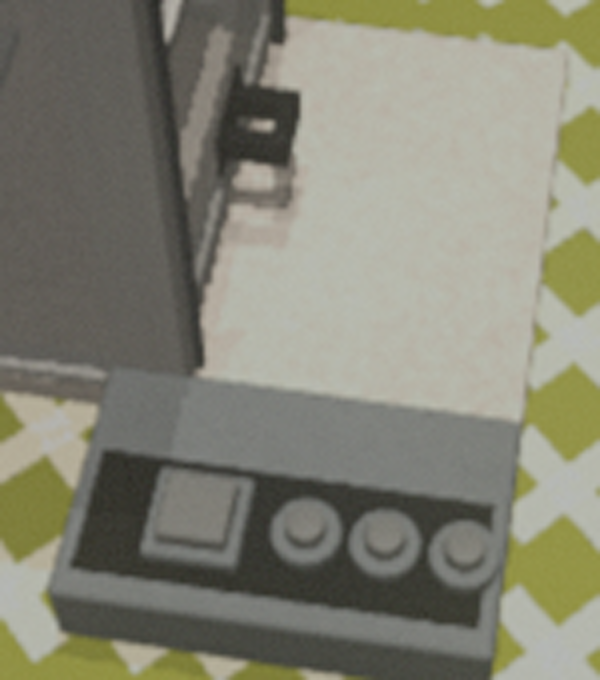

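```bash
cat > m1.py <<'E'
from h import *
t=snap("top");s=snap("scene")
def fit(A,B): # A local xy -> B world xy
    a=A-A.mean(0);b=B-B.mean(0)
    th=np.arctan2((a[:,0]*b[:,1]-a[:,1]*b[:,0]).sum(),(a*b).sum())
    c,sn=np.cos(th),np.sin(th);Rm=np.array([[c,-sn],[sn,c]])
    tr=B.mean(0)-Rm@A.mean(0); return th,tr,B-(A@Rm.T+tr)
c2=lambda p:(p[0]/4+170-.375,p[1]/4+170-.375)
cs=lambda p:(p[0]/4+220-.375,p[1]/4+220-.375)
ct=lambda p:(p[0]/7+400-.43,p[1]/7+245-.43)
css=lambda p:(p[0]/8+325-.44,p[1]/8+145-.44)
E=[(t,c2((760,480)),-200,-150,25),(t,c2((116,284)),-94,240,73),(t,c2((113,353)),-136,240,73),(t,c2((107,425)),-178,240,73),(t,c2((116,187)),-36,240,77),(t,c2((33,460)),-200,290,55),(t,c2((268,467)),-200,150,55)]
S=[(s,cs((566,55)),-200,-150,25),(s,cs((307,522)),-94,240,73),(s,cs((386,536)),-136,240,73),(s,cs((463,545)),-178,240,73),(s,cs((197,508)),-36,240,77),(s,cs((518,420)),-200,150,55)]
for nm,L in (("top",E),("scene",S),("both",E+S)):
    A=np.array([[l[2],l[3]] for l in L])/1e3
    B=np.array([onz(l[0],l[1],l[4]/1e3)[:2] for l in L])
    th,tr,r=fit(A,B);print(nm,"yaw deg",np.degrees(th),"pos",tr);print((r*1e3).round(1).tolist())
# tray
q=[(70,160),(500,70),(583,388),(148,490)]
W=np.array([onz(t,ct(p),.012)[:2] for p in q])
print("tray corners",W, "sides",[np.linalg.norm(W[i]-W[i-1]) for i in range(4)])
A=np.array([[60,80],[60,-80],[-60,-80],[-60,80]])/1e3
th,tr,r=fit(A,W);print("tray",np.degrees(th),tr,(r*1e3).round(1).tolist())
q=[(118,155),(163,458),(487,437)]
A=np.array([[60,-80],[60,80],[-60,80]])/1e3
W=np.array([onz(s,css(p),.012)[:2] for p in q])
th,tr,r=fit(A,W);print("tray s",np.degrees(th),tr,(r*1e3).round(1).tolist())
# bar top mid (z=.092)
b=[onz(t,ct(p),.092) for p in [(345,97),(418,410)]]
print("bar",b,(b[0]+b[1])/2,np.degrees(np.arctan2(*(b[0]-b[1])[1::-1])))
E
python3 m1.py
```

```text
top yaw deg -1.634754374489856 pos [0.6236 0.0122]
[[-0.5, 2.8], [-0.4, -0.1], [0.2, -0.7], [-0.6, 0.4], [-0.1, 2.3], [1.7, -2.5], [-0.2, -2.3]]
scene yaw deg -1.8476050223442309 pos [0.6231 0.0159]
[[0.3, 4.6], [-1.1, -2.4], [-1.0, -0.9], [0.7, -2.1], [-1.2, 0.6], [2.3, 0.2]]
both yaw deg -1.7128694384721714 pos [0.6234 0.014 ]
[[-0.1, 0.8], [-0.5, -1.9], [0.0, -2.6], [-0.7, -1.5], [-0.3, 0.5], [1.4, -4.5], [-0.3, -4.3], [-0.3, 7.0], [-0.8, -0.3], [-0.8, 1.3], [0.9, 0.2], [-1.0, 2.5], [2.4, 2.5]]
tray corners [[ 0.4734 -0.2554]
 [ 0.5037 -0.4099]
 [ 0.3908 -0.4318]
 [ 0.3572 -0.2777]] sides [np.float64(0.11823885637731234), np.float64(0.15736465555935603), np.float64(0.1150867564359771), np.float64(0.1577209685048844)]
tray 11.421701759405524 [ 0.4313 -0.3437] [[-0.9, -2.0], [-2.2, 0.4], [2.5, 2.2], [0.6, -0.5]]
tray s 10.952330825537278 [ 0.4285 -0.3386] [[-1.0, -0.6], [-0.9, 1.8], [1.9, -1.1]]
bar [array([ 0.4833, -0.3336,  0.092 ]), array([ 0.3794, -0.3518,  0.092 ])] [ 0.4314 -0.3427  0.092 ] 9.918602876447524
```

```bash
cat >> h.py <<'E'
PSI=np.radians(-1.7); E0=np.array([.6235,.014,0])
def enc(x,y,z):
    c,s=np.cos(PSI),np.sin(PSI); return E0+np.array([c*x-s*y,s*x+c*y,z])
def Rt(psi,a):
    f=np.array([np.cos(psi),np.sin(psi),0]);y=np.array([-np.sin(psi),np.cos(psi),0])
    z=f*np.sin(a)-np.array([0,0,1])*np.cos(a); return np.c_[np.cross(y,z),y,z]
def row(g,psi,a,back=0,off=.006):
    """grasp point g world, yaw/tilt deg -> row from the present pose"""
    o=bot.get_obs(); R0=R.from_quat(o["tcp_rot"]).as_matrix(); Rd=Rt(np.radians(psi),np.radians(a))
    p=np.asarray(g)-Rd[:,2]*(off+back)
    print("tcp target",p,"turn",R.from_matrix(R0.T@Rd).as_rotvec(degrees=True).round(2),"shift",(R0.T@(p-o["tool_pos"])).round(4))
def st():
    o=bot.get_obs();Rm=R.from_quat(o["tcp_rot"]).as_matrix();z=Rm[:,2]
    print("t",round(o["t"],2),"q",o["qpos"].round(3),"p",o["tool_pos"],"grasp",o["tool_pos"]+.006*z,"psi",np.degrees(np.arctan2(-Rm[0,1],Rm[1,1])).round(2),"tilt",np.degrees(np.arctan2(np.hypot(z[0],z[1]),-z[2])).round(2),"roll",np.degrees(Rm[2,1]).round(2),"F",o["wrist_force"],"w",round(o["width"],4))
E
python3 - <<'E'
from h import *
t=snap("top");s=snap("scene")
P={"hf":(-.044,0,.08),"h":(-.026,0,.08),"hl":(-.044,.022,.091),"hr":(-.044,-.022,.091),"k2":(-.136,.24,.073),"st":(-.036,.24,.077),"fr":(-.2,-.15,.025),"gl":(-.008,.1275,.025),"gr":(-.008,-.1275,.025)}
for nm,im,(x0,y0,x1,y1) in (("top",t,(170,170,370,300)),("scene",s,(220,200,370,390))):
    k=4;c=cv2.resize(im["image"][y0:y1,x0:x1,::-1],None,fx=k,fy=k,interpolation=cv2.INTER_CUBIC)
    for n,p in P.items():
        u=proj(im,enc(*p)); cv2.drawMarker(c,tuple(int(v) for v in ((u[0]-x0+.375)*k,(u[1]-y0+.375)*k)),(0,0,255),0,12,1); print(nm,n,u)
    cv2.imwrite(f"pics/chk_{nm}.png",c)
for n,uv in {"cup":(371,323),"jar":(434,182),"tall":(485,195),"amber":(517,215)}.items(): print(n,onz(t,uv,.09))
E
```

```text
top hf [299.0692 220.9556]
top h [299.2511 213.5896]
top hl [289.5782 219.7921]
top hr [308.2089 220.1131]
top k2 [196.7877 257.8613]
top st [198.8416 216.2265]
top fr [359.9676 289.4971]
top gl [249.2497 210.7382]
top gr [351.2518 212.4944]
scene hf [292.9533 255.4509]
scene h [285.6013 254.5295]
scene hl [291.1417 259.8861]
scene hr [294.4594 245.5627]
scene k2 [315.8019 353.0042]
scene st [268.591  345.4822]
scene fr [361.0906 231.3828]
scene gl [268.6095 310.6542]
scene gr [288.8714 229.1121]
cup [ 0.337 -0.148  0.09 ]
jar [ 0.6689 -0.3088  0.09  ]
tall [ 0.6353 -0.4289  0.09  ]
amber [ 0.5855 -0.5015  0.09  ]
```

View pics/chk_top.png

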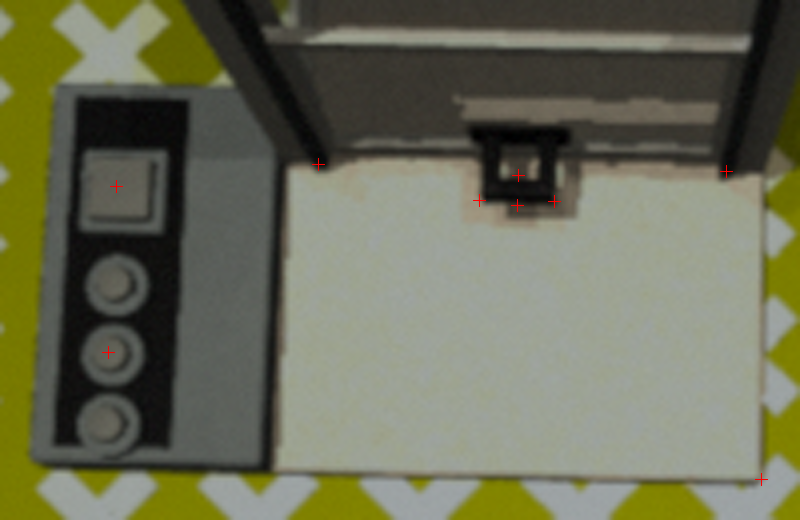

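View pics/chk_scene.png

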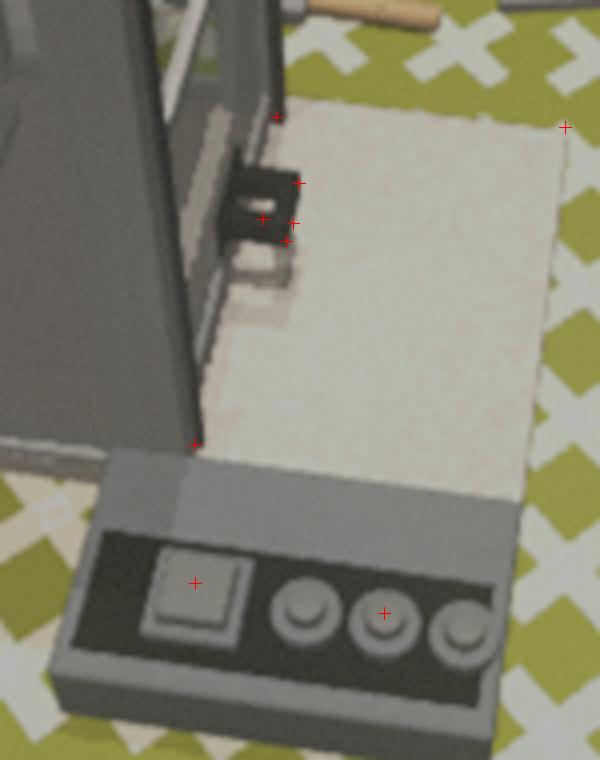

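The predicted points land on the guides, shelf corner, keys and handle within about 1 px in both views, so the enclosure pose holds at (0.6235, 0.013), yaw −1.7°. Next is the pre-grasp of the sash handle.

```bash
sed -i 's/E0=np.array(\[.6235,.014,0\])/E0=np.array([.6235,.013,0])/' h.py; python3 - <<'E'
from h import *
st()
row(enc(-.15,0.02,.25),-1.7,0)
row(enc(-.026,0,.08),-1.7,30,back=.1)
E
```

```text
t 0.4 q [ 1.064  0.381  1.298  0.     1.464 -0.215] p [0.1582 0.5267 0.2637] grasp [0.1582 0.5267 0.2577] psi -16.72 tilt 0.01 roll -0.01 F [-0.5953 -0.1344 -1.0101] w 0.0883
tcp target [0.4742 0.0374 0.256 ] turn [ -0.01  -0.01 -15.02] shift [-0.4434 -0.3777  0.0077]
tcp target [0.5445 0.0153 0.1718] turn [ -3.94 -29.83 -14.67] shift [-0.5171 -0.3786  0.0919]
```

servo_tool(plan=[[0, 0, -15, -0.44, -0.376, 0.008, -1], [0, 0, -15, -0.44, -0.376, 0.008, -1], [0, 0, -15, -0.44, -0.376, 0.008, -1], [0, 0, -15, -0.44, -0.376, 0.008, -1], [0, 0, -15, -0.44, -0.376, 0.008, -1], [0, 0, -15, -0.44, -0.376, 0.008, -1], [0, 0, -15, -0.44, -0.376, 0.008, -1], [0, 0, -15, -0.44, -0.376, 0.008, -1]], grip_force=30)

```text
t: 1.07
tool_pos: [0.3357, 0.2503, 0.2595]
tcp_rot: [0.015, 1.0, 0.0, 0.0]
wrist_force: [0.5, 0.7, 0.2]
width: 0.0882
```

```bash
python3 - <<'E'
from h import *
st()
row(enc(-.026,0,.08),-1.7,30,back=.1)
E
```

```text
t 1.07 q [ 0.356  0.152  1.636 -0.     1.352 -1.185] p [0.3357 0.2503 0.2595] grasp [0.3357 0.2503 0.2535] psi -1.7 tilt 0.03 roll 0.0 F [0.4969 0.6884 0.1692] w 0.0882
tcp target [0.5445 0.0153 0.1718] turn [  0.   -29.97  -0.  ] shift [-0.2157 -0.2286  0.0878]
```

servo_tool(plan=[[0, -7, 0, -0.03, -0.03, 0.01, -1], [0, -14, 0, -0.06, -0.06, 0.02, -1], [0, -21, 0, -0.09, -0.09, 0.03, -1], [0, -28, 0, -0.12, -0.12, 0.05, -1], [0, -30, 0, -0.15, -0.15, 0.07, -1], [0, -30, 0, -0.18, -0.18, 0.088, -1], [0, -30, 0, -0.2155, -0.2285, 0.088, -1], [0, -30, 0, -0.2155, -0.2285, 0.088, -1]])

```text
t: 1.73
tool_pos: [0.5426, 0.017, 0.1713]
tcp_rot: [0.014, 0.966, -0.004, 0.259]
wrist_force: [0.9, 0.6, 0.2]
width: 0.0884
```

```bash
python3 - <<'E'
from h import *
st()
s=snap("scene","s1");t=snap("top","t1")
crop(s,220,150,420,300,"s1c",4)
row(enc(-.026,0,.08),-1.7,30,back=.1)
E
```

```text
t 1.73 q [-0.229  0.324  1.804  0.206  0.508 -1.925] p [0.5426 0.017  0.1713] grasp [0.5456 0.0169 0.1661] psi -1.7 tilt 29.99 roll 0.02 F [0.9037 0.5576 0.1667] w 0.0884
tcp target [0.5445 0.0153 0.1718] turn [-0.17  0.1  -0.24] shift [ 0.0003  0.0012 -0.0005]
```

View pics/s1c.png

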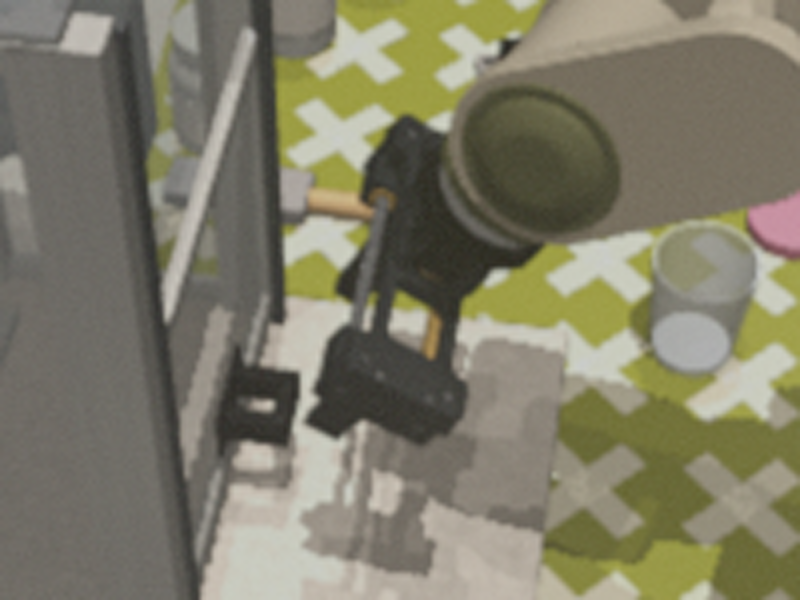

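The crop shows the open gripper in front of the handle (crop ~260,405), lined up with it. I'll approach along the tool axis.

servo_tool(plan=[[0, 0, 0, 0, 0.001, 0.03, -1], [0, 0, 0, 0, 0.001, 0.06, -1], [0, 0, 0, 0, 0.001, 0.08, -1], [0, 0, 0, 0, 0.001, 0.095, -1], [0, 0, 0, 0, 0.001, 0.1, -1], [0, 0, 0, 0, 0.001, 0.1, -1]])

```text
t: 2.33
tool_pos: [0.5949, 0.0138, 0.0842]
tcp_rot: [0.017, 0.966, -0.004, 0.259]
wrist_force: [0.3, -0.3, -0.5]
width: 0.0879
```

```bash
python3 - <<'E'
from h import *
st()
s=snap("scene","s2");t=snap("top","t2")
crop(s,240,200,340,275,"s2c",8)
crop(t,250,170,350,245,"t2c",8)
row(enc(-.026,0,.08),-1.7,30)
E
```

```text
t 2.33 q [-0.209  0.541  1.763  0.27   0.331 -1.979] p [0.5949 0.0138 0.0842] grasp [0.5979 0.0137 0.079 ] psi -1.97 tilt 30.01 roll -0.0 F [ 0.2906 -0.3485 -0.4756] w 0.0879
tcp target [0.5945 0.0139 0.0852] turn [-0.16  0.13 -0.22] shift [0.0006 0.0002 0.0002]
```

View pics/s2c.png

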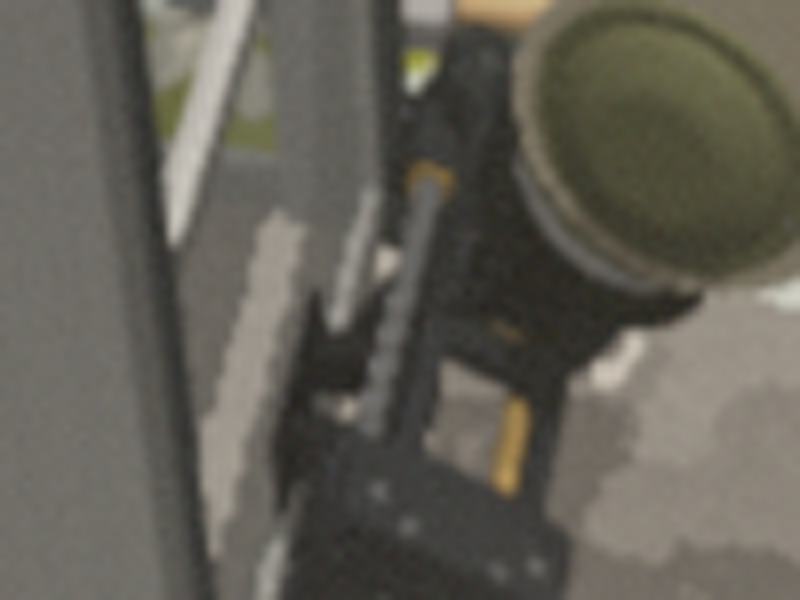

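View pics/t2c.png

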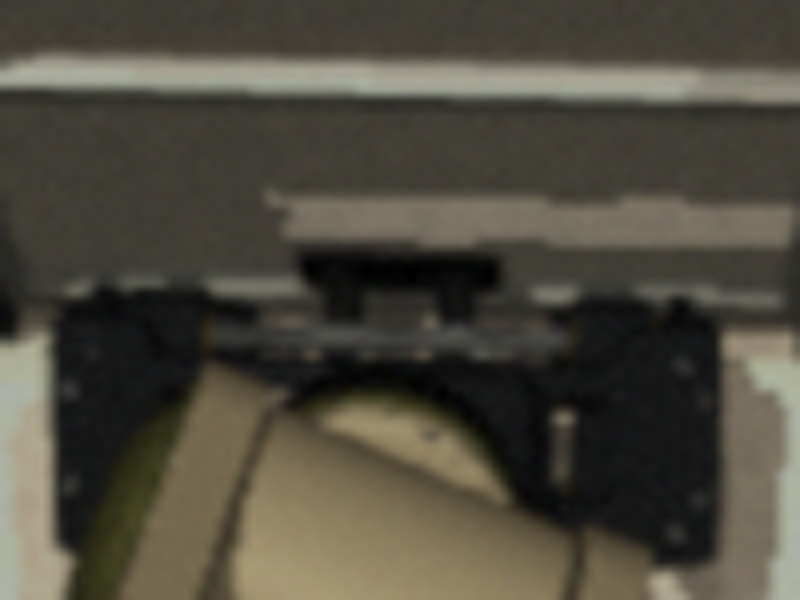

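The gripper straddles the handle (top crop ~400,285), roughly centred. I'll close.

servo_tool(plan=[[0, 0, 0, 0, 0, 0, 1], [0, 0, 0, 0, 0, 0, 1], [0, 0, 0, 0, 0, 0, 1], [0, 0, 0, 0, 0, 0, 1], [0, 0, 0, 0, 0, 0, 1], [0, 0, 0, 0, 0, 0, 1]], grip_force=40)

```text
t: 2.93
tool_pos: [0.5949, 0.0137, 0.0859]
tcp_rot: [0.017, 0.965, -0.005, 0.26]
wrist_force: [0.3, 0.1, 0.2]
width: 0.0499
```

```bash
python3 - <<'E'
from h import *
st()
o=bot.get_obs();Rm=R.from_quat(o["tcp_rot"]).as_matrix()
print("up",Rm.T@[0,0,.22],Rm.T@[0,0,.225])
E
```

```text
t 2.93 q [-0.209  0.538  1.763  0.27   0.332 -1.979] p [0.5949 0.0137 0.0859] grasp [0.5979 0.0136 0.0807] psi -1.98 tilt 30.14 roll -0.03 F [0.3326 0.0994 0.2265] w 0.0499
up [-0.1105 -0.0001 -0.1902] [-0.113  -0.0001 -0.1946]
```

servo_tool(plan=[[0, 0, 0, 0, 0, 0, 1], [0, 0, 0, 0, 0, 0, 1], [0, 0, 0, 0, 0, 0, 1], [0, 0, 0, 0, 0, 0, 1]])

```text
t: 3.27
tool_pos: [0.5949, 0.0139, 0.0859]
tcp_rot: [0.017, 0.965, -0.005, 0.26]
wrist_force: [-0.4, 3.2, 0.9]
width: 0.043
```

servo_tool(plan=[[0, 0, 0, -0.007, 0, -0.012, 1], [0, 0, 0, -0.02, 0, -0.034, 1], [0, 0, 0, -0.035, 0, -0.06, 1], [0, 0, 0, -0.05, 0, -0.087, 1], [0, 0, 0, -0.066, 0, -0.114, 1], [0, 0, 0, -0.082, 0, -0.141, 1], [0, 0, 0, -0.096, 0, -0.166, 1], [0, 0, 0, -0.104, 0, -0.179, 1]])

```text
t: 3.93
tool_pos: [0.5943, 0.0139, 0.2929]
tcp_rot: [0.017, 0.966, -0.005, 0.258]
wrist_force: [22.2, -3.2, -54.2]
width: 0.0427
```

```bash
python3 - <<'E'
from h import *
st()
row(enc(-.026,0,.3015),-1.98,30)
E
```

```text
t 3.93 q [-0.209  0.263  1.478  0.112  0.888 -1.793] p [0.5943 0.0139 0.2929] grasp [0.5973 0.0138 0.2877] psi -1.97 tilt 29.92 roll -0.01 F [ 22.1772  -3.1553 -54.2182] w 0.0427
tcp target [0.5945 0.0139 0.3067] turn [-0.   -0.08  0.01] shift [-0.0071 -0.     -0.0119]
```

servo_tool(plan=[[0, 0, 0, 0, 0, 0, 1], [0, 0, 0, 0, 0, 0, 1]])

```text
t: 4.1
tool_pos: [0.5942, 0.0139, 0.2933]
tcp_rot: [0.017, 0.966, -0.005, 0.258]
wrist_force: [-3.3, 0.8, 4.2]
width: 0.0431
```

```bash
python3 - <<'E'
from h import *
st()
s=snap("scene","s3");t=snap("top","t3")
crop(s,200,100,400,260,"s3c",4)
E
```

```text
t 4.1 q [-0.209  0.262  1.478  0.112  0.889 -1.793] p [0.5942 0.0139 0.2933] grasp [0.5972 0.0138 0.2881] psi -1.98 tilt 29.95 roll -0.01 F [-3.2622  0.7965  4.1541] w 0.0431
```

View pics/s3c.png

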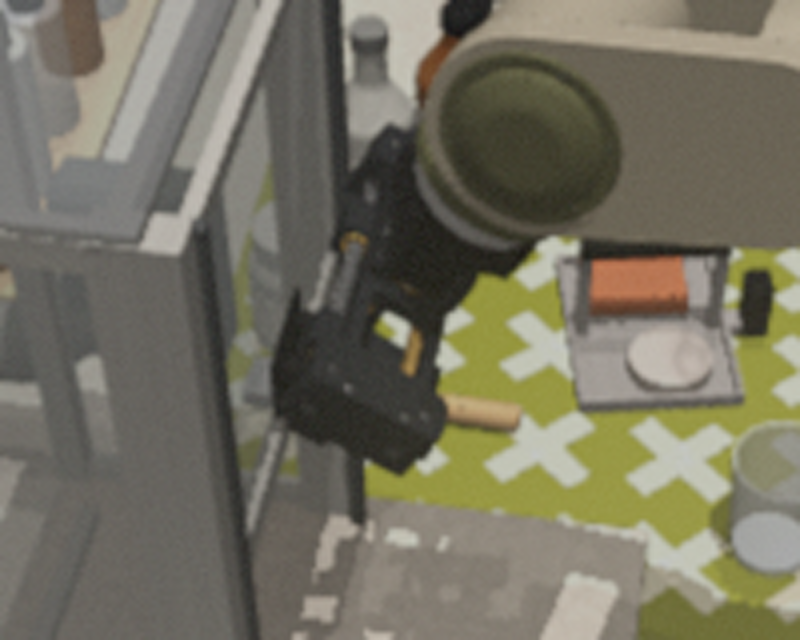

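servo_tool(plan=[[0, 0, 0, -0.0015, 0, -0.0025, 1], [0, 0, 0, -0.003, 0, -0.005, 1], [0, 0, 0, -0.0045, 0, -0.0075, 1], [0, 0, 0, -0.006, 0, -0.0105, 1]])

```text
t: 4.53
tool_pos: [0.5928, 0.014, 0.2953]
tcp_rot: [0.017, 0.968, -0.003, 0.25]
wrist_force: [28.0, -0.0, -51.9]
width: 0.0427
```

```bash
python3 - <<'E'
from h import *
st()
s=snap("scene","s4");crop(s,200,100,400,260,"s4c",4)
E
```

```text
t 4.53 q [-0.21   0.263  1.465  0.109  0.919 -1.789] p [0.5928 0.014  0.2953] grasp [0.5957 0.0139 0.29  ] psi -2.01 tilt 28.91 roll 0.18 F [ 28.0418  -0.0081 -51.8881] w 0.0427
```

View pics/s4c.png

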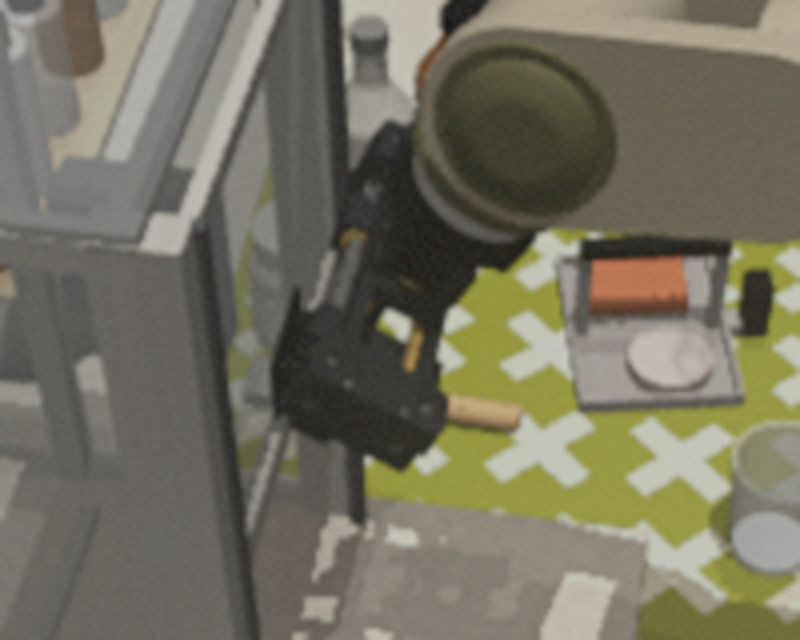

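```bash
python3 - <<'E'
from h import *
s=snap("scene");t=snap("top","t4")
k=6;x0,y0,x1,y1=230,130,350,230
c=cv2.resize(s["image"][y0:y1,x0:x1,::-1],None,fx=k,fy=k,interpolation=cv2.INTER_CUBIC)
for z,col in ((.2,(255,0,0)),(.21,(0,255,0)),(.22,(0,0,255))):
    a,b=[proj(s,enc(-.004,y,.025+z)) for y in (.127,-.127)]
    f=lambda u:tuple(int(v) for v in ((u[0]-x0+.4)*k,(u[1]-y0+.4)*k))
    cv2.line(c,f(a),f(b),col,1); print(z,a,b)
cv2.imwrite("pics/s5c.png",c)
E
```

```text
0.2 [259.9284 257.8806] [284.1972 172.9216]
0.21 [259.51   254.8278] [284.0118 169.7123]
0.22 [259.0846 251.724 ] [283.8238 166.4572]
```

View pics/s5c.png

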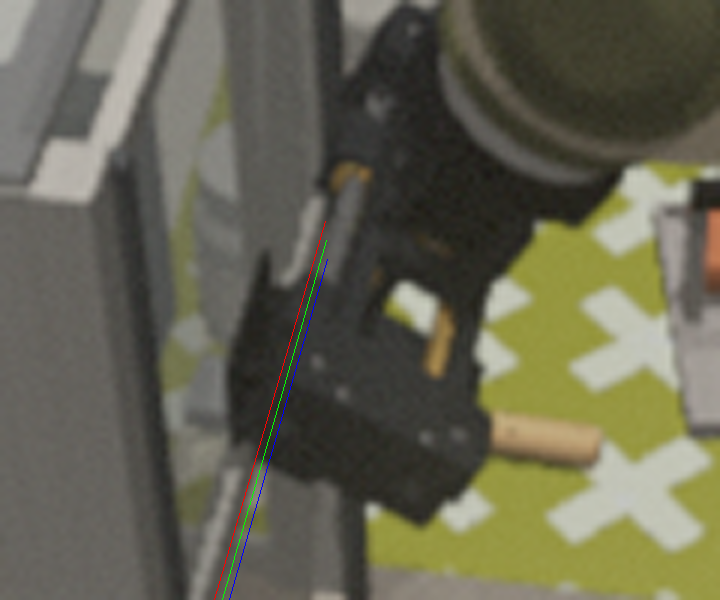

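View pics/t4.png

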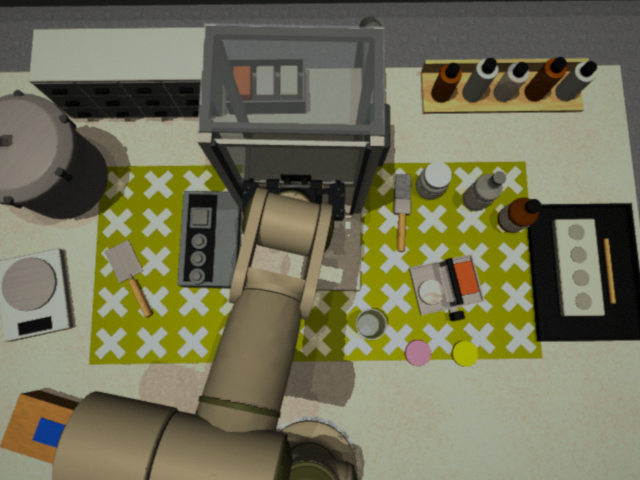

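The strip of the sash's lower frame lies at or above the 0.22 line, so the sash is at its upper stop and the handle slid a little in the pads. I'll release, back off and verify.

servo_tool(plan=[[0, 0, 0, 0, 0, 0, 1], [0, 0, 0, 0, 0, 0, -1], [0, 0, 0, 0, 0, 0, -1], [0, 0, 0, 0, 0, 0, -1], [0, 0, 0, 0, 0, 0, -1], [0, 0, 0, 0, 0, -0.025, -1], [0, 0, 0, 0, 0, -0.055, -1], [0, 0, 0, 0, 0, -0.09, -1]])

```text
t: 5.35
tool_pos: [0.5485, 0.0153, 0.3747]
tcp_rot: [0.017, 0.968, -0.003, 0.249]
wrist_force: [0.1, 0.3, 0.2]
width: 0.0873
```

```bash
python3 - <<'E'
from h import *
st()
s=snap("scene");t=snap("top","t6")
k=6;x0,y0,x1,y1=230,130,350,230
c=cv2.resize(s["image"][y0:y1,x0:x1,::-1],None,fx=k,fy=k,interpolation=cv2.INTER_CUBIC)
for z,col in ((.2,(255,0,0)),(.21,(0,255,0)),(.22,(0,0,255))):
    f=lambda u:tuple(int(v) for v in ((u[0]-x0+.4)*k,(u[1]-y0+.4)*k))
    cv2.circle(c,f(proj(s,enc(-.044,-.022,.08+.011+z))),3,col,1)
    cv2.circle(c,f(proj(s,enc(-.044,.022,.08+.011+z))),3,col,1)
cv2.imwrite("pics/s6c.png",c)
E
```

```text
t 5.35 q [-0.228  0.131  1.405  0.106  1.113 -1.786] p [0.5485 0.0153 0.3747] grasp [0.5513 0.0152 0.3694] psi -2.0 tilt 28.82 roll 0.18 F [0.1313 0.2852 0.152 ] w 0.0873
```

View pics/s6c.png

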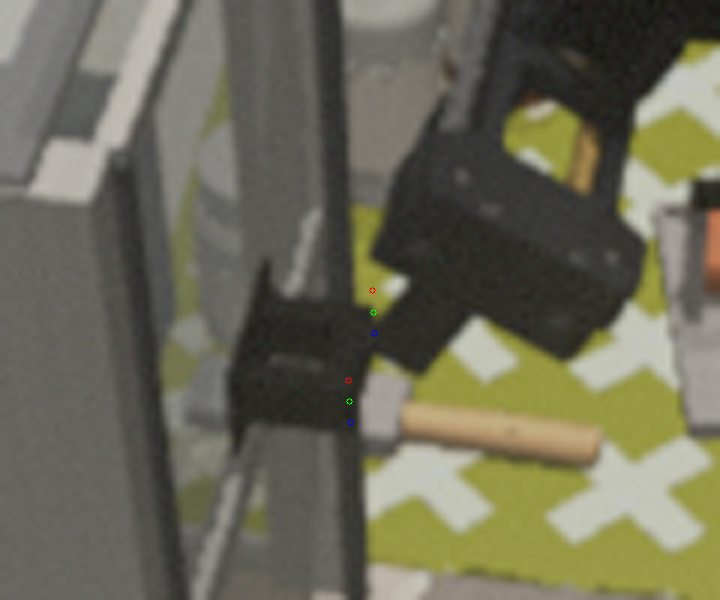

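```bash
python3 - <<'E'
from h import *
row([.431,-.3425,.205],10.8,0)
E
```

```text
tcp target [ 0.431  -0.3425  0.211 ] turn [ -3.25  29.4  -12.52] shift [ 0.1749 -0.3619  0.0956]
```

servo_tool(plan=[[-3.2, 29.4, -12.5, 0.175, -0.362, 0.04, -1], [-3.2, 29.4, -12.5, 0.175, -0.362, 0.04, -1], [-3.2, 29.4, -12.5, 0.175, -0.362, 0.04, -1], [-3.2, 29.4, -12.5, 0.175, -0.362, 0.06, -1], [-3.2, 29.4, -12.5, 0.175, -0.362, 0.08, -1], [-3.2, 29.4, -12.5, 0.175, -0.362, 0.0956, -1], [-3.2, 29.4, -12.5, 0.175, -0.362, 0.0956, -1], [-3.2, 29.4, -12.5, 0.175, -0.362, 0.0956, -1]])

```text
t: 6.12
tool_pos: [0.4489, -0.2766, 0.2473]
tcp_rot: [-0.094, 0.996, -0.001, 0.0]
wrist_force: [0.2, -0.2, 0.2]
width: 0.0881
```

```bash
python3 - <<'E'
from h import *
st()
s=snap("scene","s7");t=snap("top","t7")
crop(s,220,100,380,240,"s7c",5)
row([.431,-.3425,.205],10.8,0)
E
```

```text
t 6.12 q [-0.777  0.353  1.39  -0.     1.397 -2.536] p [ 0.4489 -0.2766  0.2473] grasp [ 0.4489 -0.2766  0.2413] psi 10.78 tilt 0.08 roll -0.08 F [ 0.2043 -0.2447  0.2298] w 0.0881
tcp target [ 0.431  -0.3425  0.211 ] turn [ 0.15 -0.2  -0.32] shift [ 0.0279 -0.06    0.0338]
```

View pics/s7c.png

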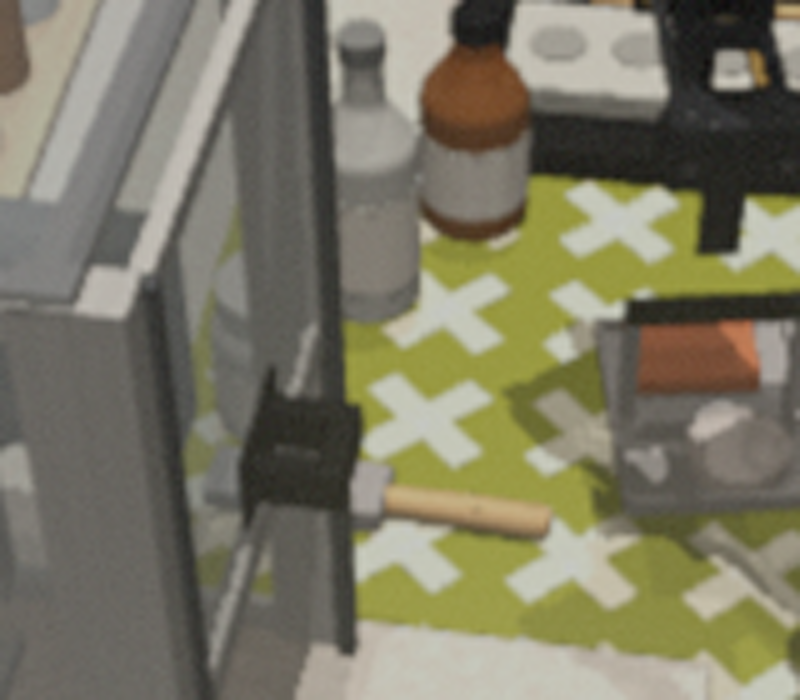

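View pics/t7.png

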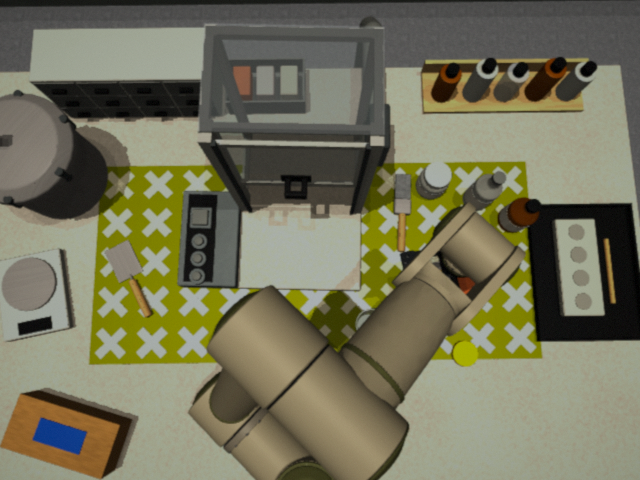

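```bash
python3 - <<'E'
from h import *
from scipy.optimize import minimize_scalar
s=snap("scene");t=snap("top")
for nm,im,uv,y in (("init tr",s,(295,243.7),-.022),("now tr",s,(292,181),-.022),("init bl",s,(292.5,260.75),.022),("now bl",s,(290.4,201.6),.022)):
    r=minimize_scalar(lambda z:np.sum((proj(im,enc(-.044,y,z))-uv)**2),bounds=(0,.4),method='bounded'); print(nm,r.x,r.fun**.5)
im0=cv2.imread("pics/top0.png");im1=t["image"][:,:,::-1]
for n,im,(x0,y0,x1,y1) in (("i",im0,(280,195,325,230)),("n",im1,(270,165,325,205))):
    cv2.imwrite(f"pics/hd_{n}.png",cv2.resize(im[y0:y1,x0:x1],None,fx=12,fy=12,interpolation=cv2.INTER_CUBIC))
E
```

```text
init tr 0.09683722528914683 0.5429508678641423
now tr 0.3027254777694508 0.15251413206040249
init bl 0.0860508549027454 1.2290945785069585
now bl 0.2860670618682666 2.2205761416182557
```

View pics/hd_i.png

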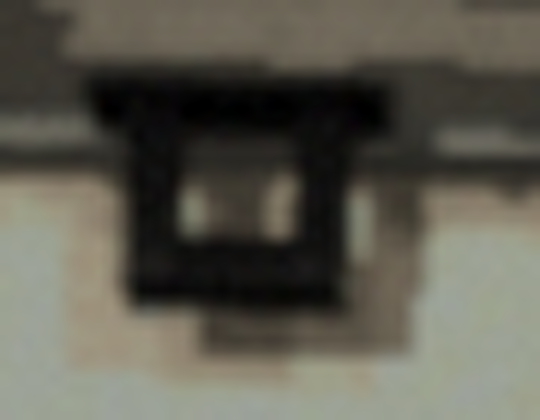

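View pics/hd_n.png

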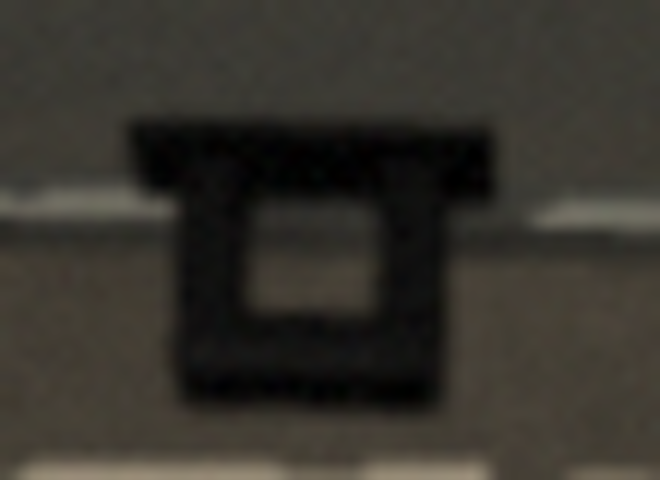

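```bash
python3 - <<'E'
from h import *
t=snap("top");s=snap("scene")
for z in (0.069,.08,.091):
  for d in (0,.2,.21,.22): print(z,d,"top",proj(t,enc(-.044,0,z+d)),"scene R",proj(s,enc(-.044,-.022,z+d)),"plate top",proj(t,enc(-.004,0,z+d)))
E
```

```text
0.069 0 top [299.658 221.936] scene R [294.755  250.8704] plate top [300.0543 205.7543]
0.069 0.2 top [296.036  200.8167] scene R [292.3323 192.6528] plate top [296.5307 181.7335]
0.069 0.21 top [295.8186 199.549 ] scene R [292.1912 189.2637] plate top [296.3194 180.2932]
0.069 0.22 top [295.597  198.2568] scene R [292.048  185.8211] plate top [296.1041 178.8254]
0.08 0 top [299.489  220.9506] scene R [294.6388 248.0781] plate top [299.8897 204.6324]
0.08 0.2 top [295.7967 199.4209] scene R [292.177  188.9219] plate top [296.2981 180.1477]
0.08 0.21 top [295.5746 198.1262] scene R [292.0335 185.4739] plate top [296.0824 178.677 ]
0.08 0.22 top [295.3483 196.8064] scene R [291.8878 181.971 ] plate top [295.8625 177.1779]
0.091 0 top [299.317  219.9476] scene R [294.5208 245.2439] plate top [299.7222 203.4906]
0.091 0.2 top [295.5522 197.9954] scene R [292.0191 185.1261] plate top [296.0606 178.5284]
0.091 0.21 top [295.3254 196.673 ] scene R [291.8731 181.6177] plate top [295.8402 177.0264]
0.091 0.22 top [295.0942 195.3245] scene R [291.7247 178.053 ] plate top [295.6156 175.495 ]
```

Both views put the sash rise at about 206 mm from the start. The handle now measures at joint ≈0.214–0.22, and the tool was blocked with over 50 N. So the sash stands at its upper stop and must have started about 10 mm open. On to the tray.

servo_tool(plan=[[0, 0, 0, 0.014, -0.03, 0.017, -1], [0, 0, 0, 0.028, -0.06, 0.034, -1], [0, 0, 0, 0.028, -0.06, 0.034, -1], [0, 0, 0, 0.028, -0.06, 0.034, -1]])

```text
t: 6.75
tool_pos: [0.4341, -0.3381, 0.2152]
tcp_rot: [-0.094, 0.996, -0.001, 0.001]
wrist_force: [0.1, 1.1, 0.0]
width: 0.088
```

```bash
python3 - <<'E'
from h import *
st()
s=snap("scene","s8");t=snap("top","t8")
crop(s,310,90,430,210,"s8c",5)
crop(t,380,210,520,330,"t8c",5)
row([.431,-.3425,.085],10.8,0)
E
```

```text
t 6.75 q [-0.877  0.42   1.381  0.     1.339 -2.637] p [ 0.4341 -0.3381  0.2152] grasp [ 0.4341 -0.3382  0.2092] psi 10.81 tilt 0.1 roll -0.08 F [0.0806 1.1411 0.0413] w 0.088
tcp target [ 0.431  -0.3425  0.091 ] turn [-0.17  0.11  0.1 ] shift [ 0.0047 -0.0041  0.1252]
```

View pics/s8c.png

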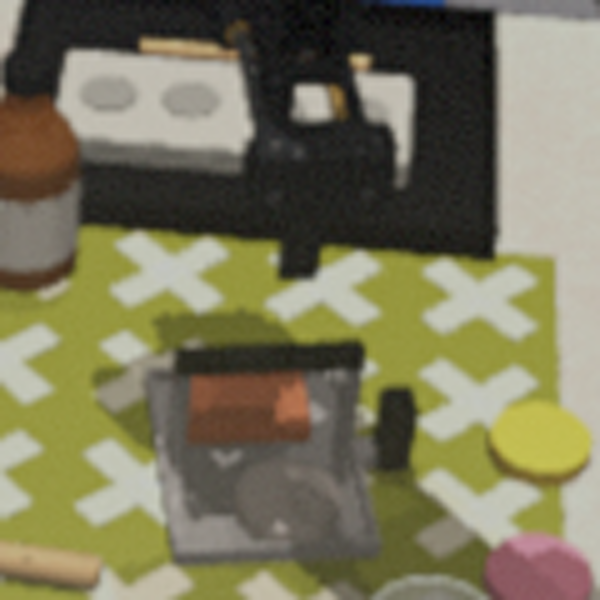

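View pics/t8c.png

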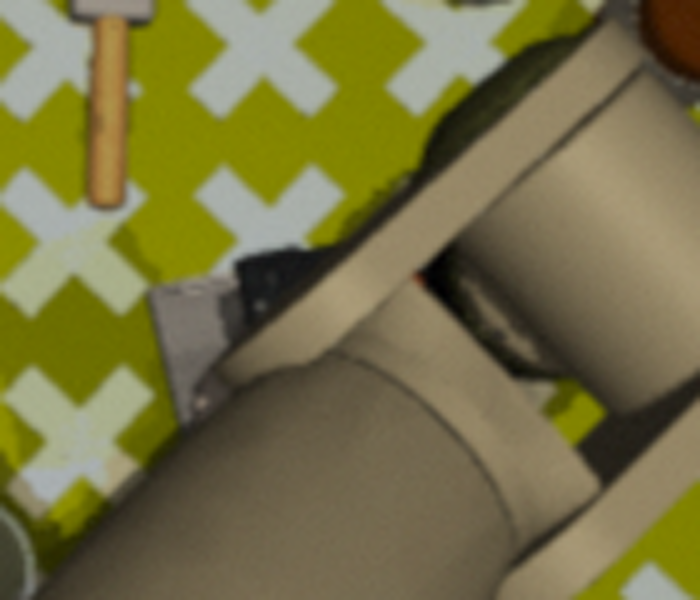

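The open hand is above the tray bar (scene crop ~265,355), clear of the amber bottle. I'll descend and close.

servo_tool(plan=[[0, 0, 0, 0.0047, -0.004, 0.035, -1], [0, 0, 0, 0.0047, -0.004, 0.07, -1], [0, 0, 0, 0.0047, -0.004, 0.1, -1], [0, 0, 0, 0.0047, -0.004, 0.12, -1], [0, 0, 0, 0.0047, -0.004, 0.125, -1], [0, 0, 0, 0.0047, -0.004, 0.125, -1], [0, 0, 0, 0.0047, -0.004, 0.125, -1]])

```text
t: 7.43
tool_pos: [0.4319, -0.3423, 0.0928]
tcp_rot: [-0.096, 0.995, -0.002, 0.002]
wrist_force: [1.1, 0.4, -0.3]
width: 0.0883
```

```bash
python3 - <<'E'
from h import *
st()
s=snap("scene","s9")
crop(s,310,90,430,210,"s9c",6)
row([.431,-.3425,.085],10.8,0)
E
```

```text
t 7.43 q [-0.885  0.563  1.539  0.     1.034 -2.648] p [ 0.4319 -0.3423  0.0928] grasp [ 0.432  -0.3423  0.0868] psi 10.97 tilt 0.35 roll -0.29 F [ 1.0884  0.376  -0.342 ] w 0.0883
tcp target [ 0.431  -0.3425  0.091 ] turn [-0.33  0.21  0.15] shift [0.0009 0.0002 0.0021]
```

View pics/s9c.png

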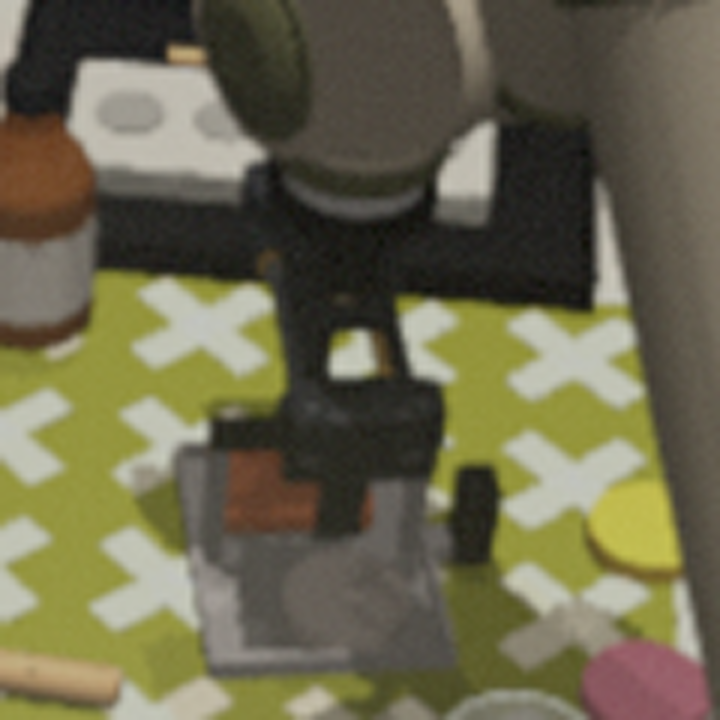

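servo_tool(plan=[[0, 0, 0, 0.001, 0, 0.002, 1], [0, 0, 0, 0.001, 0, 0.002, 1], [0, 0, 0, 0.001, 0, 0.002, 1], [0, 0, 0, 0.001, 0, 0.002, 1], [0, 0, 0, 0.001, 0, 0.002, 1], [0, 0, 0, 0.001, 0, 0.002, 1], [0, 0, 0, 0.001, 0, 0.002, 1], [0, 0, 0, 0.001, 0, 0.002, 1]], grip_force=45)

```text
t: 8.15
tool_pos: [0.4309, -0.3427, 0.0911]
tcp_rot: [-0.095, 0.995, -0.003, 0.002]
wrist_force: [0.3, -0.0, 0.2]
width: 0.0371
```

servo_tool(plan=[[0, 0, 0, 0, 0, 0, 1], [0, 0, 0, 0, 0, 0, 1], [0, 0, 0, 0, 0, 0, 1], [0, 0, 0, 0, 0, 0, 1], [0, 0, 0, 0, 0, 0, 1], [0, 0, 0, 0, 0, 0, 1]])

```text
t: 8.65
tool_pos: [0.4311, -0.343, 0.0911]
tcp_rot: [-0.095, 0.995, -0.003, 0.002]
wrist_force: [0.5, -2.9, -1.5]
width: 0.0126
```

```bash
python3 - <<'E'
from h import *
st()
s=snap("scene","s10")
crop(s,310,90,430,210,"s10c",6)
E
```

```text
t 8.65 q [-0.887  0.565  1.542  0.     1.028 -2.649] p [ 0.4311 -0.343   0.0911] grasp [ 0.4311 -0.3431  0.0851] psi 10.95 tilt 0.43 roll -0.37 F [ 0.543  -2.8859 -1.5127] w 0.0126
```

View pics/s10c.png

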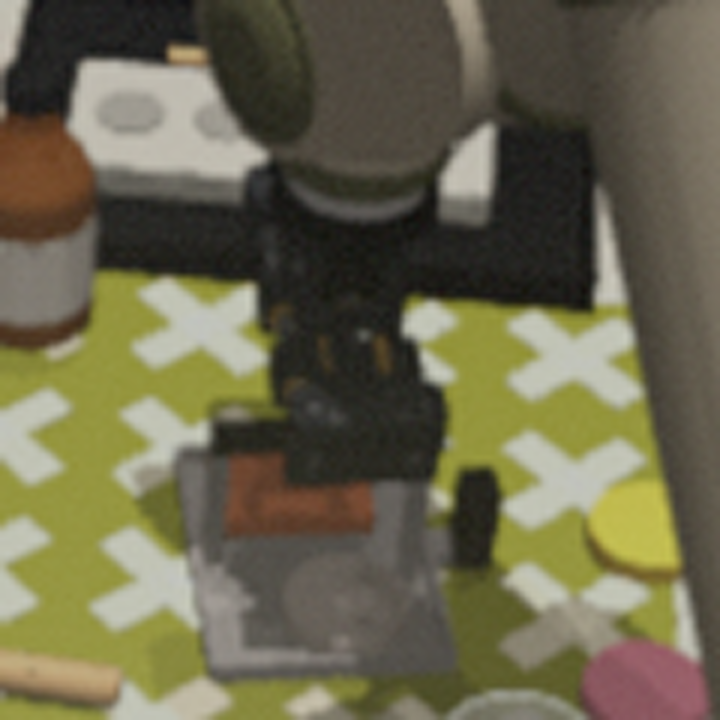

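The jaws closed on the bar (width 12.6 mm) and the tray is undisturbed. I'll lift straight up.

servo_tool(plan=[[0, 0, 0, 0, 0, -0.005, 1], [0, 0, 0, 0, 0, -0.015, 1], [0, 0, 0, 0, 0, -0.032, 1], [0, 0, 0, 0, 0, -0.052, 1], [0, 0, 0, 0, 0, -0.075, 1], [0, 0, 0, 0, 0, -0.098, 1], [0, 0, 0, 0, 0, -0.113, 1], [0, 0, 0, 0, 0, -0.12, 1]])

```text
t: 9.37
tool_pos: [0.4306, -0.3422, 0.2137]
tcp_rot: [-0.095, 0.995, -0.004, 0.003]
wrist_force: [0.6, -0.3, -6.1]
width: 0.0132
```

```bash
python3 - <<'E'
from h import *
st()
s=snap("scene","s11")
crop(s,300,60,430,210,"s11c",5)
row(enc(-.11,0,.115+.085),-1.7,0)
row([.45,-.2,.205],5,0)
E
```

```text
t 9.37 q [-0.887  0.418  1.389  0.     1.325 -2.649] p [ 0.4306 -0.3422  0.2137] grasp [ 0.4306 -0.3423  0.2077] psi 10.96 tilt 0.57 roll -0.49 F [ 0.5746 -0.2955 -6.1285] w 0.0132
tcp target [0.5135 0.0163 0.206 ] turn [-0.49  0.36 12.66] shift [-0.1495  0.3364  0.0054]
tcp target [ 0.45  -0.2    0.211] turn [-0.51  0.33  5.96] shift [-0.0461  0.1361  0.0017]
```

View pics/s11c.png

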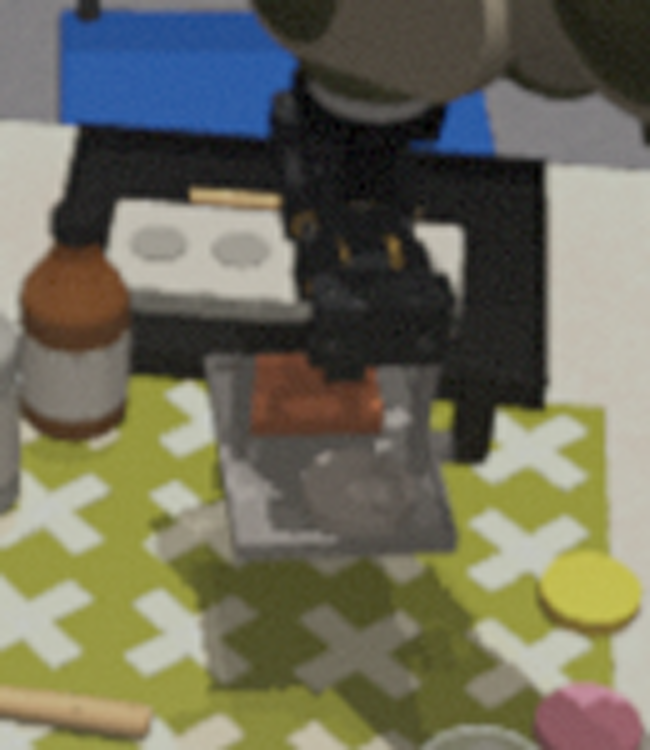

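The tray hangs level with both castings in place. I'll carry it to over the shelf in two gentle strokes.

servo_tool(plan=[[0, 0, 0.5, -0.003, 0.007, 0, 1], [0, 0, 1.5, -0.01, 0.023, 0, 1], [-0.2, 0.2, 3, -0.021, 0.047, 0, 1], [-0.3, 0.3, 5, -0.035, 0.077, 0, 1], [-0.5, 0.4, 7, -0.048, 0.108, 0, 1], [-0.5, 0.4, 9, -0.061, 0.137, 0, 1], [-0.5, 0.4, 11, -0.071, 0.16, 0, 1], [-0.5, 0.4, 12, -0.076, 0.17, 0, 1]])

```text
t: 10.08
tool_pos: [0.4724, -0.157, 0.2114]
tcp_rot: [0.009, 1.0, 0.002, -0.002]
wrist_force: [-0.8, -0.7, -5.8]
width: 0.0131
```

```bash
python3 - <<'E'
from h import *
st()
row(enc(-.11,0,.12+.085),-1.7,0)
E
```

```text
t 10.08 q [-0.56   0.339  1.525  0.001  1.282 -2.113] p [ 0.4724 -0.157   0.2114] grasp [ 0.4724 -0.157   0.2054] psi -1.03 tilt 0.28 roll 0.19 F [-0.812  -0.6613 -5.7968] w 0.0131
tcp target [0.5135 0.0163 0.211 ] turn [ 0.19 -0.2   0.67] shift [-0.038   0.174   0.0008]
```

servo_tool(plan=[[0, 0, 0, -0.001, 0.007, 0, 1], [0, 0, 0, -0.005, 0.023, 0, 1], [0, 0, 0.3, -0.01, 0.047, 0, 1], [0, 0, 0.6, -0.017, 0.078, 0, 1], [0, 0, 0.6, -0.024, 0.11, 0, 1], [0, 0, 0.6, -0.031, 0.14, 0, 1], [0, 0, 0.6, -0.036, 0.165, 0, 1], [0, 0, 0.6, -0.038, 0.174, 0, 1]])

```text
t: 10.75
tool_pos: [0.5132, 0.0194, 0.2109]
tcp_rot: [0.013, 1.0, 0.002, -0.003]
wrist_force: [0.4, -1.1, -5.7]
width: 0.0133
```

```bash
python3 - <<'E'
from h import *
st()
s=snap("scene","s12");t=snap("top","t12")
crop(s,200,80,420,280,"s12c",3)
crop(t,200,130,400,310,"t12c",3)
row(enc(-.109,0,.11),-1.7,0)
E
```

```text
t 10.75 q [-0.195  0.366  1.484  0.004  1.298 -1.741] p [0.5132 0.0194 0.2109] grasp [0.5132 0.0194 0.2049] psi -1.49 tilt 0.42 roll 0.28 F [ 0.4013 -1.1335 -5.6814] w 0.0133
tcp target [0.5145 0.0162 0.116 ] turn [ 0.21 -0.3   0.21] shift [-0.0019 -0.0016  0.095 ]
```

View pics/s12c.png

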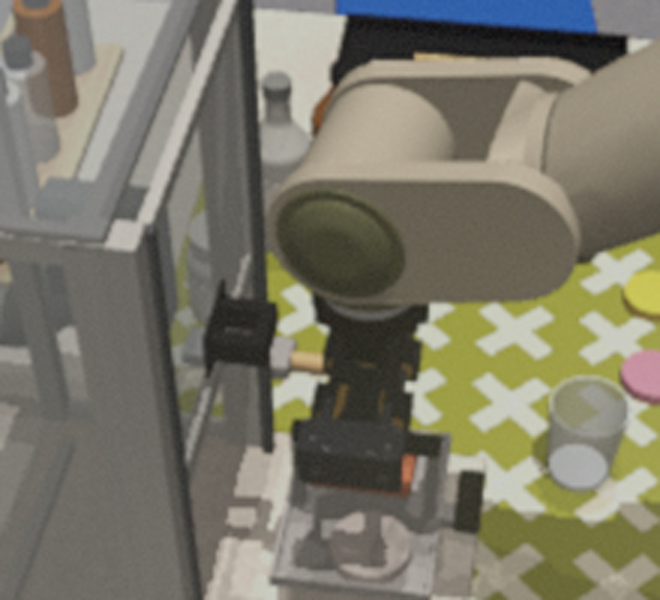

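View pics/t12c.png

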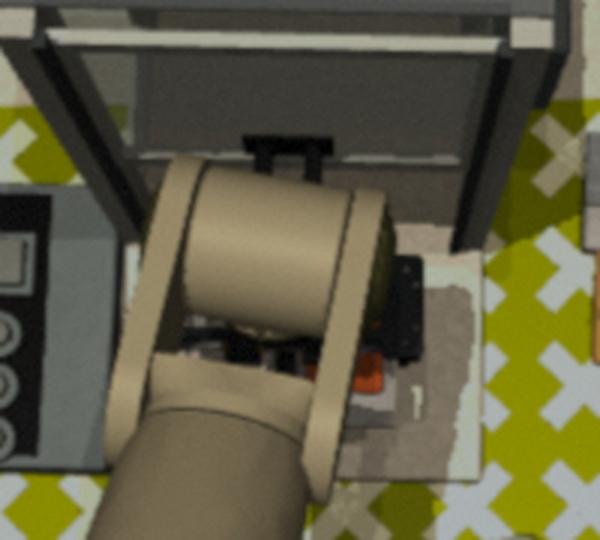

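The tray is over the shelf, level, with the castings in place and the wrist clear of the raised handle (top crop 288,145). I'll lower it.

servo_tool(plan=[[0, -0.1, 0, -0.002, -0.002, 0.007, 1], [0.1, -0.2, 0.2, -0.002, -0.002, 0.022, 1], [0.2, -0.3, 0.2, -0.002, -0.002, 0.042, 1], [0.2, -0.3, 0.2, -0.002, -0.002, 0.06, 1], [0.2, -0.3, 0.2, -0.002, -0.002, 0.074, 1], [0.2, -0.3, 0.2, -0.002, -0.002, 0.083, 1], [0.2, -0.3, 0.2, -0.002, -0.002, 0.089, 1], [0.2, -0.3, 0.2, -0.002, -0.002, 0.091, 1]])

```text
t: 11.52
tool_pos: [0.5145, 0.0151, 0.1191]
tcp_rot: [0.015, 1.0, 0.0, -0.001]
wrist_force: [-1.2, -1.3, -5.1]
width: 0.013
```

```bash
python3 - <<'E'
from h import *
st()
s=snap("scene","s13");t=snap("top","t13")
crop(s,200,80,420,280,"s13c",3)
row(enc(-.109,0,.11),-1.7,0)
E
```

```text
t 11.52 q [-0.201  0.478  1.609  0.     1.056 -1.741] p [0.5145 0.0151 0.1191] grasp [0.5144 0.0151 0.1131] psi -1.75 tilt 0.08 roll 0.02 F [-1.2498 -1.3072 -5.0719] w 0.013
tcp target [0.5145 0.0162 0.116 ] turn [ 0.    0.01 -0.02] shift [0.0003 0.0008 0.0041]
```

View pics/s13c.png

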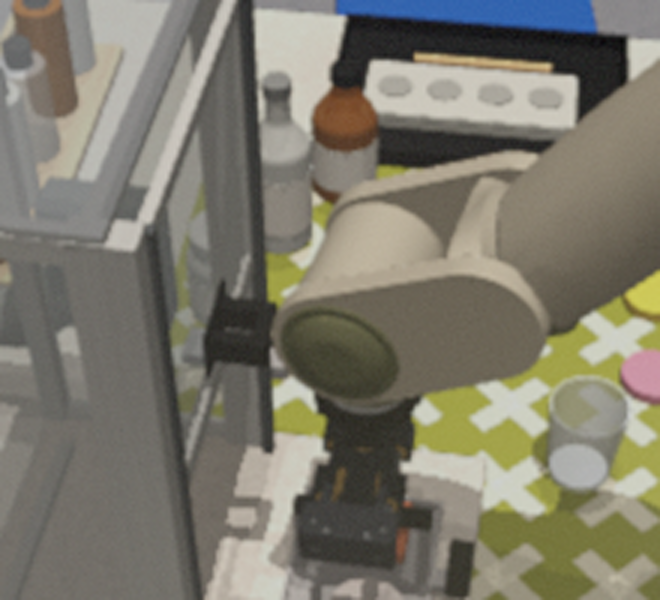

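servo_tool(plan=[[0, 0, 0, 0, 0, 0.001, 1], [0, 0, 0, 0, 0, 0.002, 1], [0, 0, 0, 0, 0, 0.003, 1], [0, 0, 0, 0, 0, 0.0035, 1], [0, 0, 0, 0, 0, 0.0035, 1]])

```text
t: 12.03
tool_pos: [0.5148, 0.0154, 0.1166]
tcp_rot: [0.015, 1.0, 0.0, 0.0]
wrist_force: [0.1, -1.2, -6.5]
width: 0.0131
```

servo_tool(plan=[[0, 0, 0, 0, 0, 0.001, 1], [0, 0, 0, 0, 0, 0.002, 1], [0, 0, 0, 0, 0, 0.002, 1], [0, 0, 0, 0, 0, 0.002, 1]])

```text
t: 12.37
tool_pos: [0.515, 0.0155, 0.116]
tcp_rot: [0.015, 1.0, -0.0, 0.001]
wrist_force: [-4.5, 1.3, 9.0]
width: 0.0132
```

The shelf now carries the tray (+9 N). I'll release it.

servo_tool(plan=[[0, 0, 0, 0, 0, 0, 0], [0, 0, 0, 0, 0, 0, 0], [0, 0, 0, 0, 0, 0, 0], [0, 0, 0, 0, 0, 0, 0], [0, 0, 0, 0, 0, 0, 0], [0, 0, 0, 0, 0, 0, 0]])

```text
t: 12.87
tool_pos: [0.515, 0.0155, 0.1159]
tcp_rot: [0.015, 1.0, -0.0, 0.001]
wrist_force: [-0.0, 0.2, -0.7]
width: 0.0442
```

```bash
python3 - <<'E'
from h import *
st()
E
```

```text
t 12.87 q [-0.2    0.483  1.613 -0.     1.044 -1.741] p [0.515  0.0155 0.1159] grasp [0.515  0.0155 0.1099] psi -1.7 tilt 0.1 roll -0.02 F [-0.0166  0.1984 -0.6514] w 0.0442
```

servo_tool(plan=[[0, 0, 0, 0, 0, -0.01, 0], [0, 0, 0, 0, 0, -0.03, 0], [0, 0, 0, 0, 0, -0.06, 0], [0, 0, 0, 0.03, 0, -0.095, 0], [0, 0, 0, 0.06, 0, -0.125, 0], [0, 0, 0, 0.09, 0, -0.13, 0], [0, 0, 0, 0.09, 0, -0.13, 0]])

```text
t: 13.45
tool_pos: [0.4212, 0.0189, 0.248]
tcp_rot: [0.015, 1.0, -0.001, 0.002]
wrist_force: [1.5, -0.4, -0.2]
width: 0.044
```

```bash
cat > kin.py <<'E'
from h import *
from scipy.optimize import least_squares
D=np.array([[.3812,1.2982,.1581,.5265,.2633],[.152,1.636,.3357,.2503,.2595],[.42,1.381,.4341,-.3381,.2152],[.563,1.539,.4319,-.3423,.0928],[.339,1.525,.4724,-.157,.2114],[.483,1.613,.515,.0155,.1159],[.418,1.389,.4306,-.3422,.2137]])
d=.117
r=np.sqrt(D[:,2]**2+D[:,3]**2-d*d)
def f(p):
    s=D[:,0]+D[:,1]
    return np.r_[p[0]*np.sin(D[:,0])+p[1]*np.sin(s)+p[3]*np.cos(s)-r,p[0]*np.cos(D[:,0])+p[1]*np.cos(s)-p[3]*np.sin(s)+p[2]-D[:,4]]
q=least_squares(f,[.36,.36,0,0]);print(q.x,np.abs(q.fun).max())
E
python3 - <<'E'
from kin import *
st()
s=snap("scene","s14");t=snap("top","t14")
crop(s,220,180,390,310,"s14c",4)
crop(t,230,180,390,310,"t14c",4)
E
```

```text
[ 0.5401  0.3502 -0.0979  0.1029] 0.0017746829976896805
t 13.45 q [-0.238  0.168  1.653 -0.     1.317 -1.779] p [0.4212 0.0189 0.248 ] grasp [0.4213 0.0188 0.242 ] psi -1.67 tilt 0.25 roll -0.06 F [ 1.4562 -0.3759 -0.1763] w 0.044
```

View pics/s14c.png

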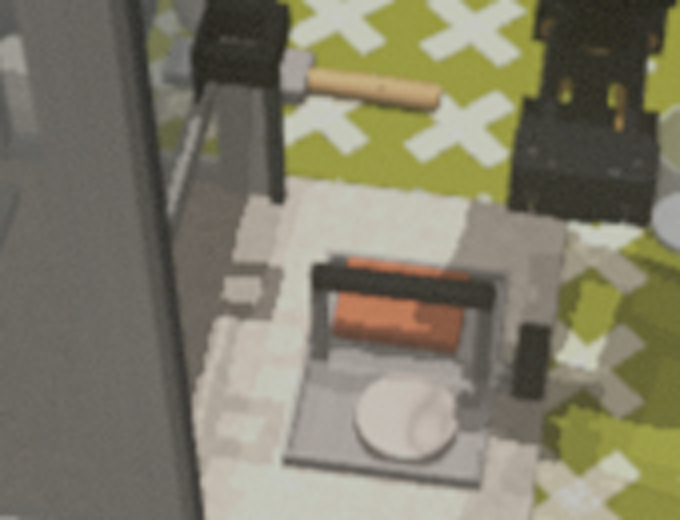

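View pics/t14c.png

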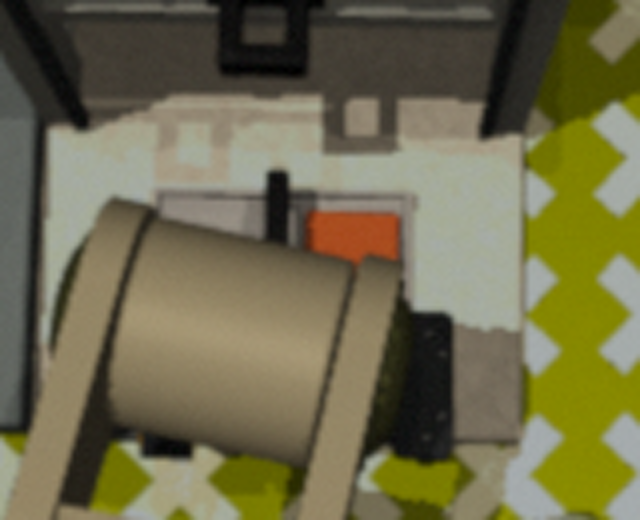

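```bash
cat >> kin.py <<'E'
p=q.x
def wr(q2,q3):
    s=q2+q3; return p[0]*np.sin(q2)+p[1]*np.sin(s)+p[3]*np.cos(s), p[0]*np.cos(q2)+p[1]*np.cos(s)-p[3]*np.sin(s)
E
python3 - <<'E'
from kin import *
# offset d: assume lateral at shoulder; tool tilt in direction psi; wrist xy = tcp - L*sin(tilt)*f
for q1,q2,q3,P,a in ((-.229,.324,1.804,(.5426,.017,.1713),29.99),(-.209,.541,1.763,(.5949,.0138,.0842),30.01),(-.228,.131,1.405,(.5485,.0153,.3747),28.82)):
    R_,Z=wr(q2,q3); wx=np.array([R_*np.cos(q1)-d*np.sin(q1),R_*np.sin(q1)+d*np.cos(q1)])
    L=(P[0]-wx[0])/np.sin(np.radians(a)); print("wrist",wx,Z,"L",L,"h", P[2]+L*np.cos(np.radians(a))-Z)
L=.24
from scipy.optimize import fsolve
L=np.mean([ (P[0]-(wr(q2,q3)[0]*np.cos(q1)-d*np.sin(q1)))/np.sin(np.radians(a)) for q1,q2,q3,P,a in ((-.229,.324,1.804,(.5426,.017,.1713),29.99),(-.209,.541,1.763,(.5949,.0138,.0842),30.01),(-.228,.131,1.405,(.5485,.0153,.3747),28.82))])
h=p[2]+L
def ik(P,a):
    a=np.radians(a); w=np.array([P[0]-L*np.sin(a),P[1]]); Z=P[2]+L*np.cos(a)-h; r=np.sqrt(w@w-d*d)
    x=fsolve(lambda v:np.array(wr(*v))-[r,Z],[.4,1.7]); return x, np.pi-x.sum()-a, r
print("L",L)
print("check tilt30 shut handle",ik((.5949,.0138,.0842),30))
for X in (-.189,-.1,-.05,.023):
    for a in (0,15,20,25,30,35):
        G=enc(X,0,.059); A=np.radians(a); P=G-.006*np.array([np.sin(A),0,-np.cos(A)]); print(X,a,P,*ik(P,a))
E
```

```text
[ 0.5401  0.3502 -0.0979  0.1029] 0.0017746829976896805
wrist [0.4305 0.0198] 0.23941695507269653 L 0.2242716378042617 h 0.12612754904831494
wrist [0.4835 0.017 ] 0.15208461825515834 L 0.2226380277301256 h 0.1249061378379061
wrist [0.4396 0.0181] 0.4447750010243625 L 0.22588026687698837 h 0.12782738879751743
L 0.2242633108037919
check tilt30 shut handle (array([0.54  , 1.7654]), np.float64(0.31253880153605296), np.float64(0.4685794644945441))
-0.189 0 [0.4346 0.0186 0.065 ] [0.4658 1.8857] 0.7900686568756639 0.41895078876989533
-0.189 15 [0.433  0.0186 0.0648] [0.4188 2.0519] 0.4090507595230097 0.35675230877269604
-0.189 20 [0.4325 0.0186 0.0646] [0.4151 2.1093] 0.2681457021883454 0.33655777505879686
-0.189 25 [0.432  0.0186 0.0644] [0.4194 2.1676] 0.11834204876007653 0.3168723280012656
-0.189 30 [0.4316 0.0186 0.0642] [0.4334 2.2266] -0.04197025487057504 0.2978363613760964
-0.189 35 [0.4311 0.0186 0.0639] [0.4593 2.2862] -0.2147924023166563 0.279587663849942
-0.1 0 [0.5235 0.016  0.065 ] [0.5697 1.6418] 0.930113400113779 0.5105529038970732
-0.1 15 [0.522  0.016  0.0648] [0.5136 1.81
[... 721 characters left out ...]
90708537205
-0.05 30 [0.5705 0.0145 0.0642] [0.5516 1.8492] 0.217215142667618 0.4434438868280484
-0.05 35 [0.5701 0.0145 0.0639] [0.5574 1.9041] 0.06918008062064085 0.42590780013752055
0.023 0 [0.6465 0.0123 0.065 ] [0.7304 1.2697] 1.1414578190746263 0.6359338691515976
0.023 15 [0.6449 0.0123 0.0648] [0.6602 1.4634] 0.7561551700827576 0.5752447525932127
0.023 20 [0.6444 0.0123 0.0646] [0.6448 1.5255] 0.6221801006500693 0.5556851328069363
0.023 25 [0.644  0.0123 0.0644] [0.6341 1.586 ] 0.4851775030101266 0.5367098282732234
0.023 30 [0.6435 0.0123 0.0642] [0.6286 1.6444] 0.3450343097804066 0.5184633878882592
0.023 35 [0.643  0.0123 0.0639] [0.6286 1.7004] 0.20169741334486724 0.5010856428507247
```

```bash
python3 - <<'E'
from h import *
s=snap("scene")
G=enc(-.1885,0,.059)
for z in (.027,.075): print(proj(s,enc(-.1885,0,z)), (proj(s,enc(-.1885,0,z))-[220,180])*4)
print(proj(s,enc(-.1085,0,.117)),(proj(s,enc(-.1085,0,.117))-[220,180])*4)
row(G,-1.7,20,back=.12)
row(G,-1.7,20,back=.0)
E
```

```text
[351.1662 275.4489] [524.6646 381.7957]
[352.517  263.8495] [530.0681 335.3979]
[319.7333 248.8413] [398.9332 275.3653]
tcp target [0.392  0.0199 0.1774] turn [ -0.03 -19.85  -0.  ] shift [0.0333 0.0008 0.0684]
tcp target [0.433  0.0187 0.0646] turn [ -0.03 -19.85  -0.  ] shift [-0.0074  0.0009  0.1812]
```

The prediction puts the pull at crop (530,335), right where it is seen. The tray stands on the shelf, square, with both castings flat in it and the sash up. The wrist limits the tilt when close in, so I'll take the pull at 20° and lean to about 34° during the slide.

servo_tool(plan=[[0, -7, 0, 0.03, 0.001, 0.02, -0.5], [0, -14, 0, 0.033, 0.001, 0.045, -0.5], [0, -20, 0, 0.033, 0.001, 0.068, -0.5], [0, -20, 0, 0.033, 0.001, 0.068, -0.5], [0, -20, 0, 0.02, 0.001, 0.1, -0.5], [0, -20, 0, 0.01, 0.001, 0.13, -0.5], [0, -20, 0, 0.004, 0.001, 0.15, -0.5], [0, -20, 0, 0.003, 0.001, 0.155, -0.5]])

```text
t: 14.27
tool_pos: [0.423, 0.019, 0.0875]
tcp_rot: [0.015, 0.985, -0.002, 0.172]
wrist_force: [-0.5, 0.2, 0.1]
width: 0.0661
```

```bash
python3 - <<'E'
from h import *
st()
s=snap("scene","s15");t=snap("top","t15")
crop(s,250,170,420,310,"s15c",4)
row(enc(-.1885,0,.059),-1.7,20,back=.0)
E
```

```text
t 14.27 q [-0.284  0.347  2.104  0.243  0.365 -2.038] p [0.423  0.019  0.0875] grasp [0.4251 0.0189 0.0819] psi -1.73 tilt 19.84 roll 0.05 F [-0.4647  0.1651  0.1219] w 0.0661
tcp target [0.433  0.0187 0.0646] turn [ 0.03 -0.05 -0.01] shift [-0.0012 -0.0002  0.027 ]
```

View pics/s15c.png

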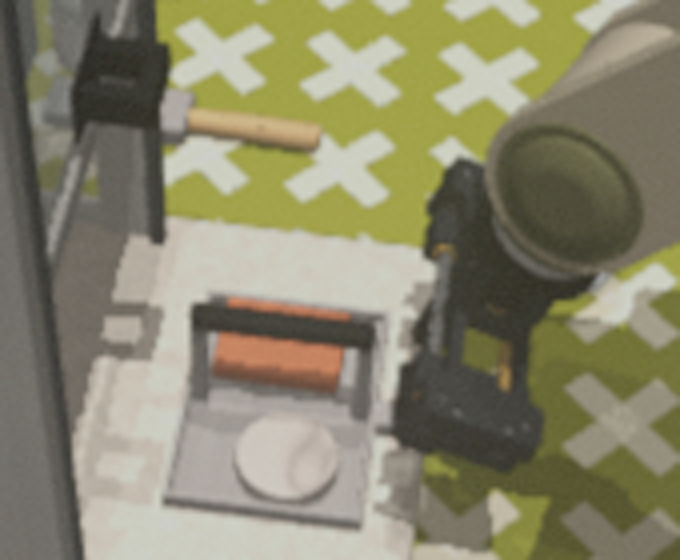

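servo_tool(plan=[[0, 0, 0, -0.001, 0, 0.012, -0.5], [0, 0, 0, -0.001, 0, 0.022, -0.5], [0, 0, 0, -0.001, 0, 0.027, -0.5], [0, 0, 0, -0.001, 0, 0.027, -0.5], [0, 0, 0, -0.001, 0, 0.027, 1], [0, 0, 0, -0.001, 0, 0.027, 1], [0, 0, 0, -0.001, 0, 0.027, 1], [0, 0, 0, -0.001, 0, 0.027, 1]], grip_force=10)

```text
t: 15.03
tool_pos: [0.4329, 0.0188, 0.065]
tcp_rot: [0.015, 0.985, -0.002, 0.174]
wrist_force: [0.4, -0.2, 0.6]
width: 0.0416
```

servo_tool(plan=[[0, 0, 0, 0, 0, 0, 1], [0, 0, 0, 0, 0, 0, 1], [0, 0, 0, 0, 0, 0, 1], [0, 0, 0, 0, 0, 0, 1], [0, 0, 0, 0, 0, 0, 1]])

```text
t: 15.45
tool_pos: [0.4329, 0.0188, 0.0653]
tcp_rot: [0.015, 0.985, -0.002, 0.174]
wrist_force: [-2.3, -0.9, 5.1]
width: 0.026
```

```bash
python3 - <<'E'
from h import *
st()
o=bot.get_obs(); R0=R.from_quat(o["tcp_rot"]).as_matrix(); g0=o["tool_pos"]+.006*R0[:,2]
c,sn=np.cos(PSI),np.sin(PSI); dl=(g0-E0)[:2]; X0=c*dl[0]+sn*dl[1]; Y0=-sn*dl[0]+c*dl[1]
print("grasp in enc",X0,Y0,g0[2])
for X,a in ((-.183,20),(-.173,20.5),(-.16,21),(-.145,22),(-.13,23),(-.115,24),(-.103,25),(-.1,25)):
    Rd=Rt(PSI,np.radians(a)); p=enc(X,Y0*(1),g0[2])-.006*Rd[:,2]
    print(X,R.from_matrix(R0.T@Rd).as_rotvec(degrees=True).round(1),(R0.T@(p-o["tool_pos"])).round(4))
s=snap("scene","s16");t=snap("top","t16")
crop(s,250,170,420,310,"s16c",4)
E
```

```text
t 15.45 q [-0.277  0.414  2.106  0.294  0.294 -2.085] p [0.4329 0.0188 0.0653] grasp [0.435  0.0187 0.0596] psi -1.71 tilt 20.02 roll 0.01 F [-2.2596 -0.8513  5.0999] w 0.026
grasp in enc -0.1886029096947651 0.00014505035253418227 0.05962014381906927
-0.183 [ 0.  0. -0.] [-0.0053  0.      0.0019]
-0.173 [ 0.  -0.5 -0. ] [-0.0146  0.      0.0053]
-0.16 [ 0. -1. -0.] [-0.0268  0.      0.0098]
-0.145 [ 0. -2. -0.] [-0.0408  0.      0.0149]
-0.13 [ 0. -3. -0.] [-0.0547  0.      0.0201]
-0.115 [ 0. -4. -0.] [-0.0687  0.      0.0252]
-0.103 [ 0. -5. -0.] [-0.0799  0.      0.0293]
-0.1 [ 0. -5. -0.] [-0.0827  0.      0.0304]
```

View pics/s16c.png

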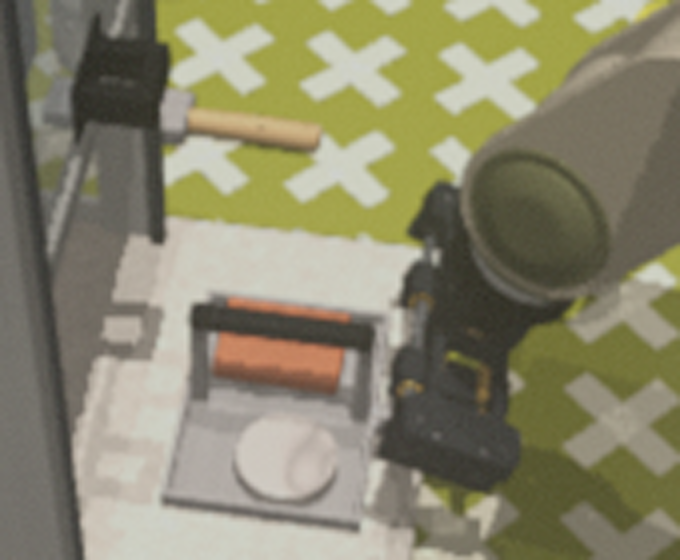

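Both fingers hold the pull (26 mm) and the tray is unmoved. First half of the slide:

servo_tool(plan=[[0, 0, 0, -0.005, 0, 0.002, 1], [0, -0.5, 0, -0.0145, 0, 0.0053, 1], [0, -1, 0, -0.027, 0, 0.0098, 1], [0, -2, 0, -0.041, 0, 0.015, 1], [0, -3, 0, -0.055, 0, 0.02, 1], [0, -4, 0, -0.069, 0, 0.025, 1], [0, -5, 0, -0.08, 0, 0.0293, 1], [0, -5, 0, -0.083, 0, 0.0303, 1]])

```text
t: 16.22
tool_pos: [0.5219, 0.0162, 0.0647]
tcp_rot: [0.015, 0.976, -0.003, 0.217]
wrist_force: [-1.8, -0.4, -2.8]
width: 0.026
```

```bash
cat > sl.py <<'E'
from h import *
def slide(wp,f):
    st()
    o=bot.get_obs(); R0=R.from_quat(o["tcp_rot"]).as_matrix(); g0=o["tool_pos"]+.006*R0[:,2]
    c,sn=np.cos(PSI),np.sin(PSI); dl=(g0-E0)[:2]; X0=c*dl[0]+sn*dl[1]; Y0=-sn*dl[0]+c*dl[1]
    print("grasp in enc",X0,Y0,g0[2])
    for X,a in wp:
        Rd=Rt(PSI,np.radians(a)); p=enc(X,0,.0595)-.006*Rd[:,2]
        print(X,R.from_matrix(R0.T@Rd).as_rotvec(degrees=True).round(1),(R0.T@(p-o["tool_pos"])).round(4))
    s=snap("scene",f+"s");t=snap("top",f+"t")
    crop(s,210,140,380,300,f+"sc",4); crop(t,220,130,380,300,f+"tc",4)
E
python3 -c "
from sl import *
slide(((-.095,25.5),(-.085,26),(-.07,27),(-.055,28.5),(-.04,30),(-.025,31),(-.012,32),(-.008,32.5)),'p')"
```

```text
t 16.22 q [-0.234  0.502  1.924  0.297  0.299 -2.041] p [0.5219 0.0162 0.0647] grasp [0.5244 0.0161 0.0593] psi -1.7 tilt 25.02 roll 0.03 F [-1.8055 -0.3832 -2.7847] w 0.026
grasp in enc -0.09910292509403851 0.00016272700823931688 0.05925291681659171
-0.095 [ 0.  -0.5 -0. ] [-0.0038 -0.0002  0.0015]
-0.085 [ 0. -1. -0.] [-0.0128 -0.0002  0.0057]
-0.07 [ 0. -2. -0.] [-0.0263 -0.0002  0.0121]
-0.055 [ 0.  -3.5 -0. ] [-0.0397 -0.0002  0.0184]
-0.04 [ 0. -5. -0.] [-0.0531 -0.0002  0.0248]
-0.025 [ 0. -6. -0.] [-0.0666 -0.0002  0.0311]
-0.012 [ 0. -7. -0.] [-0.0783 -0.0002  0.0367]
-0.008 [ 0.  -7.5 -0. ] [-0.0819 -0.0002  0.0384]
```

View pics/psc.png

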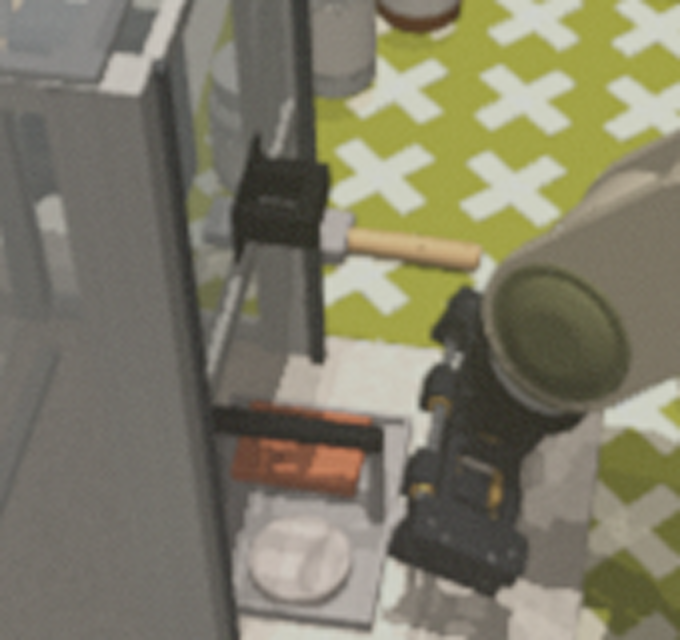

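View pics/ptc.png

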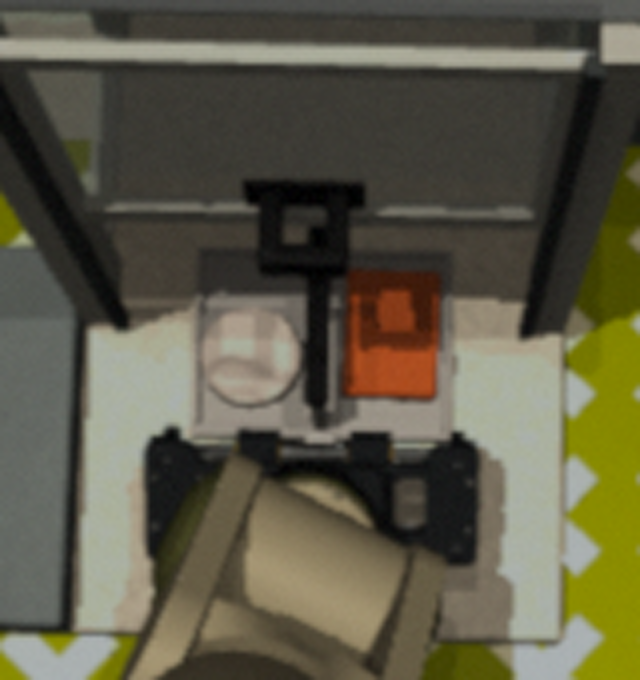

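The tray follows straight and square through the opening, with the castings in place. Next stroke:

servo_tool(plan=[[0, -0.5, 0, -0.004, 0, 0.0015, 1], [0, -1, 0, -0.013, 0, 0.0057, 1], [0, -2, 0, -0.0263, 0, 0.0121, 1], [0, -3.5, 0, -0.04, 0, 0.0185, 1], [0, -5, 0, -0.053, 0, 0.0248, 1], [0, -6, 0, -0.0666, 0, 0.031, 1], [0, -7, 0, -0.078, 0, 0.0367, 1], [0, -7.5, 0, -0.082, 0, 0.0384, 1]])

```text
t: 16.98
tool_pos: [0.6134, 0.0133, 0.0647]
tcp_rot: [0.014, 0.96, -0.004, 0.281]
wrist_force: [-1.5, -0.8, -2.8]
width: 0.0259
```

```bash
python3 -c "
from sl import *
slide(((0,33),(.008,33.5),(.015,34),(.019,34),(.022,34),(.0235,34),(.025,34)),'r')"
```

```text
t 16.98 q [-0.207  0.597  1.756  0.4    0.246 -2.109] p [0.6134 0.0133 0.0647] grasp [0.6166 0.0132 0.0596] psi -1.71 tilt 32.6 roll 0.01 F [-1.5245 -0.8067 -2.8359] w 0.0259
grasp in enc -0.006864975909771116 -2.0799400277277227e-05 0.05961468356184257
0 [ 0.  -0.4 -0. ] [-0.0057  0.      0.0038]
0.008 [ 0.  -0.9 -0. ] [-0.0124  0.      0.0081]
0.015 [ 0.  -1.4 -0. ] [-0.0182  0.      0.0119]
0.019 [ 0.  -1.4 -0. ] [-0.0216  0.      0.014 ]
0.022 [ 0.  -1.4 -0. ] [-0.0241  0.      0.0157]
0.0235 [ 0.  -1.4 -0. ] [-0.0254  0.      0.0165]
0.025 [ 0.  -1.4 -0. ] [-0.0266  0.      0.0173]
```

View pics/rsc.png

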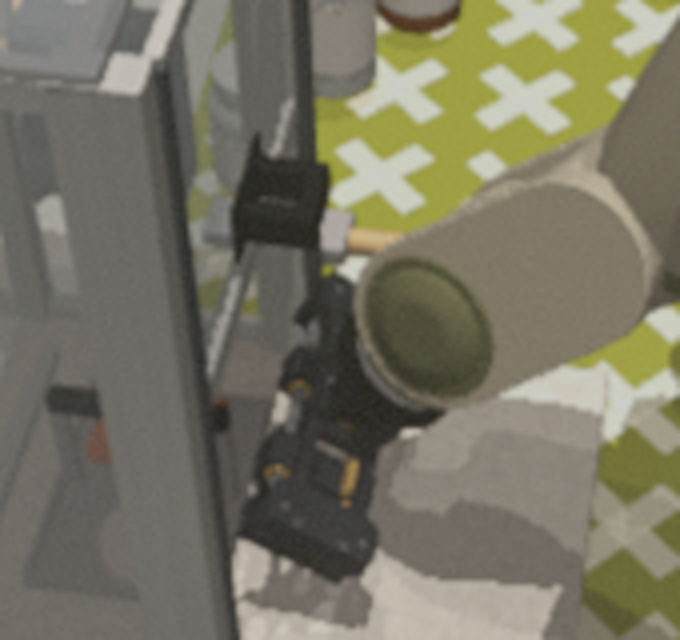

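View pics/rtc.png

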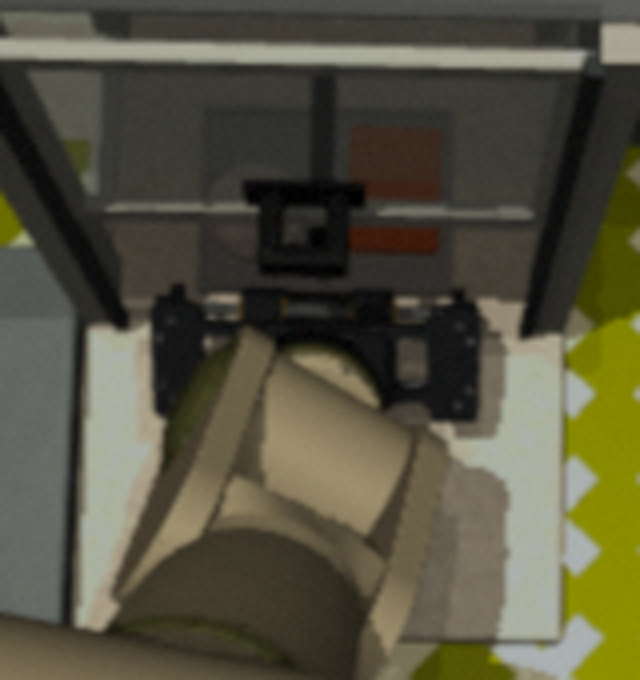

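The tray is mostly inside, still square, and the wrist is clear of the handle. I'll finish gently to the stop.

servo_tool(plan=[[0, -0.4, 0, -0.0057, 0, 0.0038, 1], [0, -0.9, 0, -0.0124, 0, 0.0081, 1], [0, -1.4, 0, -0.0182, 0, 0.0119, 1], [0, -1.4, 0, -0.0216, 0, 0.014, 1], [0, -1.4, 0, -0.0241, 0, 0.0157, 1], [0, -1.4, 0, -0.0254, 0, 0.0165, 1]])

```text
t: 17.58
tool_pos: [0.6421, 0.0129, 0.0642]
tcp_rot: [0.014, 0.957, -0.004, 0.291]
wrist_force: [-14.0, 2.0, 6.5]
width: 0.0261
```

```bash
python3 -c "
from sl import *
slide(((.022,34),(.0235,34),(.025,34),(.027,34)),'u')"
```

```text
t 17.58 q [-0.197  0.628  1.688  0.374  0.26  -2.074] p [0.6421 0.0129 0.0642] grasp [0.6455 0.0128 0.0592] psi -1.67 tilt 33.81 roll 0.04 F [-14.0231   1.9825   6.4895] w 0.0261
grasp in enc 0.021947260348616406 0.00043928691313739534 0.05917306074322638
0.022 [ 0.1 -0.2 -0. ] [-0.0002 -0.0004 -0.0002]
0.0235 [ 0.1 -0.2 -0. ] [-0.0015 -0.0004  0.0006]
0.025 [ 0.1 -0.2 -0. ] [-0.0027 -0.0004  0.0014]
0.027 [ 0.1 -0.2 -0. ] [-0.0044 -0.0004  0.0025]
```

Contact at the stop: −14 N at pull x = 22 mm against 23 expected. One more gentle press and a look.

servo_tool(plan=[[0, 0, 0, -0.001, 0, 0.0005, 1], [0, 0, 0, -0.0015, 0, 0.0008, 1], [0, 0, 0, -0.0015, 0, 0.0008, 1]])

```text
t: 17.93
tool_pos: [0.6425, 0.013, 0.0642]
tcp_rot: [0.014, 0.957, -0.004, 0.29]
wrist_force: [-12.6, -2.0, 4.4]
width: 0.0258
```

```bash
python3 -c "
from sl import *
slide(((.022,34),),'v')
s=snap('top')
for x,y in ((.163,0),(.103,.05),(.103,-.05)):
    pass
k=5;x0,y0,x1,y1=230,110,370,220
c=cv2.resize(s['image'][y0:y1,x0:x1,::-1],None,fx=k,fy=k,interpolation=cv2.INTER_CUBIC)
for p in ((.163,.08,.037),(.163,-.08,.037),(.043,.08,.037),(.043,-.08,.037),(.158,0,.117),(.048,0,.117)):
    u=proj(s,enc(*p)); cv2.drawMarker(c,(int((u[0]-x0+.4)*k),int((u[1]-y0+.4)*k)),(0,255,0),0,10,1)
cv2.imwrite('pics/vchk.png',cv2.convertScaleAbs(c,alpha=2))
"
```

```text
t 17.93 q [-0.197  0.628  1.685  0.368  0.264 -2.067] p [0.6425 0.013  0.0642] grasp [0.6458 0.0129 0.0592] psi -1.67 tilt 33.68 roll 0.07 F [-12.5708  -2.0072   4.4307] w 0.0258
grasp in enc 0.022294796754437022 0.0005272050564601861 0.05915909193519883
0.022 [ 0.1 -0.3 -0. ] [ 0.0001 -0.0005 -0.0004]
```

View pics/vchk.png

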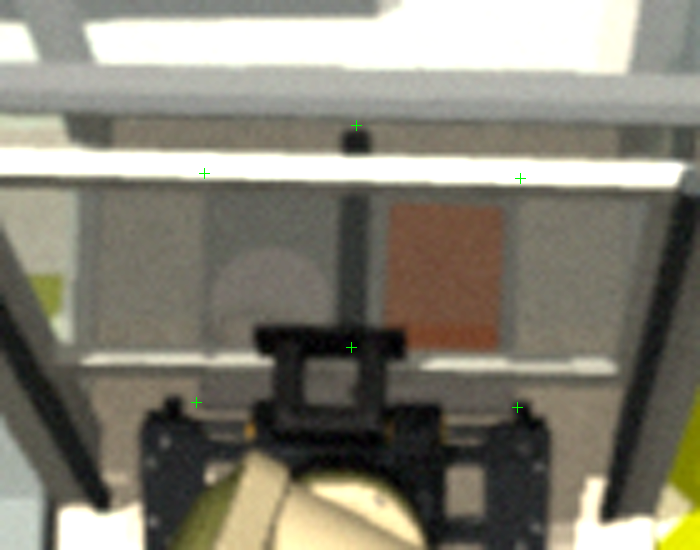

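View pics/vsc.png

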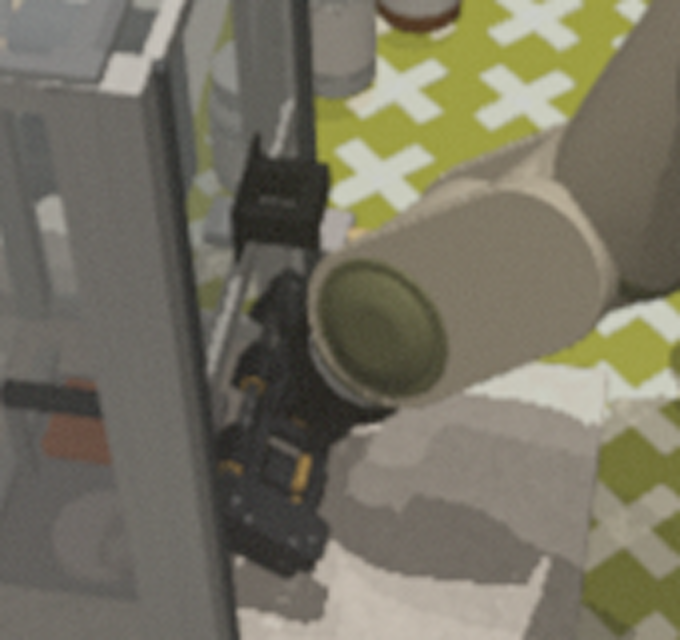

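The far bar end shows at crop (357,132), about 3 mm from where full home would put it. The tray is square and both castings are lying flat. I'll release the pull and withdraw along the tool axis.

servo_tool(plan=[[0, 0, 0, 0, 0, 0, -0.3], [0, 0, 0, 0, 0, 0, -0.3], [0, 0, 0, 0, 0, 0, -0.3], [0, 0, 0, 0, 0, 0, -0.3], [0, 0, 0, 0, 0, -0.01, -0.3], [0, 0, 0, 0, 0, -0.03, -0.3], [0, 0, 0, 0, 0, -0.055, -0.3], [0, 0, 0, 0.01, 0, -0.085, -0.3]])

```text
t: 18.75
tool_pos: [0.5875, 0.0142, 0.1308]
tcp_rot: [0.014, 0.957, -0.004, 0.291]
wrist_force: [-0.4, -1.4, 0.9]
width: 0.0574
```

```bash
python3 - <<'E'
from h import *
st()
s=snap("scene","s20");t=snap("top","t20")
crop(s,190,140,360,300,"s20c",4);crop(t,220,100,380,300,"t20c",3)
row(enc(-.026,0,.295),-1.7,30,back=.09)
row(enc(-.14,0,.2),-1.7,25)
E
```

```text
t 18.75 q [-0.218  0.449  1.78   0.314  0.347 -2.025] p [0.5875 0.0142 0.1308] grasp [0.5909 0.0141 0.1258] psi -1.68 tilt 33.8 roll 0.03 F [-0.4192 -1.3574  0.9469] w 0.0574
tcp target [0.5495 0.0152 0.3781] turn [0.05 3.85 0.02] shift [-0.1073 -0.0006 -0.2241]
tcp target [0.481  0.0172 0.2054] turn [0.05 8.85 0.02] shift [ 0.0459 -0.0006 -0.1188]
```

View pics/s20c.png

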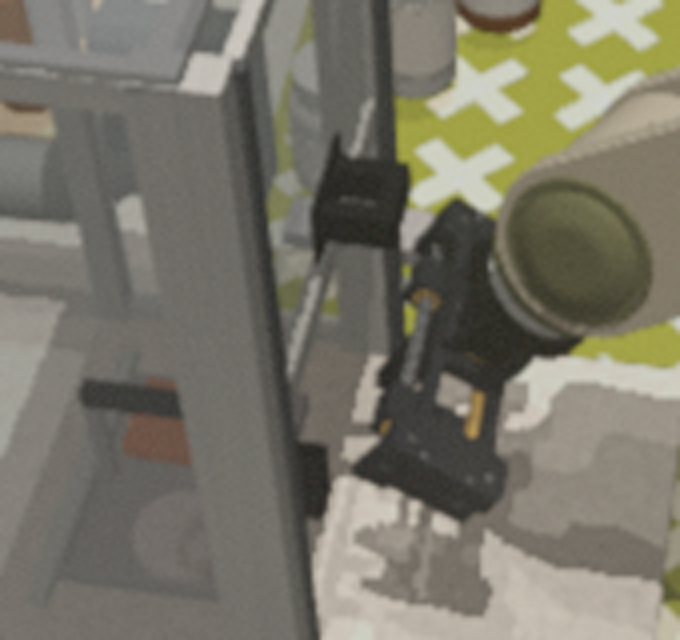

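View pics/t20c.png

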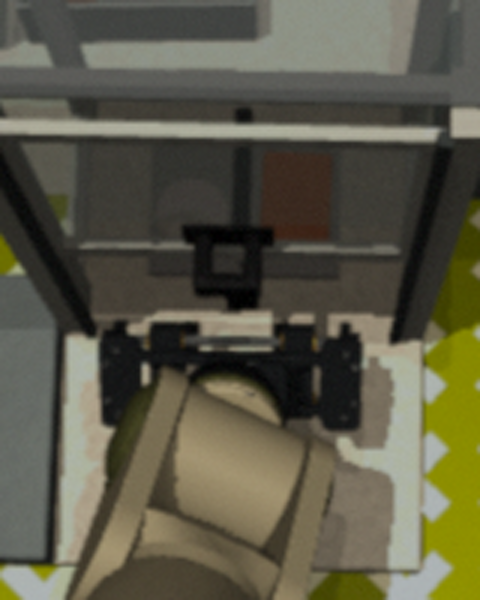

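The tray is home and the hand is clear. Next I swing back and up to the raised sash handle.

servo_tool(plan=[[0, 2, 0, 0.015, 0, -0.03, -1], [0, 5, 0, 0.035, 0, -0.07, -1], [0, 8.8, 0, 0.046, 0, -0.11, -1], [0, 8.8, 0, 0.03, 0, -0.145, -1], [0, 8.8, 0, 0, 0, -0.175, -1], [0, 8.8, 0, -0.03, 0, -0.2, -1], [0, 7, 0, -0.06, 0, -0.22, -1], [0, 5, 0, -0.07, 0, -0.23, -1]])

```text
t: 19.52
tool_pos: [0.5176, 0.0164, 0.3676]
tcp_rot: [0.014, 0.967, -0.004, 0.254]
wrist_force: [0.5, -0.0, -0.4]
width: 0.0879
```

```bash
python3 - <<'E'
from h import *
st()
row(enc(-.026,0,.299),-1.7,30,back=.07)
row(enc(-.026,0,.299),-1.7,30,back=0)
E
```

```text
t 19.52 q [-0.244  0.073  1.495  0.118  1.073 -1.816] p [0.5176 0.0164 0.3676] grasp [0.5205 0.0163 0.3624] psi -1.67 tilt 29.42 roll -0.07 F [ 0.4863 -0.0163 -0.3738] w 0.0879
tcp target [0.5595 0.0149 0.3648] turn [-0.05 -0.58  0.06] shift [-0.0352 -0.0002  0.0231]
tcp target [0.5945 0.0139 0.3042] turn [-0.05 -0.58  0.06] shift [-0.0359 -0.0002  0.0931]
```

servo_tool(plan=[[0, -0.6, 0, -0.0352, 0, 0.015, -1], [0, -0.6, 0, -0.0355, 0, 0.03, -1], [0, -0.6, 0, -0.0358, 0, 0.055, -1], [0, -0.6, 0, -0.0358, 0, 0.08, -1], [0, -0.6, 0, -0.0358, 0, 0.093, -1], [0, -0.6, 0, -0.0358, 0, 0.093, -1]])

```text
t: 20.02
tool_pos: [0.5942, 0.0141, 0.3001]
tcp_rot: [0.014, 0.967, -0.004, 0.256]
wrist_force: [0.1, 0.4, 0.1]
width: 0.088
```

```bash
python3 - <<'E'
from h import *
st()
s=snap("scene","s21");t=snap("top","t21")
crop(s,230,110,350,220,"s21c",6);crop(t,240,150,360,240,"t21c",6)
row(enc(-.026,0,.299),-1.7,30,back=0)
E
```

```text
t 20.02 q [-0.21   0.258  1.461  0.112  0.915 -1.797] p [0.5942 0.0141 0.3001] grasp [0.5972 0.014  0.2949] psi -1.68 tilt 29.66 roll -0.01 F [0.0552 0.4389 0.1046] w 0.088
tcp target [0.5945 0.0139 0.3042] turn [-0.04 -0.04  0.06] shift [-0.0005 -0.0002 -0.0002]
```

View pics/s21c.png

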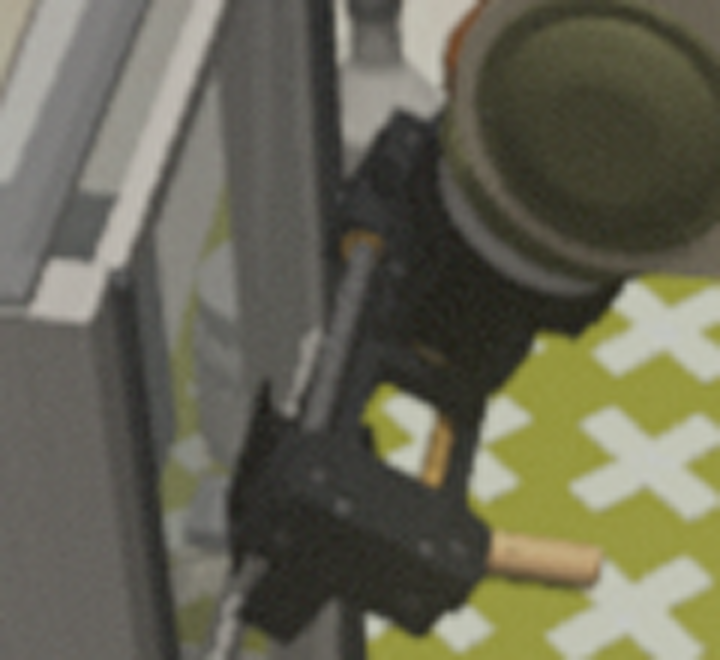

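View pics/t21c.png

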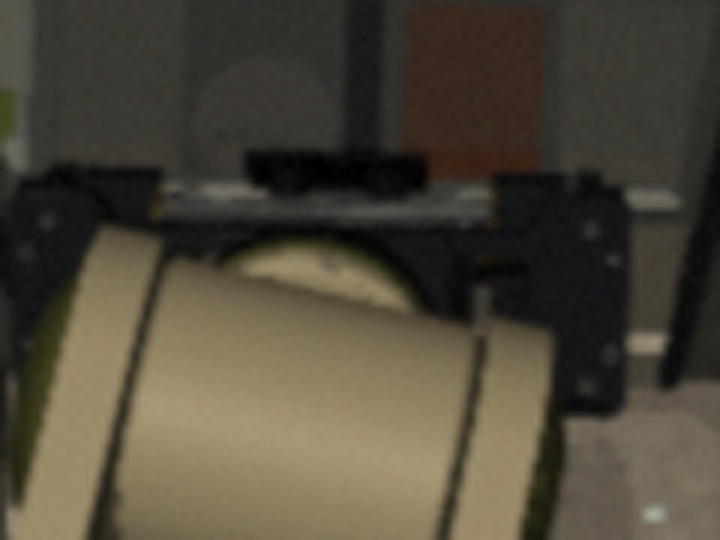

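servo_tool(plan=[[0, 0, 0, 0, 0, 0, 1], [0, 0, 0, 0, 0, 0, 1], [0, 0, 0, 0, 0, 0, 1], [0, 0, 0, 0, 0, 0, 1], [0, 0, 0, 0, 0, 0, 1], [0, 0, 0, 0, 0, 0, 1], [0, 0, 0, 0, 0, 0, 1], [0, 0, 0, 0, 0, 0, 1]], grip_force=40)

```text
t: 20.78
tool_pos: [0.5942, 0.0139, 0.3039]
tcp_rot: [0.014, 0.966, -0.004, 0.259]
wrist_force: [-1.6, -1.5, 0.3]
width: 0.0437
```

```bash
python3 - <<'E'
from h import *
st()
E
```

```text
t 20.78 q [-0.21   0.253  1.458  0.112  0.917 -1.796] p [0.5942 0.0139 0.3039] grasp [0.5972 0.0138 0.2987] psi -1.68 tilt 29.97 roll -0.08 F [-1.59   -1.5336  0.2909] w 0.0437
```

servo_tool(plan=[[0, 0, 0, 0.005, 0, 0.0087, 1], [0, 0, 0, 0.016, 0, 0.0277, 1], [0, 0, 0, 0.032, 0, 0.0554, 1], [0, 0, 0, 0.049, 0, 0.0849, 1], [0, 0, 0, 0.066, 0, 0.1143, 1], [0, 0, 0, 0.083, 0, 0.1438, 1], [0, 0, 0, 0.096, 0, 0.1663, 1], [0, 0, 0, 0.102, 0, 0.1767, 1]])

```text
t: 21.45
tool_pos: [0.5942, 0.0139, 0.0977]
tcp_rot: [0.014, 0.966, -0.004, 0.258]
wrist_force: [-0.2, 2.8, 4.2]
width: 0.0434
```

```bash
python3 - <<'E'
from h import *
st()
row(enc(-.026,0,.0787),-1.7,30,back=0)
E
```

```text
t 21.45 q [-0.21   0.516  1.753  0.249  0.367 -1.961] p [0.5942 0.0139 0.0977] grasp [0.5972 0.0138 0.0925] psi -1.7 tilt 29.93 roll -0.06 F [-0.2348  2.8256  4.1649] w 0.0434
tcp target [0.5945 0.0139 0.0839] turn [-0.05 -0.07  0.02] shift [0.0066 0.     0.0121]
```

Sash moving with 4 N. I'll lower the last bit gently until it bottoms.

servo_tool(plan=[[0, 0, 0, 0.002, 0, 0.0035, 1], [0, 0, 0, 0.004, 0, 0.007, 1], [0, 0, 0, 0.006, 0, 0.0105, 1], [0, 0, 0, 0.0072, 0, 0.0125, 1], [0, 0, 0, 0.0072, 0, 0.0125, 1]])

```text
t: 21.87
tool_pos: [0.5945, 0.0139, 0.0869]
tcp_rot: [0.014, 0.965, -0.005, 0.261]
wrist_force: [-18.0, 0.7, 28.1]
width: 0.0434
```

```bash
python3 - <<'E'
from h import *
st()
E
```

```text
t 21.87 q [-0.21   0.536  1.765  0.277  0.331 -1.991] p [0.5945 0.0139 0.0869] grasp [0.5975 0.0138 0.0818] psi -1.69 tilt 30.27 roll -0.11 F [-17.978    0.6786  28.1463] w 0.0434
```

It bottoms at 28 N. I'll release and look before trusting that.

servo_tool(plan=[[0, 0, 0, 0.0005, 0, 0.001, 1], [0, 0, 0, 0, 0, 0, 1], [0, 0, 0, 0, 0, 0, -1], [0, 0, 0, 0, 0, 0, -1], [0, 0, 0, 0, 0, 0, -1], [0, 0, 0, 0, 0, 0, -1], [0, 0, 0, 0, 0, -0.03, -1], [0, 0, 0, 0, 0, -0.065, -1]])

```text
t: 22.53
tool_pos: [0.5612, 0.0149, 0.1418]
tcp_rot: [0.014, 0.966, -0.004, 0.259]
wrist_force: [1.2, 0.7, 0.4]
width: 0.0816
```

servo_tool(plan=[[0, 0, 0, 0.03, 0, -0.03, -1], [0, 5, 0, 0.07, 0, -0.05, -1], [0, 10, 0, 0.09, 0, -0.06, -1], [0, 10, 0, 0.09, 0, -0.06, -1]])

```text
t: 22.87
tool_pos: [0.4505, 0.0185, 0.1492]
tcp_rot: [0.014, 0.985, -0.003, 0.172]
wrist_force: [0.9, 0.3, -0.5]
width: 0.0882
```

```bash
python3 - <<'E'
from h import *
st()
s=snap("scene","s23");t=snap("top","t23")
a=cv2.imread("pics/scene0.png");b=cv2.imread("pics/s23.png")
f=lambda im,x0,y0,x1,y1:cv2.resize(im[y0:y1,x0:x1],None,fx=5,fy=5,interpolation=cv2.INTER_CUBIC)
cv2.imwrite("pics/cmp.png",np.hstack([f(a,245,205,315,315),f(b,245,205,315,315)]))
a=cv2.imread("pics/top0.png");b=cv2.imread("pics/t23.png")
cv2.imwrite("pics/cmpt.png",cv2.convertScaleAbs(np.vstack([f(a,230,170,370,235),f(b,230,170,370,235)]),alpha=1.6))
E
```

```text
t 22.87 q [-0.263  0.25   1.95   0.135  0.609 -1.902] p [0.4505 0.0185 0.1492] grasp [0.4525 0.0184 0.1435] psi -1.7 tilt 19.8 roll -0.08 F [ 0.9109  0.2584 -0.5433] w 0.0882
```

View pics/cmp.png

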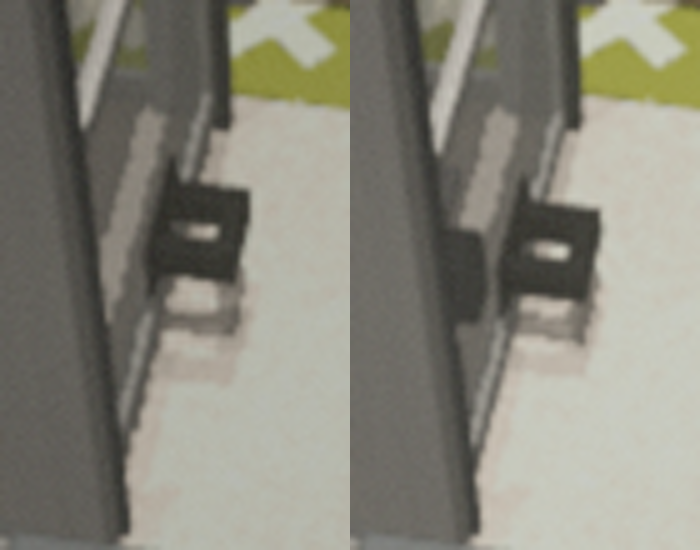

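View pics/cmpt.png

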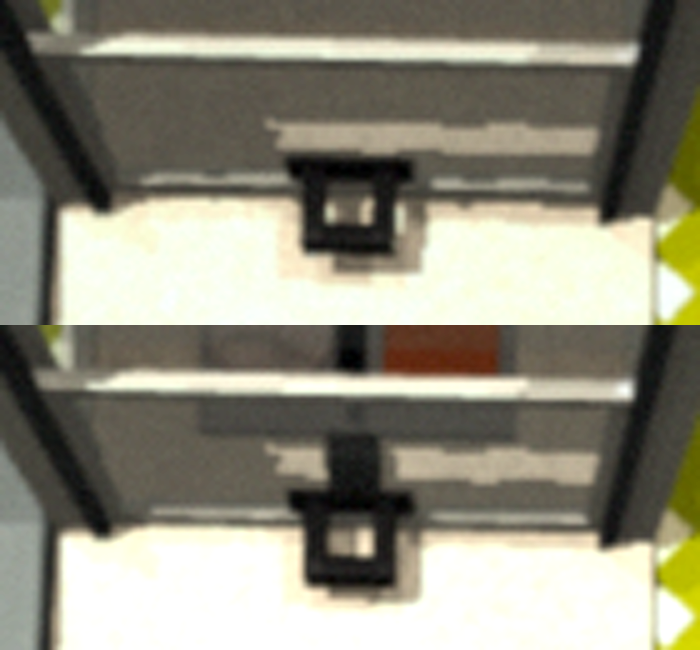

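The comparison settles it. The sash now sits about 14 mm lower than at the start, so it did begin slightly open, and its frame is down on the slab. It is shut, with the tray visible inside.

Next come the keys. I'll close the jaws and turn the hand 90° so its body stays clear of the enclosure wall.

```bash
python3 - <<'E'
from h import *
row(enc(-.136,.24,.073+.08),-91.7,0,off=.025)
row([.45,.06,.25],-1.7-40,0,off=.025)
E
```

```text
tcp target [0.4947 0.2569 0.178 ] turn [15.8  15.94 88.99] shift [-0.0415  0.24   -0.0158]
tcp target [0.45  0.06  0.275] turn [ 6.97 19.43 39.59] shift [-0.0385  0.0417 -0.1199]
```

servo_tool(plan=[[1, 4, 5, -0.005, 0.005, -0.03, 1], [2, 8, 11, -0.015, 0.012, -0.06, 1], [3.5, 12, 17, -0.03, 0.02, -0.09, 1], [5, 15, 24, -0.038, 0.03, -0.11, 1], [6, 18, 31, -0.038, 0.04, -0.12, 1], [7, 19.4, 39.6, -0.038, 0.042, -0.12, 1], [7, 19.4, 39.6, -0.038, 0.042, -0.12, 1]])

```text
t: 23.55
tool_pos: [0.4515, 0.0611, 0.2751]
tcp_rot: [0.358, 0.934, 0.001, 0.001]
wrist_force: [-0.7, 0.2, -1.0]
width: 0.0437
```

```bash
python3 - <<'E'
from h import *
st()
row(enc(-.136,.24,.073+.08),-91.7,0,off=.025)
E
```

```text
t 23.55 q [-0.127  0.204  1.521  0.001  1.414 -0.966] p [0.4515 0.0611 0.2751] grasp [0.4515 0.0612 0.2691] psi -41.95 tilt 0.15 roll 0.14 F [-0.6505  0.2134 -0.9916] w 0.0437
tcp target [0.4947 0.2569 0.178 ] turn [ 0.16 -0.   49.75] shift [0.0989 0.1743 0.0975]
```

servo_tool(plan=[[0, 0, 7, 0.02, 0.03, 0, 1], [0, 0, 14, 0.035, 0.06, 0.01, 1], [0, 0, 21, 0.05, 0.09, 0.03, 1], [0, 0, 28, 0.07, 0.12, 0.05, 1], [0.1, 0, 35, 0.085, 0.15, 0.07, 1], [0.1, 0, 42, 0.099, 0.1743, 0.0975, 1], [0.1, 0, 49.7, 0.099, 0.1743, 0.0975, 1], [0.1, 0, 49.7, 0.099, 0.1743, 0.0975, 1]])

```text
t: 24.22
tool_pos: [0.495, 0.2594, 0.1748]
tcp_rot: [0.718, 0.696, -0.0, -0.001]
wrist_force: [-0.4, -0.6, 0.6]
width: 0.0006
```

servo_tool(plan=[[0, 0, 0, 0, 0, 0, 1], [0, 0, 0, 0, 0, 0, 1]])

```text
t: 24.38
tool_pos: [0.4957, 0.2601, 0.1737]
tcp_rot: [0.718, 0.697, -0.0, -0.001]
wrist_force: [0.3, -0.5, 0.3]
width: 0.0004
```

```bash
python3 - <<'E'
from h import *
st()
row(enc(-.136,.24,.073+.02),-91.7,0,off=.025)
s=snap("scene","s24");t=snap("top","t24")
crop(s,220,250,370,400,"s24c",4);crop(t,150,170,300,310,"t24c",4)
E
```

```text
t 24.38 q [0.271 0.478 1.413 0.003 1.252 0.3  ] p [0.4957 0.2601 0.1737] grasp [0.4957 0.2601 0.1677] psi -91.7 tilt 0.16 roll -0.12 F [ 0.2561 -0.4859  0.2953] w 0.0004
tcp target [0.4947 0.2569 0.118 ] turn [-0.12 -0.11 -0.  ] shift [-0.0033 -0.0008  0.0557]
```

View pics/s24c.png

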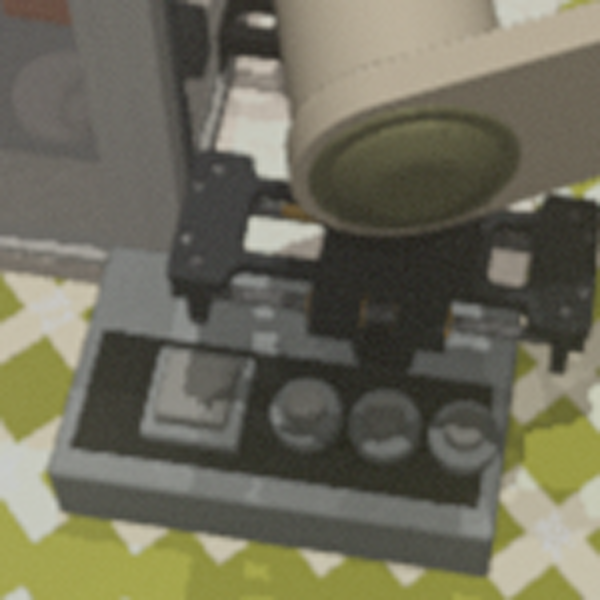

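View pics/t24c.png

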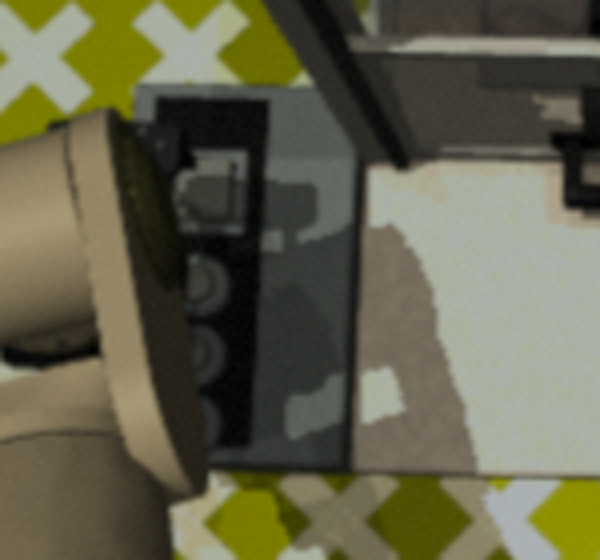

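The closed jaws are above the middle round key (scene crop finger tip ~385,360, key 2 at 385,420). I'll descend to about 20 mm above and check again.

servo_tool(plan=[[0, 0, 0, -0.003, -0.001, 0.03, 1], [0, 0, 0, -0.003, -0.001, 0.055, 1], [0, 0, 0, -0.003, -0.001, 0.056, 1], [0, 0, 0, -0.003, -0.001, 0.056, 1]])

```text
t: 24.82
tool_pos: [0.4944, 0.2564, 0.1184]
tcp_rot: [0.718, 0.696, -0.0, -0.001]
wrist_force: [1.6, 0.3, -0.4]
width: 0.0005
```

```bash
python3 - <<'E'
from h import *
st()
row(enc(-.136,.24,.073),-91.7,0,off=.025)
s=snap("scene","s25")
crop(s,240,290,360,380,"s25c",6)
E
```

```text
t 24.82 q [0.265 0.539 1.49  0.002 1.115 0.294] p [0.4944 0.2564 0.1184] grasp [0.4944 0.2564 0.1124] psi -91.73 tilt 0.18 roll -0.16 F [ 1.6264  0.2878 -0.3655] w 0.0005
tcp target [0.4947 0.2569 0.098 ] turn [-0.16 -0.08 -0.03] shift [0.0005 0.0003 0.0204]
```

View pics/s25c.png

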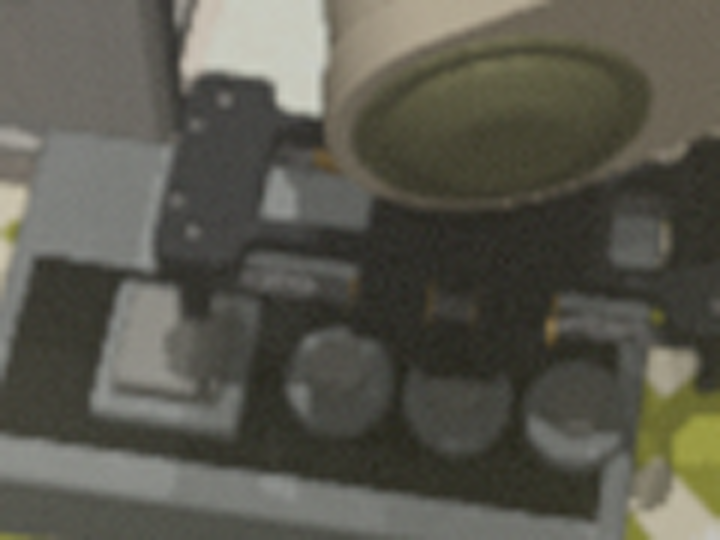

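The finger tip is centred on key 2. However, the ends of the gripper's wide body hang over the start key in this orientation (crop 195,300). To be safe I'll turn the hand to 45° for both keys, so that its ends overhang no key.

servo_tool(plan=[[0, 0, -5, 0, 0, -0.015, 1], [0, 0, -12, 0, 0, -0.02, 1], [0, 0, -19, 0, 0, -0.02, 1], [0, 0, -26, 0, 0, -0.02, 1], [0, 0, -33, 0, 0, -0.02, 1], [0, 0, -40, 0, 0, -0.02, 1], [0, 0, -45, 0, 0, -0.02, 1], [0, 0, -45, 0, 0, -0.015, 1]])

```text
t: 25.53
tool_pos: [0.4961, 0.2569, 0.1371]
tcp_rot: [0.395, 0.919, 0.003, 0.001]
wrist_force: [0.2, 0.3, -0.2]
width: 0.0002
```

```bash
python3 - <<'E'
from h import *
st()
row(enc(-.136,.24,.073),-46.7,0,off=.025)
s=snap("scene","s26")
crop(s,240,270,360,380,"s26c",6)
E
```

```text
t 25.53 q [ 0.265  0.516  1.468  0.002  1.152 -0.495] p [0.4961 0.2569 0.1371] grasp [0.4962 0.2569 0.1311] psi -46.53 tilt 0.35 roll 0.34 F [ 0.2492  0.3435 -0.1993] w 0.0002
tcp target [0.4947 0.2569 0.098 ] turn [0.34 0.04 0.17] shift [ 0.0011 -0.0013  0.0391]
```

View pics/s26c.png

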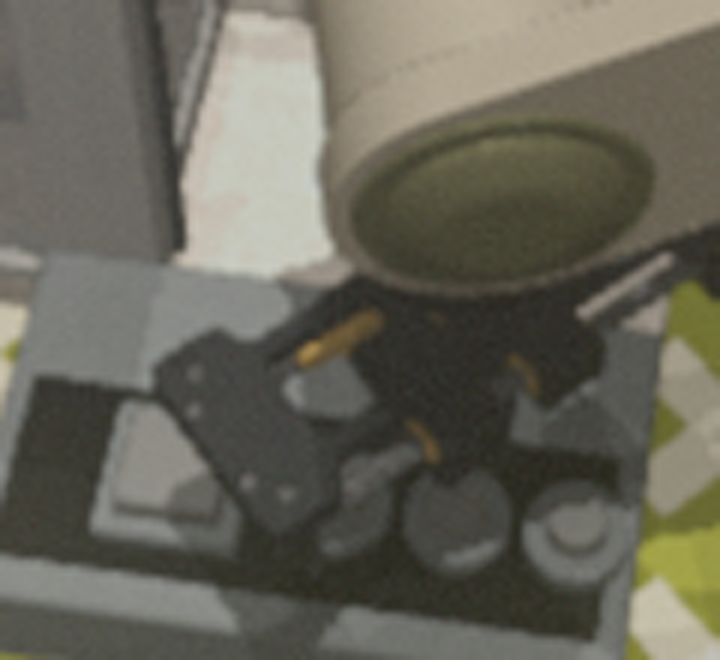

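servo_tool(plan=[[0, 0, 0, 0.001, -0.0013, 0.015, 1], [0, 0, 0, 0.001, -0.0013, 0.028, 1], [0, 0, 0, 0.001, -0.0013, 0.034, 1], [0, 0, 0, 0.001, -0.0013, 0.034, 1], [0, 0, 0, 0.001, -0.0013, 0.034, 1]])

```text
t: 26.0
tool_pos: [0.4941, 0.2567, 0.1019]
tcp_rot: [0.398, 0.917, 0.002, 0.001]
wrist_force: [-0.2, 0.5, 1.3]
width: 0.0003
```

```bash
python3 - <<'E'
from h import *
st()
row(enc(-.136,.24,.073),-46.7,0,off=.025)
s=snap("scene","s27")
crop(s,240,290,360,380,"s27c",6)
E
```

```text
t 26.0 q [ 0.266  0.559  1.511  0.003  1.068 -0.488] p [0.4941 0.2567 0.1019] grasp [0.4941 0.2567 0.0959] psi -46.89 tilt 0.22 roll 0.22 F [-0.1533  0.5332  1.2872] w 0.0003
tcp target [0.4947 0.2569 0.098 ] turn [ 0.22 -0.03 -0.19] shift [-0.0002  0.0006  0.0039]
```

View pics/s27c.png

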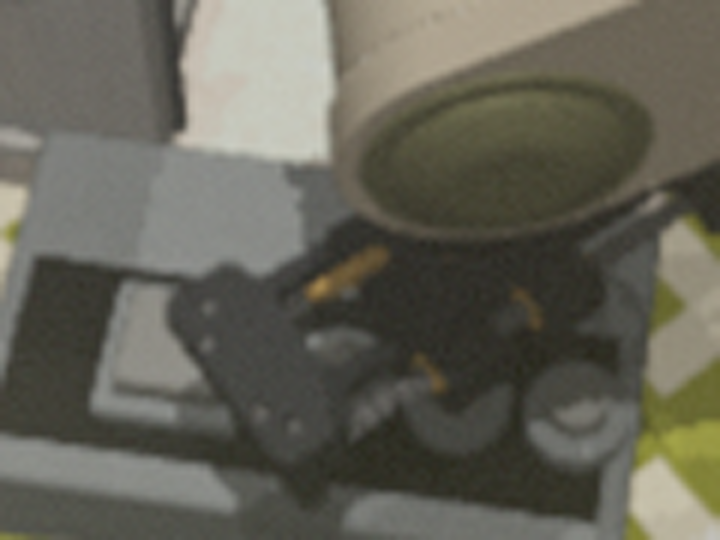

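servo_tool(plan=[[0, 0, 0, 0, 0.0006, 0.003, 1], [0, 0, 0, 0, 0.0006, 0.006, 1], [0, 0, 0, 0, 0.0006, 0.0085, 1], [0, 0, 0, 0, 0.0006, 0.0095, 1], [0, 0, 0, 0, 0.0006, 0.0095, 1]])

```text
t: 26.47
tool_pos: [0.4952, 0.2573, 0.096]
tcp_rot: [0.398, 0.918, 0.003, 0.002]
wrist_force: [-9.4, -3.7, 30.1]
width: 0.0002
```

30 N at a tip height of 71 mm is more than the key alone should give. I'll look before doing anything else.

```bash
python3 - <<'E'
from h import *
st()
s=snap("scene","s28");t=snap("top","t28")
crop(s,240,290,360,380,"s28c",6)
crop(t,160,180,300,300,"t28c",5)
E
```

```text
t 26.47 q [ 0.266  0.568  1.516  0.002  1.05  -0.488] p [0.4952 0.2573 0.096 ] grasp [0.4952 0.2573 0.09  ] psi -46.87 tilt 0.44 roll 0.43 F [-9.4416 -3.7193 30.1101] w 0.0002
```

View pics/s28c.png

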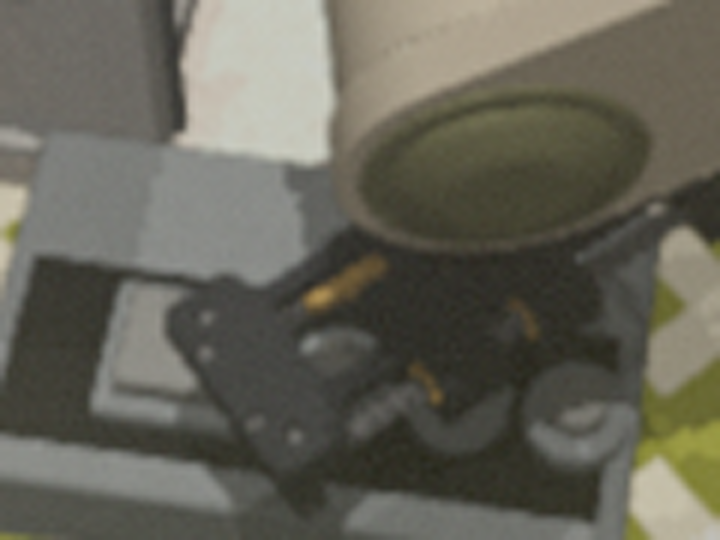

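View pics/t28c.png

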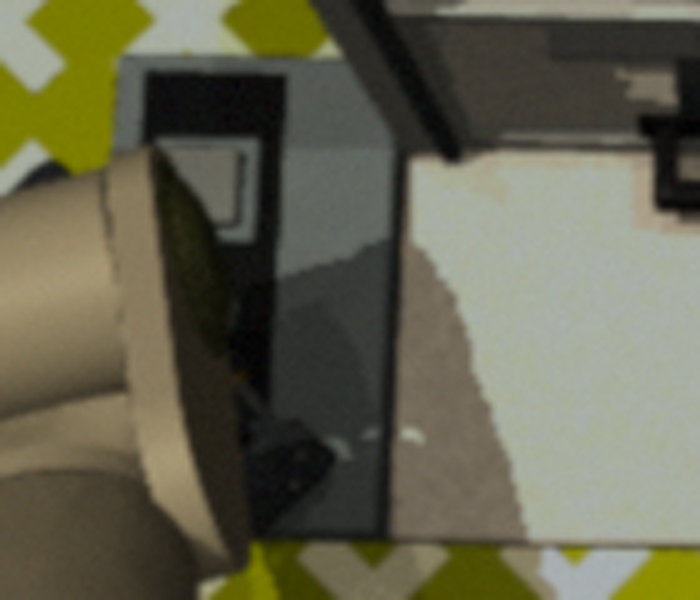

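Contact began at TCP z ≈ 0.102 and the hard stop came 6 mm lower. That is exactly the key's travel, so key 2 is right down; the closed tips simply reach about 4 mm further than nominal. I'll lift and go to the start key.

servo_tool(plan=[[0, 0, 0, 0, 0, -0.01, 1], [0, 0, 0, 0, 0, -0.03, 1], [0, 0, 0, 0, 0, -0.055, 1], [0, 0, 0, 0, 0, -0.06, 1]])

```text
t: 26.9
tool_pos: [0.4961, 0.2575, 0.1593]
tcp_rot: [0.398, 0.917, 0.005, 0.005]
wrist_force: [1.2, 0.1, -0.1]
width: 0.0004
```

```bash
python3 - <<'E'
from h import *
st()
row(enc(-.036,.242,.077+.04),-46.7,0,off=.029)
row(enc(-.036,.242,.077+.004),-46.7,0,off=.029)
s=snap("scene","s29")
crop(s,240,290,360,380,"s29c",6)
E
```

```text
t 26.9 q [ 0.266  0.487  1.445  0.002  1.196 -0.487] p [0.4961 0.2575 0.1593] grasp [0.4961 0.2575 0.1533] psi -46.87 tilt 0.78 roll 0.74 F [ 1.2376  0.0983 -0.0599] w 0.0004
tcp target [0.5947 0.256  0.146 ] turn [ 0.74  0.27 -0.17] shift [-0.0685  0.0708  0.0145]
tcp target [0.5947 0.256  0.11  ] turn [ 0.74  0.27 -0.17] shift [-0.0683  0.0703  0.0505]
```

View pics/s29c.png

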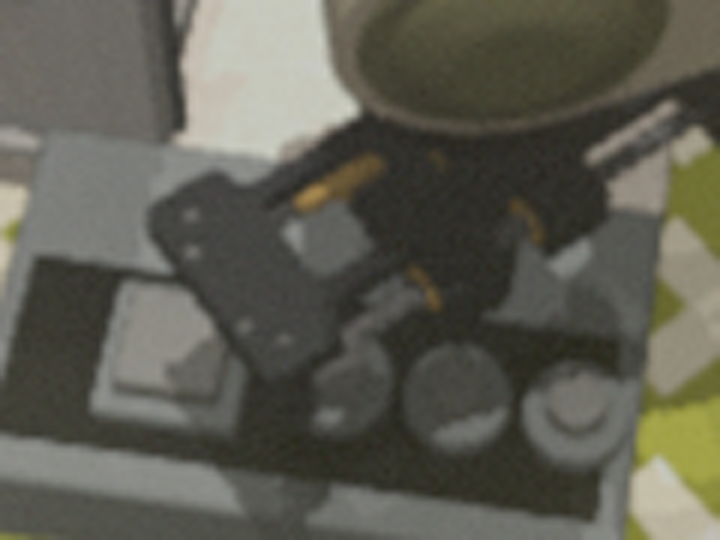

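servo_tool(plan=[[0.2, 0.1, 0, -0.017, 0.018, 0, 1], [0.5, 0.2, 0, -0.035, 0.036, 0, 1], [0.7, 0.3, 0, -0.053, 0.054, 0.005, 1], [0.7, 0.3, 0, -0.0685, 0.0708, 0.0145, 1], [0.7, 0.3, 0, -0.0685, 0.0708, 0.0145, 1], [0.7, 0.3, 0, -0.0685, 0.0708, 0.0145, 1]])

```text
t: 27.45
tool_pos: [0.5944, 0.2556, 0.1428]
tcp_rot: [0.398, 0.917, -0.001, -0.002]
wrist_force: [-0.3, 0.2, -0.1]
width: 0.0007
```

```bash
python3 - <<'E'
from h import *
st()
row(enc(-.036,.242,.077+.004),-46.7,0,off=.029)
s=snap("scene","s30");t=snap("top","t30")
crop(s,220,270,360,380,"s30c",5);crop(t,140,150,300,300,"t30c",4)
E
```

```text
t 27.45 q [ 0.223  0.649  1.183  0.001  1.313 -0.529] p [0.5944 0.2556 0.1428] grasp [0.5944 0.2556 0.1368] psi -46.91 tilt 0.21 roll -0.14 F [-0.2741  0.2106 -0.1147] w 0.0007
tcp target [0.5947 0.256  0.11  ] turn [-0.14 -0.15 -0.21] shift [-0.      0.0006  0.0328]
```

View pics/s30c.png

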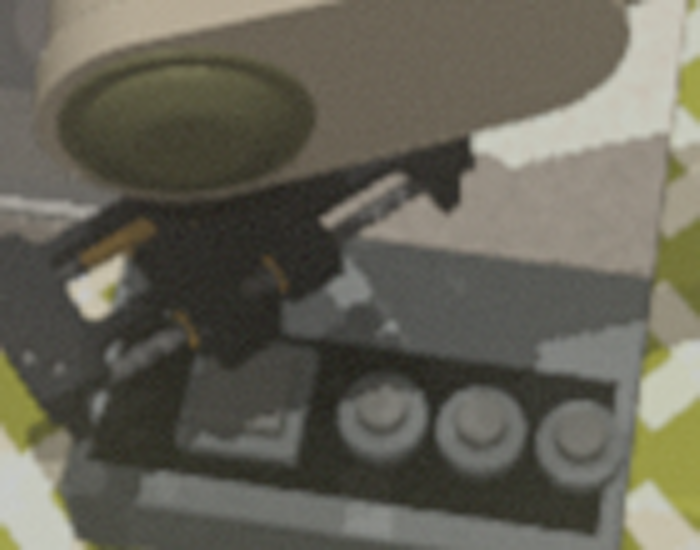

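View pics/t30c.png

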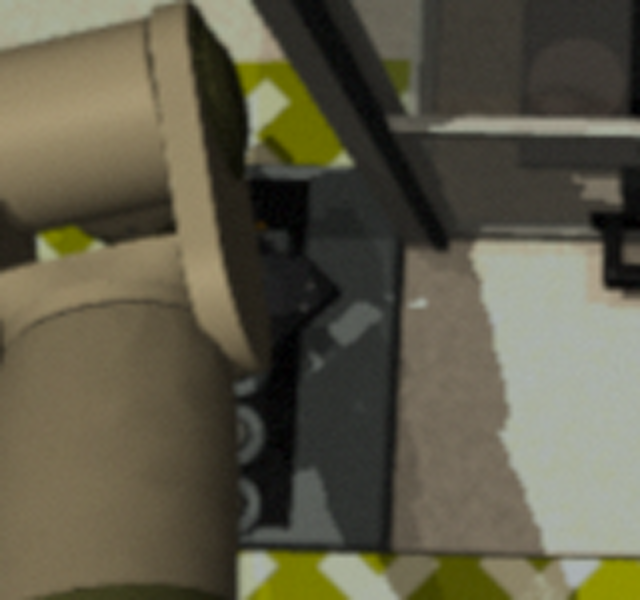

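The tips are above the start key (crop ~245,360), all three round keys are up, and there is room to the enclosure. I'll press.

servo_tool(plan=[[0, 0, 0, 0, 0.0006, 0.012, 1], [0, 0, 0, 0, 0.0006, 0.024, 1], [0, 0, 0, 0, 0.0006, 0.031, 1], [0, 0, 0, 0, 0.0006, 0.035, 1], [0, 0, 0, 0, 0.0006, 0.038, 1], [0, 0, 0, 0, 0.0006, 0.041, 1], [0, 0, 0, 0, 0.0006, 0.0435, 1], [0, 0, 0, 0, 0.0006, 0.0445, 1]])

```text
t: 28.22
tool_pos: [0.594, 0.2565, 0.1002]
tcp_rot: [0.398, 0.918, 0.0, -0.001]
wrist_force: [-1.7, 0.1, 2.6]
width: 0.0005
```

servo_tool(plan=[[0, 0, 0, 0, 0, 0.001, 1], [0, 0, 0, 0, 0, 0.002, 1], [0, 0, 0, 0, 0, 0.002, 1]])

```text
t: 28.47
tool_pos: [0.594, 0.2565, 0.0984]
tcp_rot: [0.398, 0.918, 0.0, -0.001]
wrist_force: [-1.7, -0.2, 3.3]
width: 0.0004
```

servo_tool(plan=[[0, 0, 0, 0, 0, 0.001, 1], [0, 0, 0, 0, 0, 0.002, 1], [0, 0, 0, 0, 0, 0.003, 1], [0, 0, 0, 0, 0, 0.003, 1]])

```text
t: 28.8
tool_pos: [0.5941, 0.2566, 0.0964]
tcp_rot: [0.398, 0.918, 0.0, -0.0]
wrist_force: [-3.5, -1.1, 9.1]
width: 0.0006
```

The start key shows a spring ramp (2.6 N, then 3.3 N) and a hard stop at TCP z ≈ 0.0965. That fits the nominal 25 mm tip offset, which means the middle key, stopped at the same TCP height, may not have gone right down. I'll lift off and study its surround.

servo_tool(plan=[[0, 0, 0, 0, 0, -0.01, 1], [0, 0, 0, 0, 0, -0.03, 1], [0, 0, 0, 0, 0, -0.055, 1], [0, 0, 0, 0, 0, -0.055, 1]])

```text
t: 29.13
tool_pos: [0.5958, 0.257, 0.1563]
tcp_rot: [0.398, 0.918, 0.003, 0.003]
wrist_force: [-0.0, -0.0, 1.3]
width: 0.0003
```

```bash
python3 - <<'E'
from h import *
st()
s=snap("scene","s31")
a=cv2.imread("pics/scene0.png");b=cv2.imread("pics/s31.png")
f=lambda im:cv2.convertScaleAbs(cv2.resize(im[330:375,280:350],None,fx=8,fy=8,interpolation=cv2.INTER_CUBIC),alpha=1.5)
cv2.imwrite("pics/keys.png",np.vstack([f(a)]))
t=cv2.imread("pics/top0.png")
cv2.imwrite("pics/keyst.png",cv2.convertScaleAbs(cv2.resize(t[200:290,180:225],None,fx=7,fy=7,interpolation=cv2.INTER_CUBIC),alpha=1.6))
for z in (.055,.06,.067,.073): print(z,(proj(s,enc(-.136,.24,z))-[280,330])*8)
E
```

```text
t 29.13 q [ 0.225  0.635  1.168  0.001  1.33  -0.529] p [0.5958 0.257  0.1563] grasp [0.5958 0.257  0.1503] psi -46.85 tilt 0.45 roll 0.41 F [-0.0002 -0.0472  1.264 ] w 0.0003
0.055 [286.257  211.2475]
0.06 [286.427  202.7986]
0.067 [286.6673 190.8582]
0.073 [286.8754 180.5182]
```

View pics/keys.png

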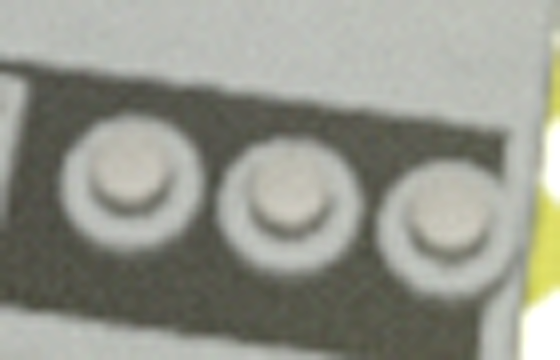

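View pics/keyst.png

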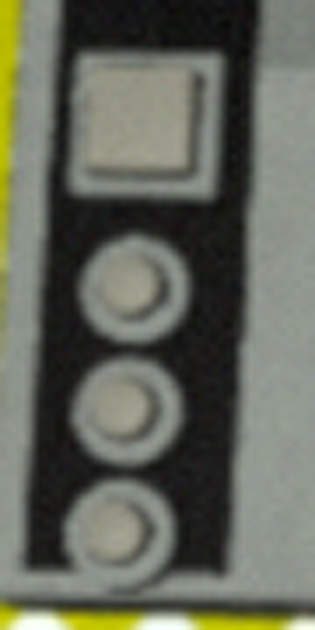

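From the images, each round knob stands about 10 mm above its flange, so the flange cannot have blocked the tip at 71 mm. The middle key's press therefore remains doubtful. I'll go back to it with the hand square (jaws along y), press slowly while reading force against height, and then repeat the start key. That order covers either case.

```bash
python3 - <<'E'
from h import *
row(enc(-.136,.24,.073+.05),-1.7,0,off=.025)
E
```

```text
tcp target [0.4947 0.2569 0.148 ] turn [  0.22   0.2  -45.15] shift [ 0.0688 -0.0732  0.0055]
```

servo_tool(plan=[[0, 0, -7, 0.015, -0.016, 0, 1], [0, 0, -14, 0.03, -0.032, 0, 1], [0, 0, -21, 0.045, -0.048, 0, 1], [0, 0, -28, 0.06, -0.063, 0, 1], [0.1, 0.1, -35, 0.0688, -0.0732, 0, 1], [0.2, 0.2, -42, 0.0688, -0.0732, 0.003, 1], [0.2, 0.2, -45.1, 0.0688, -0.0732, 0.0055, 1], [0.2, 0.2, -45.1, 0.0688, -0.0732, 0.0055, 1]])

```text
t: 29.85
tool_pos: [0.4941, 0.2568, 0.147]
tcp_rot: [0.014, 1.0, -0.0, -0.001]
wrist_force: [0.1, -1.1, 0.3]
width: 0.0003
```

```bash
python3 - <<'E'
from h import *
st()
row(enc(-.136,.24,.073+.006),-1.7,0,off=.025)
s=snap("scene","s32")
crop(s,240,270,360,380,"s32c",6)
E
```

```text
t 29.85 q [ 0.267  0.504  1.456  0.     1.183 -1.276] p [0.4941 0.2568 0.147 ] grasp [0.4941 0.2568 0.141 ] psi -1.64 tilt 0.1 roll -0.01 F [ 0.1205 -1.0696  0.292 ] w 0.0003
tcp target [0.4947 0.2569 0.104 ] turn [-0.01 -0.1   0.06] shift [-0.0006  0.0001  0.043 ]
```

View pics/s32c.png

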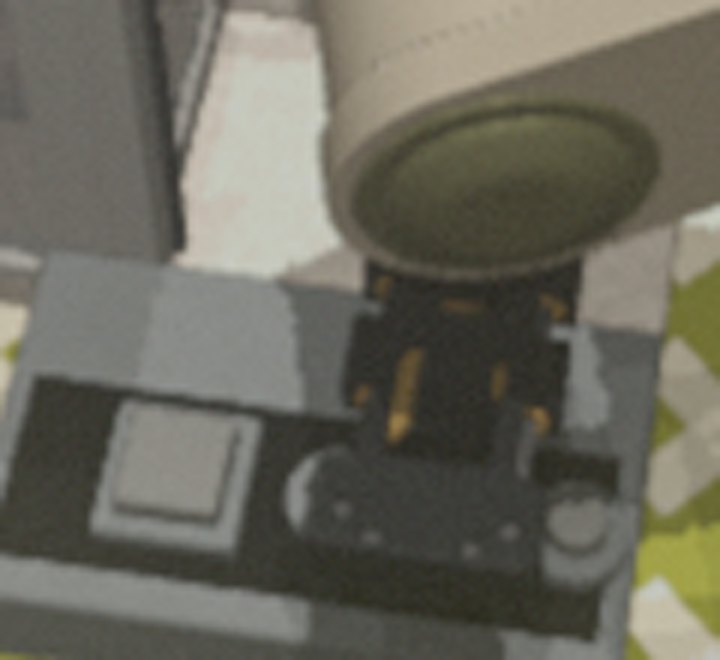

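The hand is square over key 2 with nothing over the other keys that could reach them. I'll descend to about 6 mm above and then press slowly.

servo_tool(plan=[[0, 0, 0, -0.0005, 0, 0.015, 1], [0, 0, 0, -0.0005, 0, 0.03, 1], [0, 0, 0, -0.0005, 0, 0.04, 1], [0, 0, 0, -0.0005, 0, 0.043, 1], [0, 0, 0, -0.0005, 0, 0.043, 1], [0, 0, 0, -0.0005, 0, 0.043, 1]])

```text
t: 30.4
tool_pos: [0.4951, 0.2569, 0.1046]
tcp_rot: [0.016, 1.0, 0.0, -0.0]
wrist_force: [0.7, -0.5, 0.1]
width: 0.0006
```

servo_tool(plan=[[0, 0, 0, 0, 0, 0.002, 1], [0, 0, 0, 0, 0, 0.003, 1], [0, 0, 0, 0, 0, 0.003, 1]])

```text
t: 30.65
tool_pos: [0.4955, 0.2569, 0.102]
tcp_rot: [0.016, 1.0, 0.0, 0.0]
wrist_force: [-0.6, 0.1, 1.7]
width: 0.0003
```

servo_tool(plan=[[0, 0, 0, 0, 0, 0.002, 1], [0, 0, 0, 0, 0, 0.003, 1], [0, 0, 0, 0, 0, 0.003, 1]])

```text
t: 30.9
tool_pos: [0.4956, 0.257, 0.0991]
tcp_rot: [0.016, 1.0, 0.0, 0.0]
wrist_force: [-1.0, -0.5, 2.6]
width: 0.0002
```

servo_tool(plan=[[0, 0, 0, 0, 0, 0.001, 1], [0, 0, 0, 0, 0, 0.002, 1], [0, 0, 0, 0, 0, 0.002, 1]])

```text
t: 31.15
tool_pos: [0.4956, 0.257, 0.0971]
tcp_rot: [0.016, 1.0, 0.0, 0.0]
wrist_force: [-0.7, 0.0, 4.6]
width: 0.0004
```

servo_tool(plan=[[0, 0, 0, 0, 0, 0.001, 1], [0, 0, 0, 0, 0, 0.0025, 1], [0, 0, 0, 0, 0, 0.0025, 1]])

```text
t: 31.4
tool_pos: [0.4956, 0.257, 0.0962]
tcp_rot: [0.016, 1.0, 0.0, 0.001]
wrist_force: [-5.8, -2.3, 17.2]
width: 0.0006
```

```bash
python3 - <<'E'
from h import *
st()
s=snap("scene","s33")
crop(s,240,290,360,380,"s33c",6)
E
```

```text
t 31.4 q [ 0.266  0.569  1.512  0.     1.058 -1.272] p [0.4956 0.257  0.0962] grasp [0.4956 0.257  0.0902] psi -1.87 tilt 0.13 roll 0.05 F [-5.8104 -2.3379 17.2466] w 0.0006
```

View pics/s33c.png

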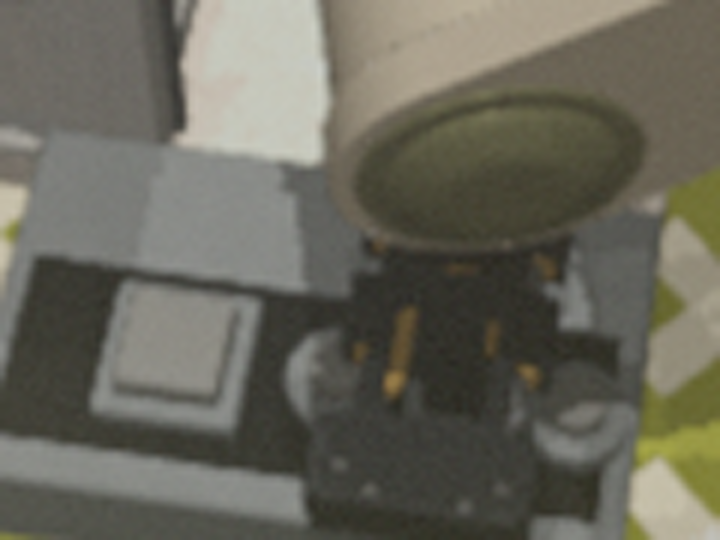

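Key 2 shows a spring ramp from TCP 0.1025 (1.7, 2.6, 4.6 N) and a hard stop at 0.0963 (17 N). That is its full 6 mm of travel at the same stop height as before, so the first press was full as well. I'll lift and repeat the start key with readings.

servo_tool(plan=[[0, 0, 0, 0, 0, -0.01, 1], [0, 0, 0, 0, 0, -0.03, 1], [0, 0, 7, 0, 0, -0.055, 1], [0, 0, 14, 0, 0, -0.055, 1], [0, 0, 21, 0, 0, -0.055, 1], [0, 0, 28, 0, 0, -0.055, 1], [0, 0, 36, 0, 0, -0.055, 1], [0, 0, 45, 0, 0, -0.055, 1]])

```text
t: 32.12
tool_pos: [0.4954, 0.2569, 0.1508]
tcp_rot: [0.379, 0.925, 0.001, 0.001]
wrist_force: [0.2, 0.3, 0.3]
width: 0.0004
```

```bash
python3 - <<'E'
from h import *
st()
row(enc(-.036,.242,.077+.04),-46.7,0,off=.029)
s=snap("scene","s34")
crop(s,240,290,360,380,"s34c",6)
E
```

```text
t 32.12 q [ 0.266  0.5    1.45   0.     1.19  -0.527] p [0.4954 0.2569 0.1508] grasp [0.4954 0.2569 0.1448] psi -44.55 tilt 0.1 roll 0.09 F [0.2436 0.2787 0.2906] w 0.0004
tcp target [0.5947 0.256  0.146 ] turn [0.09 0.04 2.15] shift [-0.0715  0.069   0.0049]
```

View pics/s34c.png

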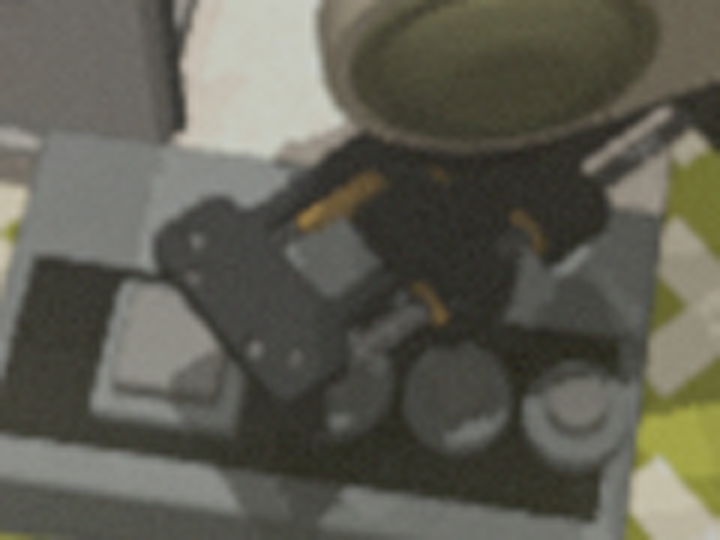

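servo_tool(plan=[[0, 0, 0.5, -0.018, 0.017, 0, 1], [0, 0, 1, -0.036, 0.035, 0, 1], [0, 0, 1.5, -0.054, 0.052, 0, 1], [0, 0, 2, -0.0715, 0.069, 0.005, 1], [0, 0, 2, -0.0715, 0.069, 0.02, 1], [0, 0, 2, -0.0715, 0.069, 0.034, 1], [0, 0, 2, -0.0715, 0.069, 0.04, 1], [0, 0, 2, -0.0715, 0.069, 0.04, 1]])

```text
t: 32.83
tool_pos: [0.594, 0.2551, 0.1091]
tcp_rot: [0.398, 0.917, -0.0, -0.001]
wrist_force: [-0.2, -0.5, 0.7]
width: 0.0003
```

servo_tool(plan=[[0, 0, 0, 0, 0, 0.002, 1], [0, 0, 0, 0, 0, 0.003, 1], [0, 0, 0, 0, 0, 0.003, 1]])

```text
t: 33.08
tool_pos: [0.5941, 0.2552, 0.1065]
tcp_rot: [0.397, 0.918, -0.0, -0.001]
wrist_force: [0.5, -0.1, -0.7]
width: 0.0005
```

servo_tool(plan=[[0, 0, 0, 0, 0, 0.002, 1], [0, 0, 0, 0, 0, 0.003, 1], [0, 0, 0, 0, 0, 0.003, 1]])

```text
t: 33.33
tool_pos: [0.594, 0.2552, 0.1036]
tcp_rot: [0.397, 0.918, -0.0, -0.001]
wrist_force: [0.3, -0.0, -0.5]
width: 0.0002
```

servo_tool(plan=[[0, 0, 0, 0, 0, 0.002, 1], [0, 0, 0, 0, 0, 0.003, 1], [0, 0, 0, 0, 0, 0.003, 1]])

```text
t: 33.58
tool_pos: [0.5942, 0.2552, 0.1007]
tcp_rot: [0.397, 0.918, 0.0, -0.0]
wrist_force: [-0.6, 0.4, 1.6]
width: 0.0003
```

servo_tool(plan=[[0, 0, 0, 0, 0, 0.002, 1], [0, 0, 0, 0, 0, 0.003, 1], [0, 0, 0, 0, 0, 0.003, 1]])

```text
t: 33.83
tool_pos: [0.5942, 0.2553, 0.0977]
tcp_rot: [0.397, 0.918, 0.0, -0.0]
wrist_force: [-0.3, 0.2, 2.4]
width: 0.0006
```

servo_tool(plan=[[0, 0, 0, 0, 0, 0.002, 1], [0, 0, 0, 0, 0, 0.0035, 1], [0, 0, 0, 0, 0, 0.0035, 1]])

```text
t: 34.08
tool_pos: [0.5943, 0.2553, 0.0962]
tcp_rot: [0.397, 0.918, 0.0, 0.0]
wrist_force: [-5.9, -0.9, 17.6]
width: 0.0003
```

```bash
python3 - <<'E'
from h import *
st()
s=snap("scene","s35")
crop(s,220,270,360,380,"s35c",5)
E
```

```text
t 34.08 q [ 0.223  0.696  1.238  0.     1.206 -0.531] p [0.5943 0.2553 0.0962] grasp [0.5943 0.2553 0.0902] psi -46.82 tilt 0.07 roll 0.06 F [-5.9012 -0.8809 17.5974] w 0.0003
```

View pics/s35c.png

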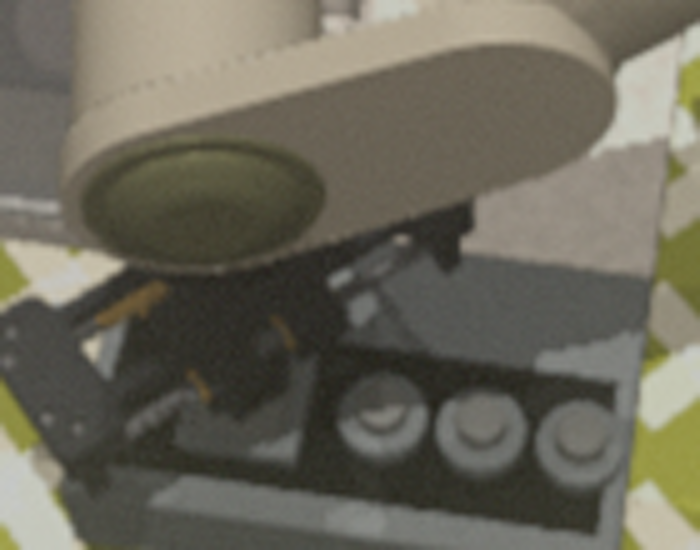

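```bash
python3 - <<'E'
from h import *
s=snap("scene")
o=bot.get_obs();Rm=R.from_quat(o["tcp_rot"]).as_matrix()
# points in tool frame: y=-88 end, x +-37, z various
for x in (-.035,0,.035):
  for y in (-.09,.09):
    for z in (-.04,0,.02,.041): 
        p=o["tool_pos"]+Rm@[x,y,z]; print(x,y,z,p.round(3),((proj(s,p)-[220,270])*5).round(0))
print("tip",((proj(s,o["tool_pos"]+Rm@[0,0,.025])-[220,270])*5))
E
```

```text
-0.035 -0.09 -0.04 [0.553 0.168 0.136] [370. 137.]
-0.035 -0.09 0 [0.553 0.168 0.096] [372. 187.]
-0.035 -0.09 0.02 [0.553 0.168 0.076] [373. 211.]
-0.035 -0.09 0.041 [0.553 0.168 0.055] [374. 235.]
-0.035 0.09 -0.04 [0.684 0.291 0.136] [ -9. 366.]
-0.035 0.09 0 [0.684 0.291 0.096] [  6. 412.]
-0.035 0.09 0.02 [0.684 0.291 0.076] [ 13. 434.]
-0.035 0.09 0.041 [0.684 0.291 0.055] [ 20. 456.]
0 -0.09 -0.04 [0.529 0.194 0.136] [418. 195.]
0 -0.09 0 [0.529 0.194 0.096] [419. 244.]
0 -0.09 0.02 [0.529 0.194 0.076] [419. 267.]
0 -0.09 0.041 [0.529 0.194 0.055] [419. 291.]
0 0.09 -0.04 [0.66  0.317 0.136] [ 35. 433.]
0 0.09 0 [0.66  0.317 0.096] [ 49. 478.]
0 0.09 0.02 [0.66  0.317 0.076] [ 55. 499.]
0 0.09 0.041 [0.66  0.317 0.055] [ 62. 521.]
0.035 -0.09 -0.04 [0.505 0.219 0.136] [467. 255.]
0.035 -0.09 0 [0.505 0.219 0.096] [467. 303.]
0.035 -0.09 0.02 [0.505 0.219 0.076] [467. 326.]
0.035 -0.09 0.041 [0.505 0.219 0.055] [466. 349.]
0.035 0.09 -0.04 [0.636 0.342 0.136] [ 81. 502.]
0.035 0.09 0 [0.636 0.342 0.096] [ 94. 546.]
0.035 0.09 0.02 [0.636 0.342 0.076] [100. 566.]
0.035 0.09 0.041 [0.636 0.342 0.055] [106. 587.]
tip [244.4841 384.4611]
```

All readings fit a 6 mm travel on both keys, but both hard stops lie at the same TCP height while the stated tops differ by 4 mm. The closed tips (35 mm wide) might therefore be catching on key 2's surround. There is time to settle it: I'll press key 2 once more with a single finger, jaws half open, whose 18 mm footprint fits inside the knob, and then start again.

servo_tool(plan=[[0, 0, 0, 0, 0, -0.01, 1], [0, 0, 0, 0, 0, -0.03, 1], [0, 0, 0, 0, 0, -0.055, 1], [0, 0, 0, 0, 0, -0.055, 1]])

```text
t: 34.52
tool_pos: [0.5956, 0.2557, 0.1557]
tcp_rot: [0.397, 0.918, 0.003, 0.003]
wrist_force: [0.1, -0.4, 0.9]
width: 0.0007
```

```bash
python3 - <<'E'
from h import *
st()
row(enc(-.136,.2707,.073+.04),-1.7,0,off=.025)
E
```

```text
t 34.52 q [ 0.223  0.635  1.171  0.     1.327 -0.531] p [0.5956 0.2557 0.1557] grasp [0.5957 0.2557 0.1497] psi -46.81 tilt 0.48 roll 0.42 F [ 0.0611 -0.4429  0.9144] w 0.0007
tcp target [0.4956 0.2876 0.138 ] turn [  0.31   0.39 -45.11] shift [ 0.0918 -0.0512  0.017 ]
```

servo_tool(plan=[[0, 0, -7, 0.022, -0.012, 0, 0], [0, 0, -14, 0.045, -0.024, 0, 0], [0.1, 0.1, -21, 0.068, -0.037, 0, 0], [0.2, 0.2, -28, 0.092, -0.051, 0.005, 0], [0.3, 0.4, -35, 0.092, -0.051, 0.01, 0], [0.3, 0.4, -42, 0.092, -0.051, 0.017, 0], [0.3, 0.4, -45.1, 0.092, -0.051, 0.017, 0], [0.3, 0.4, -45.1, 0.092, -0.051, 0.017, 0]])

```text
t: 35.18
tool_pos: [0.4952, 0.2879, 0.1371]
tcp_rot: [0.014, 1.0, -0.0, -0.001]
wrist_force: [0.5, 1.4, 0.2]
width: 0.0439
```

```bash
python3 - <<'E'
from h import *
st()
row(enc(-.136,.2707,.073+.008),-1.7,0,off=.025)
s=snap("scene","s36")
crop(s,240,270,360,380,"s36c",6)
E
```

```text
t 35.18 q [ 0.32   0.539  1.422  0.     1.182 -1.223] p [0.4952 0.2879 0.1371] grasp [0.4952 0.2879 0.1311] psi -1.59 tilt 0.1 roll -0.02 F [0.4527 1.4146 0.1549] w 0.0439
tcp target [0.4956 0.2876 0.106 ] turn [-0.02 -0.09  0.11] shift [-0.0005 -0.0002  0.0311]
```

View pics/s36c.png

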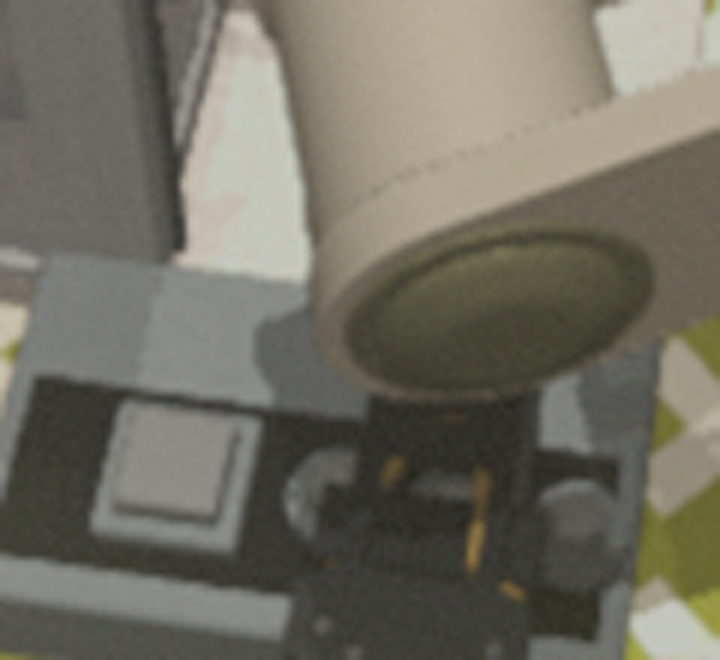

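servo_tool(plan=[[0, 0, 0, -0.0005, 0, 0.012, 0], [0, 0, 0, -0.0005, 0, 0.024, 0], [0, 0, 0, -0.0005, 0, 0.031, 0], [0, 0, 0, -0.0005, 0, 0.031, 0], [0, 0, 0, -0.0005, 0, 0.031, 0]])

```text
t: 35.65
tool_pos: [0.496, 0.2878, 0.1063]
tcp_rot: [0.016, 1.0, -0.0, -0.001]
wrist_force: [0.4, 0.5, 0.3]
width: 0.0443
```

servo_tool(plan=[[0, 0, 0, 0, 0, 0.003, 0], [0, 0, 0, 0, 0, 0.005, 0], [0, 0, 0, 0, 0, 0.005, 0]])

```text
t: 35.9
tool_pos: [0.4963, 0.2879, 0.1015]
tcp_rot: [0.016, 1.0, 0.0, -0.0]
wrist_force: [0.0, 0.2, 2.5]
width: 0.0442
```

servo_tool(plan=[[0, 0, 0, 0, 0, 0.002, 0], [0, 0, 0, 0, 0, 0.004, 0], [0, 0, 0, 0, 0, 0.004, 0]])

```text
t: 36.15
tool_pos: [0.4963, 0.2879, 0.0976]
tcp_rot: [0.016, 1.0, 0.0, -0.0]
wrist_force: [0.1, -0.7, 3.6]
width: 0.0444
```

servo_tool(plan=[[0, 0, 0, 0, 0, 0.001, 0], [0, 0, 0, 0, 0, 0.002, 0], [0, 0, 0, 0, 0, 0.002, 0]])

```text
t: 36.4
tool_pos: [0.4964, 0.288, 0.0963]
tcp_rot: [0.016, 1.0, 0.0, 0.0]
wrist_force: [-2.3, -2.2, 9.4]
width: 0.0446
```

A single finger, well inside the knob, gives the same ramp and the same hard stop at 0.0963. So the middle key does go right down, and the surround plays no part. I'll lift and press start last, with the same finger.

servo_tool(plan=[[0, 0, 0, 0, 0, -0.01, 0], [0, 0, 0, 0, 0, -0.03, 0], [0, 0, 0, -0.01, 0, -0.05, 0], [0, 0, 0, -0.04, 0, -0.05, 0], [0, 0, 0, -0.07, 0, -0.05, 0], [0, 0, 0, -0.1, 0, -0.045, 0], [0, 0, 0, -0.1, 0, -0.035, 0], [0, 0, 0, -0.1, 0, -0.035, 0]])

```text
t: 37.07
tool_pos: [0.5963, 0.2841, 0.129]
tcp_rot: [0.017, 1.0, -0.0, -0.001]
wrist_force: [-0.7, -0.3, -0.7]
width: 0.0439
```

```bash
python3 - <<'E'
from h import *
st()
row(enc(-.036,.2707,.077+.006),-1.7,0,off=.025)
s=snap("scene","s37")
crop(s,220,270,360,380,"s37c",5)
E
```

```text
t 37.07 q [ 0.266  0.684  1.154  0.     1.306 -1.272] p [0.5963 0.2841 0.129 ] grasp [0.5963 0.2841 0.123 ] psi -1.92 tilt 0.17 roll -0.04 F [-0.7164 -0.2785 -0.6919] w 0.0439
tcp target [0.5955 0.2846 0.108 ] turn [-0.04 -0.17 -0.22] shift [0.0007 0.0006 0.021 ]
```

View pics/s37c.png

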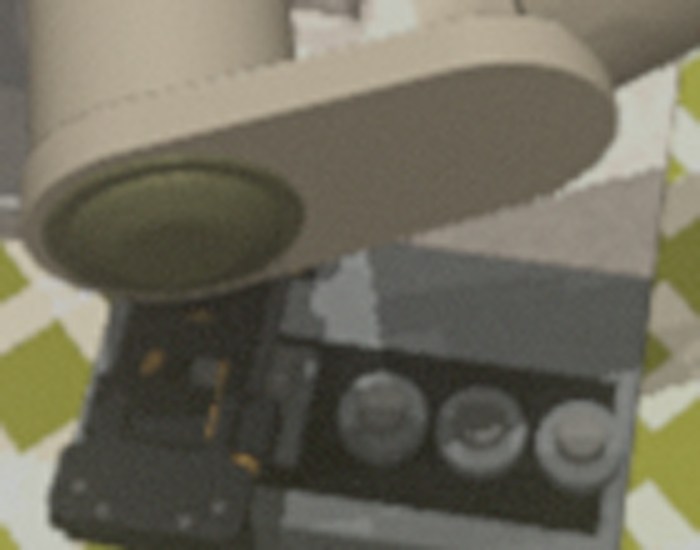

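servo_tool(plan=[[0, 0, 0, 0.0007, 0.0006, 0.01, 0], [0, 0, 0, 0.0007, 0.0006, 0.02, 0], [0, 0, 0, 0.0007, 0.0006, 0.025, 0], [0, 0, 0, 0.0007, 0.0006, 0.028, 0], [0, 0, 0, 0.0007, 0.0006, 0.031, 0], [0, 0, 0, 0.0007, 0.0006, 0.034, 0], [0, 0, 0, 0.0007, 0.0006, 0.0345, 0], [0, 0, 0, 0.0007, 0.0006, 0.0345, 0]])

```text
t: 37.78
tool_pos: [0.5945, 0.2852, 0.0964]
tcp_rot: [0.016, 1.0, -0.0, -0.001]
wrist_force: [-3.6, -0.0, 6.0]
width: 0.0438
```

servo_tool(plan=[[0, 0, 0, 0, 0, 0.001, 0], [0, 0, 0, 0, 0, 0.002, 0], [0, 0, 0, 0, 0, 0.002, 0]])

```text
t: 38.03
tool_pos: [0.5945, 0.2852, 0.0963]
tcp_rot: [0.016, 1.0, -0.0, -0.001]
wrist_force: [-5.9, -1.3, 12.2]
width: 0.0437
```

Hard stop again, so start is right down. I'll lift clear and retreat.

servo_tool(plan=[[0, 0, 0, 0, 0, -0.01, 0], [0, 0, 0, 0, 0, -0.035, 0], [0, 0, 0, 0, 0, -0.07, 0], [0, 0, 0, 0.03, 0.01, -0.105, 0], [0, 0, 0, 0.07, 0.03, -0.14, 0], [0, 0, 0, 0.11, 0.05, -0.16, 0], [0, 0, 0, 0.15, 0.07, -0.18, 0], [0, 0, 0, 0.19, 0.09, -0.18, 0]])

```text
t: 38.7
tool_pos: [0.4379, 0.3653, 0.2725]
tcp_rot: [0.017, 1.0, 0.001, 0.002]
wrist_force: [0.2, 0.5, -0.4]
width: 0.0441
```

servo_tool(plan=[[0, 0, 0, 0.04, 0.03, 0, 0], [0, 0, 0, 0.08, 0.06, 0, 0], [0, 0, 0, 0.12, 0.09, 0, 0], [0, 0, 0, 0.14, 0.12, 0, 0], [0, 0, 0, 0.14, 0.12, 0, 0], [0, 0, 0, 0.14, 0.12, 0, 0]])

```text
t: 39.2
tool_pos: [0.2992, 0.4924, 0.2728]
tcp_rot: [0.014, 1.0, 0.002, 0.002]
wrist_force: [-0.8, -0.2, -0.2]
width: 0.0437
```

```bash
python3 - <<'E'
from h import *
st()
s=snap("scene","s40");t=snap("top","t40")
f=lambda im,x0,y0,x1,y1,k=5:cv2.resize(im[y0:y1,x0:x1],None,fx=k,fy=k,interpolation=cv2.INTER_CUBIC)
b=cv2.imread("pics/s40.png");a=cv2.imread("pics/s23.png")
cv2.imwrite("pics/f1.png",np.hstack([f(a,245,205,315,315),f(b,245,205,315,315)]))
t=cv2.imread("pics/t40.png")
cv2.imwrite("pics/f2.png",cv2.convertScaleAbs(f(t,170,110,370,300,4),alpha=1.7))
E
```

```text
t 39.2 q [ 0.82   0.419  1.209 -0.     1.509 -0.722] p [0.2992 0.4924 0.2728] grasp [0.2992 0.4924 0.2668] psi -1.65 tilt 0.29 roll 0.2 F [-0.7857 -0.2337 -0.1755] w 0.0437
```

View pics/s40.png

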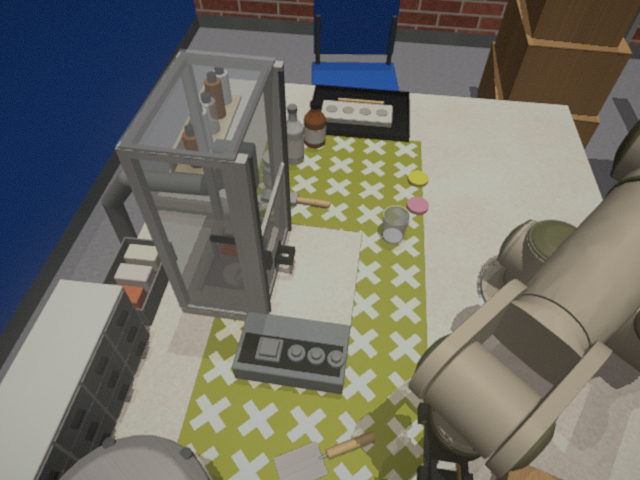

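View pics/f1.png

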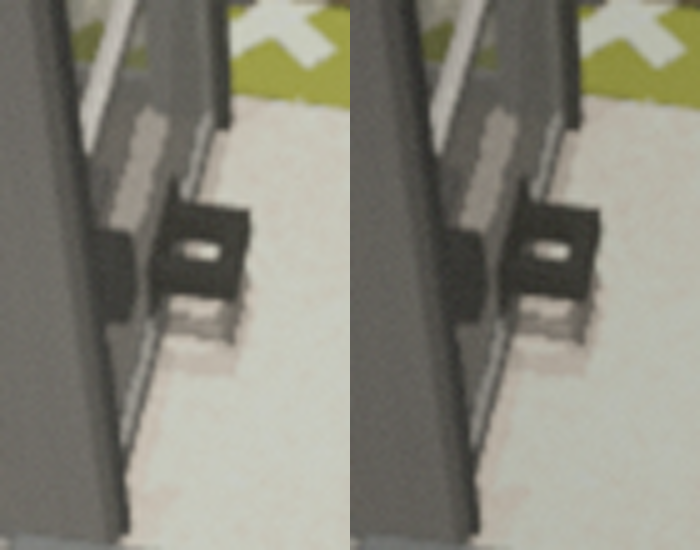

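View pics/f2.png

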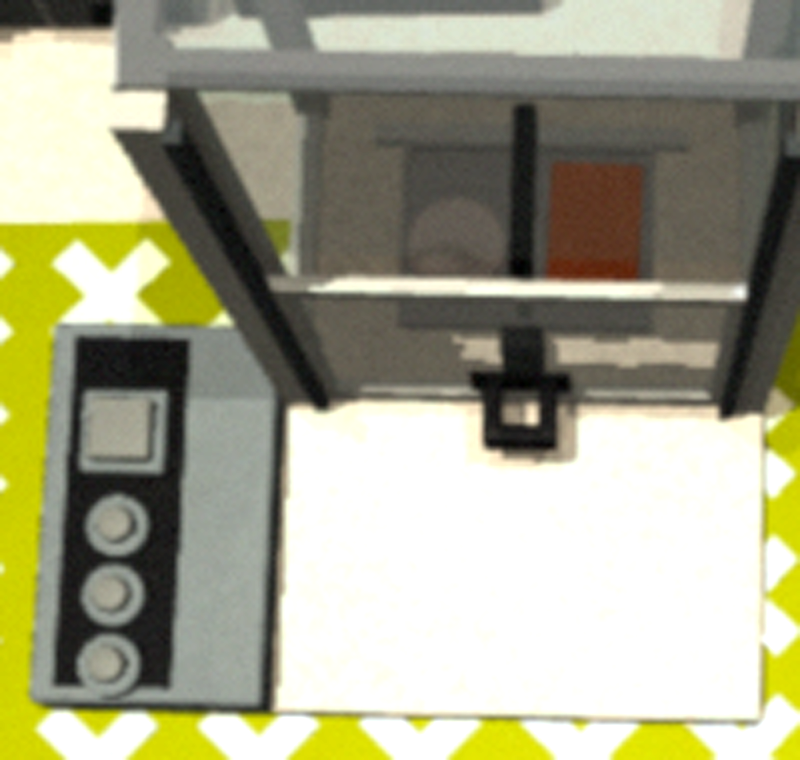

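The final views show:
- **Tray:** its far rim is against the back stop (crop 530,145), square, with the coaster and plaque flat in it.
- **Sash:** frame down, handle front edge at row 222.5 against 221.9 predicted for shut.
- **Keys:** all up.
- **Bystanders:** where they were.
- **Arm:** touching nothing.

I'm handing in.

```bash
python3 - <<'E'
from rig import bot
print(bot.sign_off())
E
```

```text
the job is handed in; nothing more can be done
None
```

I carried out the whole task in order and handed it in at about t = 39 s; no verdict was reported.

**What I did:** I raised the sash to its upper stop, carried the tray level to the shelf and let go. I then took it by its front pull and slid it in until it met the back stop with about 13 N. After that I pulled the sash shut and pressed the middle key, then the start key.

**Last checks:**
- The last pictures show the tray square, with its far rim against the back stop and both castings flat in it.
- The sash is down: its handle is within about 1 px of the shut prediction.
- All keys are up, and the bottles, jar, cup, brush and spatula look unmoved.
- The arm stands clear of everything.

**What disagreed:**
- **Sash start position:** it began about 14 mm open rather than shut, which explains why it met its upper stop after only about 207 mm of lift.
- **Key heights:** the middle and start keys hit their hard stops at the same tool height (TCP about 0.096 m), although their stated tops differ by 4 mm. I could not explain this.
- **Repeat presses:** because of that doubt I pressed the two keys three times, always middle then start. One round was with a single finger inside the knob. The slow presses showed a spring ramp of about 6 mm before a hard stop on both keys.

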